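# Load the soil-sample changer with its advance lever

### The arm

A 6-joint arm with a two-finger parallel gripper is mounted at the origin on the work surface. World frame = base frame: x ahead of the robot, y to its left, z up, the work surface at z = 0. Lengths are in m, angles in rad, forces in N, time in s.
With the tool pointing down it reaches from about 0.35 to 0.775 m from the base axis. Payload 5.5 kg.
Tool frame: the origin (TCP) lies midway between the tips of the shut fingers; the grasp point (between the pads) lies 19 mm behind it; x points along the fingers, y is the direction in which the jaws open and shut, and the axes are right-handed (so a half turn about x gives the same grasp; the last joint's range is limited). The gripper opens to 85 mm and grips with 20 to 120 N. Pads are 22 mm wide; open, the fingers measure 114 mm over their backs; the gripper's body (76 mm by 85 mm) begins 54 mm behind the grasp point. The pads swing forward as they close: fully open they stand 13 mm farther back than shut.
Start: joints at [1.067, 0.313, 0.046, 1.304, 0, 1.431], TCP at [0.205, 0.537, 0.231] pointing down, gripper open.
Joint ranges: [-2.76, 2.76], [-0.86, 1.69], [-1.03, 1.26], [-2.2, 2.34], [-1.47, 1.5], [-3.14, 3.14]. Speed limits (rad/s): [2.57, 2.57, 3.14, 3.14, 3.14, 3.14].

### API

Orientations are given as a 3x3 rotation matrix whose columns are the frame's x, y, z axes.
In Python, from workcell import env, viewer gives the robot as it stands.
- The arm moves only by the shell command python3 -m crank 'ROWS' [FORCE]. ROWS is JSON, a list of rows, each a list of 3 entries, a list of its own where there are three numbers: the shift along the tool's x, y, z in m, then the turn about the tool's x in degrees, then the opening, from -1 (shut) to 1 (fully open). A call has exactly 10 rows; each row shifts and turns the commanded pose from where the row before left it, along the tool's axes as they then stand; what a row does not reach is not made up. A row lasts 1/12 s, in which the tool goes at most 41.7 mm and 7.16 degrees, less where a joint would pass 70% of its speed; a pose out of reach is approached as far as the arm can. A call is refused whole if a number of a shift passes 0.0417 or a number of a turn 7.16, either way. A call with a gripper value outside its range is refused whole. The fingers move at their own pace and stop on an object; FORCE is the grip in N (left out, the last holds). Time passes only in rows, so rows that do not move let the fingers close, or fill a call up. It gives the time, the measured TCP pose, the force and the opening at its end, in the units of the state.
- env.read_state(): the state, without advancing time (a new reading comes with each control period).
- viewer.snapshot(name): name is "side" or "top" or "wrist"; returns the picture (480x640x3 uint8, red, green, blue); there is no depth.
- viewer.get_calibration(name): a dict with "K" (3x3 intrinsics, pixels), "dist_coeffs" ([k1, k2, p1, p2, k3] as OpenCV has them; the pictures are not rectified), "extrinsics" (4x4, takes a point from world to camera coordinates). Camera axes: x right, y down, z forward; pixel columns grow to the right and rows downward; lengths in m; the calibration is good to about 2 mm. A picture is of the moment at which its call begins: read the wrist's pose just before it. get_calibration takes no time and is no camera call; for the wrist camera it gives the pose at the moment of the call.
- env.sign_off(): hands the job in, once; it reports no verdict.
Trained networks look in the newest picture that a camera, given by its name, has taken for a name from the list of things; names that differ only in an ending like _2 or _b are one class to them, and where a whole thing is asked for, a point or a joint stands for the part that bears it (a point fixed in the world has none). Each returns a list of dicts, best first, with "p" (0 to 1); they miss things now and then, are a little off and sometimes report something else, mostly with a low value. They report only what shows in the picture. A call takes as long as a camera call. They do not tell look-alikes from the thing itself.
- viewer.boxes_of(camera, thing): "extent" ([left, top, width, height] in pixels, round what is visible of it).
The state is a dict: "t": time; "qpos": joint angles; "qvel": joint speeds; "joint_efforts": joint torques, N m; "tcp_pos": TCP position; "tcp_rot": TCP orientation; "ft_force": force on the tool from outside, world axes, zero at the start; "moment": the same for the moment, N m; "finger_gap": opening from 0.0 (shut) to 1.0 (fully open).
Only numpy, scipy, OpenCV 4.12 (cv2) and the standard library are available. Lean on these libraries where they do the work, as an engineer would, in place of code of your own. Each camera call takes 0.05 s, during which the arm holds its last target.

### The job

Change the samples in the changer: stand its two spent, white-lidded jars in the blue tray, and load every purple-lidded sample jar from the bench, upright in a pocket with its bar code facing straight outward from the turntable. Jars go in and out only through the open bay at the front (start with the spent jar that stands there); to bring up the next pocket swing the sprung advance lever to its stop and let it spring back, and finish with all the jars under the hood, the bay empty and the table indexed. Turn the table only with the lever, grip the glass jars gently (no more than 40 N), and leave the two bottles and the beaker alone.

Things in the scene. Friction and masses are not known exactly. Their poses are not given: they have to be found in the camera images.
- changer: Cream sample changer, 278 mm wide, standing fast. Origin: on the turntable's vertical axis at bench height; z up, own -x points out of its open front, roughly to the robot. A hood (roof 118 to 124 mm above the bench, clear) covers all at own x > -0.053, so only the front pocket (the bay) is open from above; behind own x 0.138 an instrument block 165 mm high.
- axis (a point): Centre of the aluminium turntable (radius 122 mm) at deck height, 34 mm above the bench. Six pockets 60 deg apart, centres 85 mm from the axis, each a flat spot among four domed pins (8 mm thick, 14 mm high, 33 mm from the pocket's centre, at 45 deg to the outward direction; 3 mm play round a jar). A red dash on the rim by each pocket shows where the code faces. The hub rises 20 mm.
- bay (a point): Centre of the floor of the loading bay, where a pocket stands whenever the table is indexed: 85 mm from the axis along the changer's -x, 34 mm above the bench. Axes as the changer's, so outward here is its -x. Two red strokes on the base mark it.
- advance_lever (a joint): Sprung advance lever, rad: 0 at rest, 1.117 at its stop. Turns about the turntable's axis, growing anticlockwise from above; at 0 the knob lies 198 deg anticlockwise from the changer's +x. A full swing takes the table one pocket (60 deg) along, after 0.07 rad idle; let go, the lever springs back in about 1 s and the table stays. Pushing the knob takes 2 to 6 N.
- lever_knob (a point): Middle of the lever's upright red knob, a cylinder 22 mm thick reaching from 53 to 115 mm above the bench, 180 mm from the turntable's axis; this point is 90 mm above the bench and moves with the lever. It can be pinched or pushed from above.
- turntable (a joint): Angle of the turntable in rad, 0 at the start, growing anticlockwise seen from above; each full stroke of the lever adds 1.047. It is held by friction only and turns without end.
- jar1: Sample jar, amber glass with a purple lid: a cylinder 52 mm in diameter and 76 mm high, about 0.2 kg, bottom-heavy. Origin: centre of its underside, z up. Its bar-code panel (white with black bars) and the white T-shaped pointer on the lid face its own +x. It stands on the bench at the start; 3 to 5 of the five jars are present.
- jar2: Sample jar, amber glass with a purple lid: a cylinder 52 mm in diameter and 76 mm high, about 0.2 kg, bottom-heavy. Origin: centre of its underside, z up. Its bar-code panel (white with black bars) and the white T-shaped pointer on the lid face its own +x. It stands on the bench at the start; 3 to 5 of the five jars are present.
- jar3: Sample jar, amber glass with a purple lid: a cylinder 52 mm in diameter and 76 mm high, about 0.2 kg, bottom-heavy. Origin: centre of its underside, z up. Its bar-code panel (white with black bars) and the white T-shaped pointer on the lid face its own +x. It stands on the bench at the start; 3 to 5 of the five jars are present.
- jar4: Sample jar, amber glass with a purple lid: a cylinder 52 mm in diameter and 76 mm high, about 0.2 kg, bottom-heavy. Origin: centre of its underside, z up. Its bar-code panel (white with black bars) and the white T-shaped pointer on the lid face its own +x. It stands on the bench at the start; 3 to 5 of the five jars are present.
- jar5: Sample jar, amber glass with a purple lid: a cylinder 52 mm in diameter and 76 mm high, about 0.2 kg, bottom-heavy. Origin: centre of its underside, z up. Its bar-code panel (white with black bars) and the white T-shaped pointer on the lid face its own +x. It stands on the bench at the start; 3 to 5 of the five jars are present.
- spent1: Spent jar, the same size as the sample jars (52 mm in diameter, 76 mm high, about 0.2 kg) but with a white lid and a black pointer. It stands in the loading bay at the start. Origin: centre of its underside, z up, pointer towards +x.
- spent2: Second spent jar, like spent1. At the start it stands under the hood in the pocket that the next full stroke of the lever brings to the bay. Origin: centre of its underside, z up, pointer towards +x.
- tray: Loose blue tray, 110 mm (its own x) by 160 mm (its own y) outside, 22 mm high, walls and floor 4 mm thick: room for two jars side by side. Origin: centre of its underside.
- bottle1: Bystander: clear bottle with purple cap, 70 mm in diameter, 140 mm high. Origin: centre of its underside.
- bottle2: Bystander: clear bottle with blue cap, 86 mm in diameter, 176 mm high. Origin: centre of its underside.
- beaker: Bystander: glass beaker, 90 mm in diameter, 125 mm high. Origin: centre of its underside.
Mind the look-alikes: they are no part of the job. What is shaped like the jar4 but green or red is not meant.

How it is judged:
By the outcome, as a careful person would: the job done as asked, in the order asked, and still so for the second after the job is handed in, with the robot touching nothing.
Of jar1, jar2, jar3, jar4, jar5 only 3 to 5 are there at a start; the rules pass over those that are not, and their reading is None.
At some moment in a run one of jar1, jar2, jar3, jar4, jar5, tray may be knocked a few centimetres aside while the robot is not near it.
It also fails if it takes over 210 s, if anything falls off the work surface, if the arm or the gripper's body presses on something with over 40 N, if the wrist force passes 120 N, or if a joint passes its speed limit or range.

## Working session

There is one attempt and no reset: what is moved stays moved. The work goes in short steps, Python scripts to look and compute and a shell command to move; the robot and the scene stay as the last step left them, time stands still between calls to the robot, and variables do not carry over. Pictures are saved under pics/ and viewed, and the job is handed in when it is done.

```bash
ls -la; mkdir -p pics; cat > h.py <<'E'
import numpy as np, cv2
from workcell import env, viewer
def shot(cam,fn):
    im=viewer.snapshot(cam); cv2.imwrite('pics/'+fn+'.png',cv2.cvtColor(im,cv2.COLOR_RGB2BGR)); return im
E
python3 - <<'E'
from h import *
s=env.read_state()
for k,v in s.items(): print(k,np.round(v,3).tolist())
for c in ['side','top','wrist']:
    shot(c,c+'0'); k=viewer.get_calibration(c)
    print(c,np.round(k['K'],1).tolist(),k['dist_coeffs'],np.round(k['extrinsics'],3).tolist())
E
```

```text
total 12
drwxr-xr-x  3 agent agent 4096 Dec  7 06:58 .
drwxr-xr-x 23 root  root  4096 Dec  7 06:58 ..
drwxr-xr-x  2 agent agent 4096 Dec  7 06:58 pics
t 0.0
qpos [1.067, 0.314, 0.045, 1.304, -0.0, 1.431]
qvel [-0.001, 0.0, 0.002, 0.001, 0.001, 0.001]
joint_efforts [-0.001, -48.063, 29.853, 0.02, -0.0, 0.0]
tcp_pos [0.204, 0.537, 0.23]
tcp_rot [[-0.001, 0.356, 0.935], [-0.002, 0.935, -0.356], [-1.0, -0.002, -0.0]]
ft_force [-0.084, 0.187, -0.508]
moment [0.029, -0.022, 0.021]
finger_gap 0.999
side [[486.7, 0.0, 313.6], [0.0, 486.7, 243.7], [0.0, 0.0, 1.0]] [-0.11964057  0.          0.          0.          0.        ] [[0.773, -0.635, -0.006, -0.38], [-0.443, -0.532, -0.722, 0.318], [0.455, 0.561, -0.692, 1.157], [0.0, 0.0, 0.0, 1.0]]
top [[619.5, 0.0, 322.0], [0.0, 619.5, 238.8], [0.0, 0.0, 1.0]] [0.01359019 0.         0.         0.         0.        ] [[-0.014, -1.0, -0.002, 0.025], [-0.988, 0.014, -0.153, 0.505], [0.153, -0.0, -0.988, 1.643], [0.0, 0.0, 0.0, 1.0]]
wrist [[363.5, 0.0, 317.3], [0.0, 363.5, 227.1], [0.0, 0.0, 1.0]] [-0.06771825  0.          0.          0.          0.        ] [[0.356, 0.934, -0.001, -0.576], [0.898, -0.342, 0.276, -0.035], [0.257, -0.099, -0.961, 0.378], [0.0, 0.0, 0.0, 1.0]]
```

View pics/top0.png

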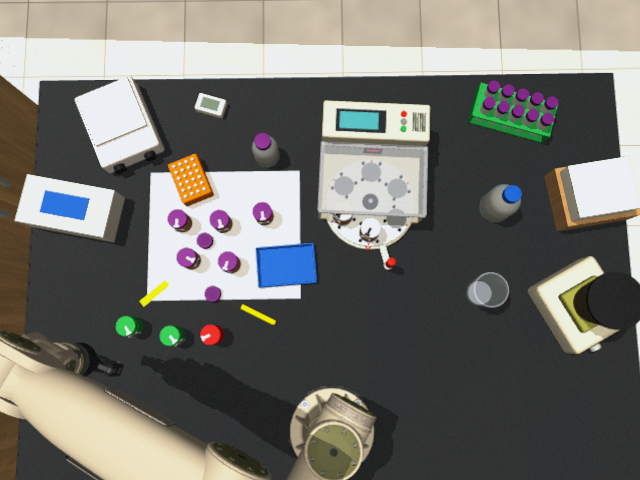

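View pics/side0.png

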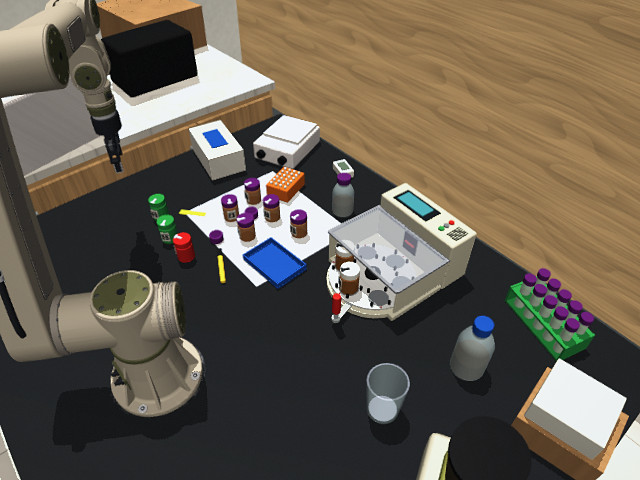

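View pics/wrist0.png

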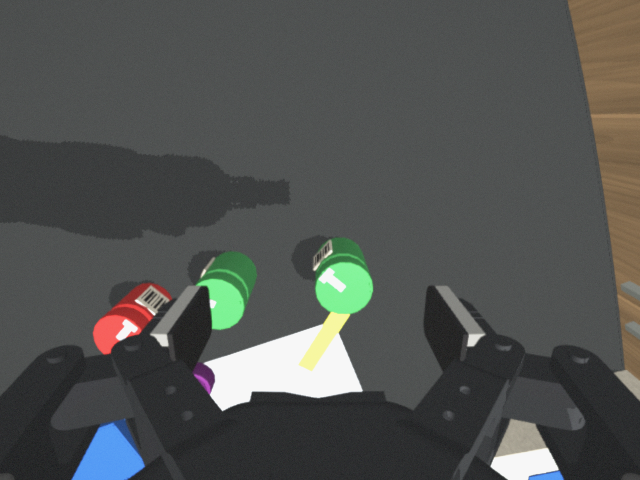

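The top view shows five tall purple-lidded jars at about (179,220), (220,221), (263,213), (188,258) and (229,262), plus two loose purple caps at (204,241) and (212,294). The tray is at (287,265), the white-lidded spent jars at (370,230) and (343,217), and the red knob at (391,262). Next I'll measure these from the top and side views together.

```bash
cat > h.py <<'E'
import numpy as np, cv2
from workcell import env, viewer
def shot(cam,fn=None):
    im=viewer.snapshot(cam)
    if fn: cv2.imwrite('pics/'+fn+'.png',cv2.cvtColor(im,cv2.COLOR_RGB2BGR))
    return im
def ray(c,px):
    u=cv2.undistortPoints(np.array([[px]],float),c['K'],np.array(c['dist_coeffs']))[0,0]
    E=np.array(c['extrinsics']);R=E[:3,:3];t=E[:3,3]
    d=R.T@np.array([u[0],u[1],1]);return -R.T@t,d/np.linalg.norm(d)
def atz(c,px,z):
    o,d=ray(c,px);return o+d*(z-o[2])/d[2]
def tri(c1,p1,c2,p2):
    o1,d1=ray(c1,p1);o2,d2=ray(c2,p2)
    A=np.stack([d1,-d2],1);s=np.linalg.lstsq(A,o2-o1,rcond=None)[0]
    a=o1+s[0]*d1;b=o2+s[1]*d2
    return (a+b)/2,np.linalg.norm(a-b)
def proj(c,P):
    E=np.array(c['extrinsics']);r,_=cv2.Rodrigues(E[:3,:3])
    return cv2.projectPoints(np.array(P,float).reshape(-1,3),r,E[:3,3],np.array(c['K']),np.array(c['dist_coeffs']))[0][:,0]
def crop(im,x,y,w,h,f,fn):
    cv2.imwrite('pics/'+fn+'.png',cv2.cvtColor(cv2.resize(im[y:y+h,x:x+w],None,fx=f,fy=f,interpolation=cv2.INTER_CUBIC),cv2.COLOR_RGB2BGR))
def purple(im):
    h=cv2.cvtColor(im,cv2.COLOR_RGB2HSV)
    return ((h[...,0]>135)&(h[...,0]<160)&(h[...,1]>120)&(h[...,2]>35)).astype(np.uint8)
def blobs(m,amin=40):
    n,l,s,c=cv2.connectedComponentsWithStats(m)
    return [(np.round(c[i],1).tolist(),s[i].tolist()) for i in range(1,n) if s[i,4]>=amin]
E
python3 - <<'E'
from h import *
T=viewer.get_calibration('top');S=viewer.get_calibration('side')
a=cv2.cvtColor(cv2.imread('pics/top0.png'),cv2.COLOR_BGR2RGB);b=cv2.cvtColor(cv2.imread('pics/side0.png'),cv2.COLOR_BGR2RGB)
for c,st in blobs(purple(a)): print('top',c,st,np.round(atz(T,c,.07),3))
for c,st in blobs(purple(b)): print('side',c,st,np.round(atz(S,c,.07),3))
crop(a,140,160,180,150,4.4,'t1');crop(a,310,90,130,190,3.1,'t2');crop(b,320,180,160,150,4.5,'s1')
crop(b,150,170,200,130,4,'s2')
print(proj(S,[0,0,0]))
E
```

```text
top [493.1, 86.4] [487, 80, 13, 14, 125] [ 0.92  -0.461  0.07 ]
top [507.7, 90.4] [502, 84, 13, 14, 133] [ 0.907 -0.5    0.07 ]
top [521.9, 94.4] [516, 88, 13, 14, 135] [ 0.895 -0.539  0.07 ]
top [536.5, 98.3] [530, 92, 14, 14, 133] [ 0.883 -0.578  0.07 ]
top [488.6, 103.0] [483, 97, 12, 13, 118] [ 0.872 -0.446  0.07 ]
top [551.0, 102.3] [545, 96, 13, 13, 131] [ 0.871 -0.617  0.07 ]
top [503.2, 107.0] [497, 101, 13, 13, 121] [ 0.86  -0.485  0.07 ]
top [517.7, 110.9] [512, 105, 13, 13, 124] [ 0.848 -0.524  0.07 ]
top [532.2, 115.1] [526, 109, 13, 13, 126] [ 0.835 -0.563  0.07 ]
top [546.9, 119.0] [541, 113, 13, 13, 126] [ 0.823 -0.603  0.07 ]
top [262.2, 140.8] [254, 133, 17, 17, 224] [0.774 0.177 0.07 ]
top [261.9, 210.6] [253, 203, 19, 18, 224] [0.579 0.178 0.07 ]
top [177.6, 217.6] [168, 210, 19, 18, 227] [0.564 0.404 0.07 ]
top [218.9, 218.3] [210, 211, 19, 18, 218] [0.56  0.293 0.07 ]
top [204.5, 240.3] [197, 233, 16, 16, 180] [0.501 0.331 0.07 ]
top [185.2, 256.8] [177, 248, 19, 19, 225] [0.458 0.381 0.07 ]
top [228.2, 260.1] [219, 252, 19, 19, 235] [0.447 0.267 0.07 ]
top [212.
[... 501 characters left out ...]

side [543.7, 274.2] [538, 269, 13, 12, 120] [ 0.944 -0.44   0.07 ]
side [529.6, 279.2] [523, 273, 14, 14, 135] [ 0.897 -0.424  0.07 ]
side [553.7, 284.4] [547, 279, 14, 12, 126] [ 0.932 -0.479  0.07 ]
side [539.9, 290.1] [534, 284, 13, 13, 130] [ 0.885 -0.465  0.07 ]
side [564.4, 295.8] [559, 290, 13, 13, 130] [ 0.919 -0.52   0.07 ]
side [550.0, 301.4] [544, 295, 14, 14, 134] [ 0.871 -0.504  0.07 ]
side [575.2, 306.8] [569, 300, 14, 14, 138] [ 0.907 -0.559  0.07 ]
side [560.8, 313.0] [554, 307, 14, 13, 140] [ 0.859 -0.544  0.07 ]
side [586.4, 318.2] [580, 312, 14, 14, 150] [ 0.896 -0.599  0.07 ]
side [571.9, 324.7] [565, 318, 15, 14, 151] [ 0.848 -0.584  0.07 ]
[[157.28796353 374.42739142]]
```

```bash
python3 -m crank --help 2>&1 | head -20
```

```text
invalid input: not JSON, or not a number
```

View pics/t1.png

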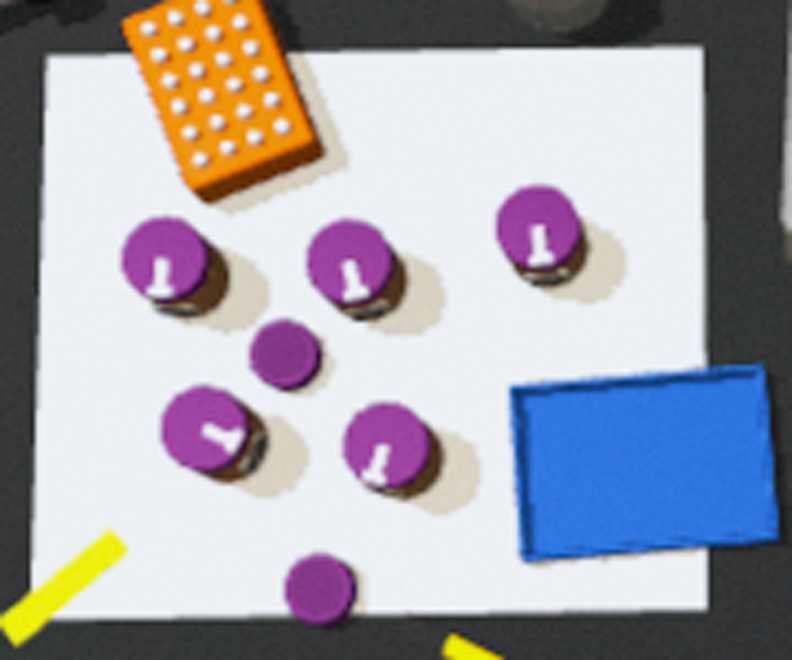

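View pics/t2.png

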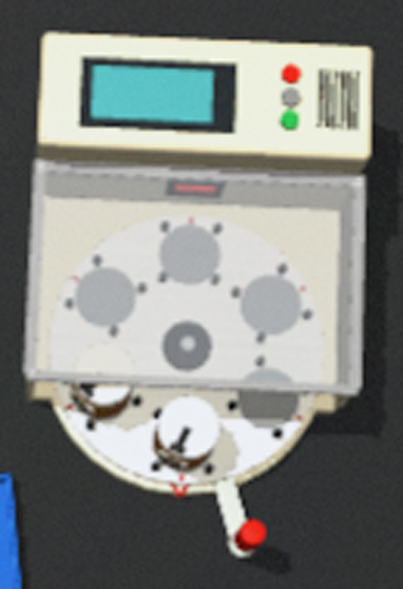

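View pics/s1.png

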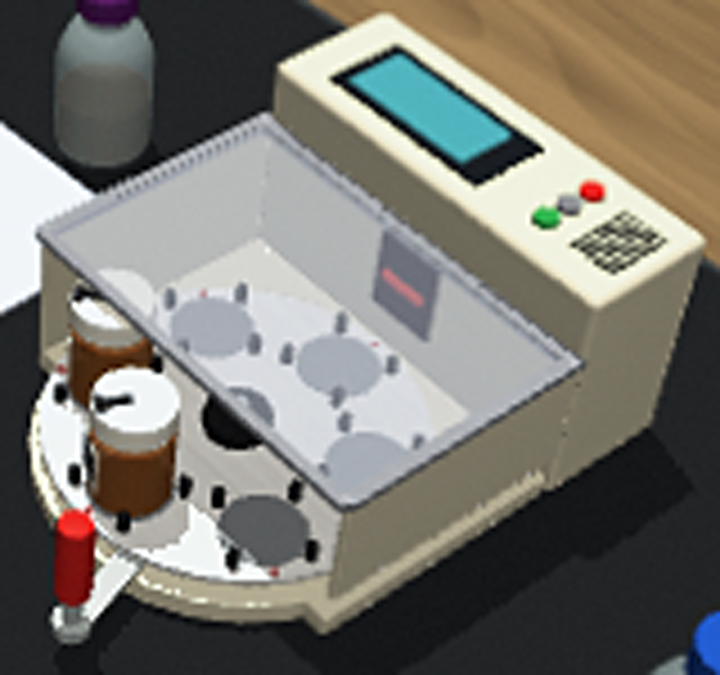

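```bash
python3 - <<'E'
from h import *
T=viewer.get_calibration('top');S=viewer.get_calibration('side')
f=lambda x,y:(310+x/3.1,90+y/3.1); g=lambda x,y:(320+x/4.5,180+y/4.5)
P=lambda n,v:print(n,np.round(v,4))
P('hub',atz(T,f(187,343),.054)); 
P('p0',atz(T,f(190,254),.034));P('pL',atz(T,f(106,297),.034));P('pR',atz(T,f(271,305),.034))
a=atz(T,f(27,380),.124);b=atz(T,f(358,393),.124);P('hoodL',a);P('hoodR',b);print('yaw',np.degrees(np.arctan2(*(a-b)[[1,0]]))-90, np.linalg.norm(a-b))
P('knobtop tri',tri(T,f(252,532),S,g(76,518))[0])
P('knobtop',atz(T,f(252,532),.115))
P('spent1 lid',tri(T,f(187,430),S,g(135,400))[0]);P('',atz(T,f(187,430),.11))
q=lambda x,y:(140+x/4.4,160+y/4.4)
c=[atz(T,q(*v),.022) for v in [(512,388),(764,366),(778,541),(525,562)]]
for v in c:P('tray',v)
P('trayc',np.mean(c,0)); print([np.linalg.norm(c[i]-c[i-1]) for i in range(4)],np.degrees(np.arctan2(*(c[0]-c[1])[[1,0]])))
E
```

```text
hub [ 0.606  -0.1148  0.054 ]
p0 [ 0.6914 -0.1212  0.034 ]
pL [ 0.6532 -0.0454  0.034 ]
pR [ 0.6437 -0.192   0.034 ]
hoodL [0.5611 0.0255 0.124 ]
hoodR [ 0.546  -0.2507  0.124 ]
yaw -3.1392510681939996 0.2766335248601836
knobtop tri [ 0.4324 -0.16    0.1193]
knobtop [ 0.4315 -0.1596  0.115 ]
spent1 lid [ 0.521  -0.1096  0.1106]
 [ 0.5191 -0.1083  0.11  ]
tray [0.4846 0.1979 0.022 ]
tray [0.4962 0.041  0.022 ]
tray [0.387  0.0337 0.022 ]
tray [0.3763 0.1897 0.022 ]
trayc [0.436  0.1156 0.022 ]
[np.float64(0.10861990066436666), np.float64(0.15730885120749782), np.float64(0.109421517165207), np.float64(0.15632208588182328)] 94.2060856947502
```

```bash
cat >> h.py <<'E'
def yaw(s):
    R=np.array(s['tcp_rot']);return np.degrees(np.arctan2(R[1,2],R[0,2]))
def go(x,y,z,psi,s=None):
    """shift in tool axes (at present orientation and after turn), and turn"""
    s=s or env.read_state();p=np.array(s['tcp_pos']);R=np.array(s['tcp_rot']);d=np.array([x,y,z])-p
    turn=(yaw(s)-psi+180)%360-180
    a=np.radians(psi);R2=np.array([[0,-np.sin(a),np.cos(a)],[0,np.cos(a),np.sin(a)],[-1,0,0]])
    q=np.array(s['qpos'])
    print('t %.2f pos %s yaw %.2f gap %.3f F %s q6 %.0f q5 %.2f'%(s['t'],np.round(p,4),yaw(s),s['finger_gap'],np.round(s['ft_force'],1),np.degrees(q[5]),q[4]))
    print('now-axes shift mm',np.round(R.T@d*1000,1),'after-turn shift',np.round(R2.T@d*1000,1),'turn',round(turn,2))
E
python3 - <<'E'
from h import *
c=viewer.get_calibration('wrist');s=env.read_state();R=np.array(s['tcp_rot']);p=np.array(s['tcp_pos'])
o,d=ray(c,(320,240));print('cam in tool',R.T@(o-p),'axis',R.T@d)
for px in [(0,0),(639,0),(320,150),(320,320)]: print(px,R.T@(atz(c,px,.076)-p))
go(.40,.27,.30,-20)
E
```

```text
cam in tool [-0.1419267   0.00176444 -0.07002989] axis [0.95084226 0.00779537 0.30957751]
(0, 0) [ 0.15498725 -0.2466669  -0.17014593]
(639, 0) [ 0.15431886  0.25424369 -0.17021212]
(320, 150) [ 0.15462962  0.00407791 -0.04934046]
(320, 320) [0.15460005 0.00433293 0.10394052]
t 0.15 pos [0.2044 0.537  0.2306] yaw -20.84 gap 0.999 F [-0.1 -0.8 -0. ] q6 82 q5 0.00
now-axes shift mm [ -69.2 -180.1  277.8] after-turn shift [ -69.4 -184.1  275.1] turn -0.84
```

```bash
python3 -m crank '[[[-0.03,0,0],-7,1],[[-0.03,0,0],-7,1],[[-0.03,0,0],-6.8,1],[[0,-0.022,0.031],0,1],[[0,-0.022,0.031],0,1],[[0,-0.022,0.031],0,1],[[0,-0.022,0.031],0,1],[[0,-0.022,0.031],0,1],[[0,-0.022,0.031],0,1],[[0,-0.022,0.031],0,1]]' 25
python3 -m crank '[[[0,-0.022,0.031],0,1],[[0,-0.022,0.031],0,1],[[0,-0.022,0.031],0,1],[[0,-0.022,0.031],0,1],[[0,0,0],0,1],[[0,0,0],0,1],[[0,0,0],0,1],[[0,0,0],0,1],[[0,0,0],0,1],[[0,0,0],0,1]]'
python3 - <<'E'
from h import *
go(.55,.29,.32,0)
im=shot('wrist','w1'); print(proj(viewer.get_calibration('wrist'),[[.579,.178,.076],[.564,.404,.076],[.56,.293,.076],[.458,.381,.076],[.447,.267,.076]]))
E
```

```text
t: 0.98
tcp_pos: [0.4226, 0.3819, 0.3211]
tcp_rot: [[-0.0, 0.001, 1.0], [-0.0, 1.0, -0.001], [-1.0, -0.0, -0.0]]
ft_force: [-0.3, 0.8, -0.6]
finger_gap: 1.001
t: 1.82
tcp_pos: [0.5444, 0.2962, 0.3218]
tcp_rot: [[0.0, -0.001, 1.0], [0.0, 1.0, 0.001], [-1.0, 0.0, 0.0]]
ft_force: [-0.4, -0.6, -1.0]
finger_gap: 0.999
t 1.82 pos [0.5444 0.2962 0.3218] yaw 0.07 gap 0.999 F [-0.4 -0.6 -1. ] q6 21 q5 0.00
now-axes shift mm [ 1.8 -6.2  5.5] after-turn shift [ 1.8 -6.2  5.6] turn 0.07
[[209.23935842 220.48162205]
 [413.83066367 207.36986034]
 [312.7351148  203.64505815]
 [398.48474345 106.38414221]
 [286.80228248  94.6827504 ]]
```

View pics/w1.png

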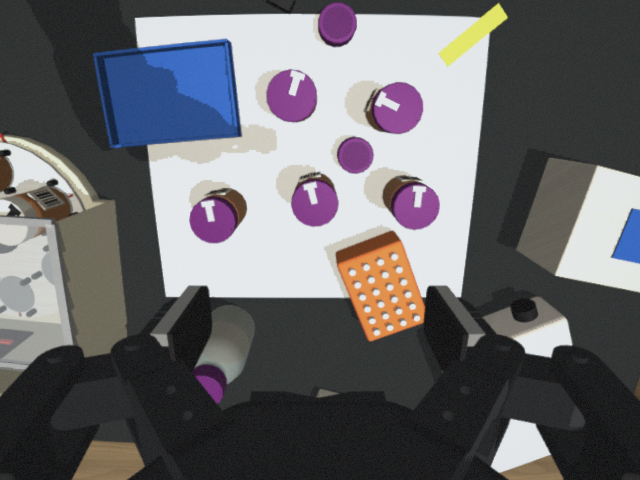

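The wrist view is clear. The five jar lids are at about (214,219), (315,201), (415,205), (398,107) and (292,95), each with a white T, and the tray is at (168,93). Next I'll measure lid centres and pointer directions on a rectified top plane.

```bash
cat >> h.py <<'E'
def lids(im,c,z=0.076,roi=None,fn=None):
    """rectify plane z into world map 0.5 mm/px; find purple 52mm lids & pointer"""
    x0,x1,y0,y1=roi or (.35,.68,.03,.47); r=.0005
    X,Y=np.meshgrid(np.arange(x0,x1,r),np.arange(y0,y1,r),indexing='ij')
    P=proj(c,np.stack([X,Y,np.full_like(X,z)],-1)).astype(np.float32).reshape(X.shape+(2,))
    W=cv2.remap(im,P[...,0],P[...,1],cv2.INTER_LINEAR)
    m=purple(W); n,l,s,cc=cv2.connectedComponentsWithStats(cv2.morphologyEx(m,cv2.MORPH_OPEN,np.ones((3,3))))
    out=[]
    for i in range(1,n):
        if s[i,4]<3000: continue
        ys,xs=np.where(l==i); h=cv2.convexHull(np.stack([xs,ys],1).astype(np.int32))
        A=cv2.contourArea(h); (ex,ey),(ea,eb),an=cv2.fitEllipse(h)
        M=np.zeros_like(m);cv2.circle(M,(int(round(ex)),int(round(ey))),int(min(ea,eb)/2)-1,1,-1)
        w=((W.min(2)>120)&(M>0)); wy,wx=np.where(w)
        px=x0+r*ey;py=y0+r*ex
        ang=None
        if len(wx)>30:
            dv=np.array([wx,wy],float).T; mu=dv.mean(0); 
            cen=np.degrees(np.arctan2((mu[0]-ex),(mu[1]-ey)))
            # symmetry-based direction: minimise skew about axis through centre
            best=None
            H=np.zeros(m.shape,np.float32);H[w]=1
            H=cv2.GaussianBlur(H,(0,0),1.0)
            for a in np.arange(cen-25,cen+25,.5):
                # template of T: reflect around axis through lid centroid mu
                t=np.radians(a);u=np.array([np.sin(t),np.cos(t)]) # (col=y,row=x)
                d=dv-mu; al=d@u; pe=d@np.array([-u[1],u[0]])
                rx=mu+np.outer(al,u)-np.outer(pe,np.array([-u[1],u[0]]))
                sc=cv2.remap(H,rx[:,0].astype(np.float32),rx[:,1].astype(np.float32),cv2.INTER_LINEAR).sum()
                if best is None or sc>best[0]: best=(sc,a)
            ang=(cen,best[1],len(wx))
        out.append((px,py,ea*r,eb*r,ang))
        print('lid x %.4f y %.4f  dia %.1f %.1f'%(px,py,ea*r*1e3,eb*r*1e3),'ptr centroid/sym',np.round(ang,1) if ang else None)
    if fn: cv2.imwrite('pics/'+fn+'.png',cv2.cvtColor(cv2.resize(W[::-1,::-1],None,fx=.9,fy=.9),cv2.COLOR_RGB2BGR))
    return out,W
E
python3 - <<'E'
from h import *
im=cv2.cvtColor(cv2.imread('pics/w1.png'),cv2.COLOR_BGR2RGB);c=viewer.get_calibration('wrist')
lids(im,c,fn='r1')
im=cv2.cvtColor(cv2.imread('pics/top0.png'),cv2.COLOR_BGR2RGB);c=viewer.get_calibration('top')
lids(im,c)
E
```

```text
lid x 0.3800 y 0.3169  dia 36.0 38.9 ptr centroid/sym None
lid x 0.4484 y 0.2717  dia 48.2 49.5 ptr centroid/sym [164.1 162.1 849. ]
lid x 0.4597 y 0.3794  dia 48.0 50.8 ptr centroid/sym [-118.6 -114.1  957. ]
lid x 0.5073 y 0.3372  dia 34.6 35.6 ptr centroid/sym None
lid x 0.5587 y 0.2947  dia 48.5 50.7 ptr centroid/sym [-164.2 -165.7 1007. ]
lid x 0.5621 y 0.4049  dia 48.3 52.5 ptr centroid/sym [ 166.2  177.7 1003. ]
lid x 0.5780 y 0.1825  dia 48.8 53.7 ptr centroid/sym [-160.3 -172.8 1010. ]
lid x 0.3592 y 0.3069  dia 36.4 40.6 ptr centroid/sym None
lid x 0.4439 y 0.2675  dia 48.0 51.4 ptr centroid/sym [ 151.3  161.8 1084. ]
lid x 0.4555 y 0.3770  dia 48.4 51.4 ptr centroid/sym [-112. -113. 1144.]
lid x 0.5000 y 0.3297  dia 38.2 41.0 ptr centroid/sym None
lid x 0.5560 y 0.2913  dia 48.4 51.4 ptr centroid/sym [-171.9 -165.9 1184. ]
lid x 0.5597 y 0.4028  dia 47.8 52.0 ptr centroid/sym [ 165.1  177.1 1159. ]
lid x 0.5754 y 0.1772  dia 48.4 51.3 ptr centroid/sym [-177.6 -172.6 1154. ]
```

View pics/r1.png

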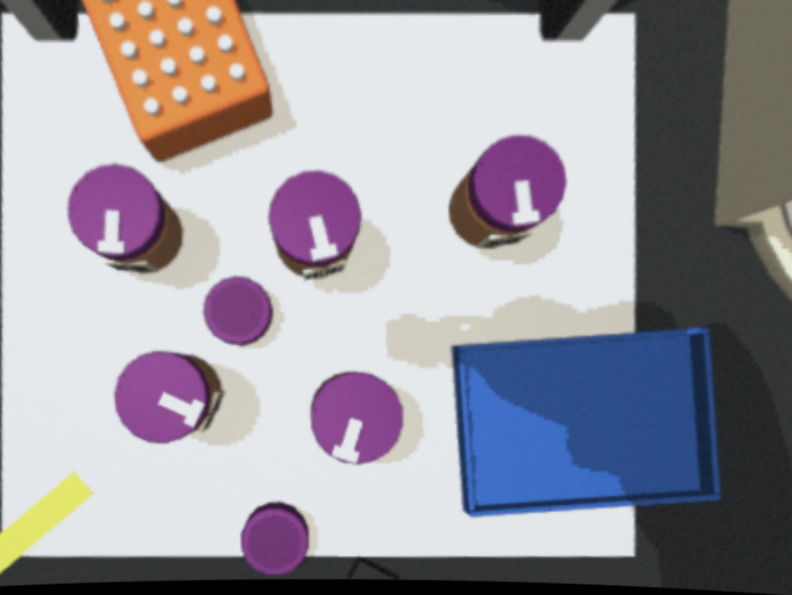

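```bash
python3 - <<'E'
from h import *
go(.521,-.109,.24,-4)
E
```

```text
t 1.87 pos [0.5446 0.2961 0.3218] yaw 0.06 gap 0.998 F [-0.4  0.6 -0.5] q6 21 q5 0.00
now-axes shift mm [  81.7 -405.1  -24.1] after-turn shift [  81.8 -405.7    4.7] turn 4.06
```

```bash
python3 -m crank '[[[0,0,0],4.06,1],[[0.0075,-0.037,0.0004],0,1],[[0.0075,-0.037,0.0004],0,1],[[0.0075,-0.037,0.0004],0,1],[[0.0075,-0.037,0.0004],0,1],[[0.0075,-0.037,0.0004],0,1],[[0.0075,-0.037,0.0004],0,1],[[0.0075,-0.037,0.0004],0,1],[[0.0075,-0.037,0.0004],0,1],[[0.0075,-0.037,0.0004],0,1]]'
python3 -m crank '[[[0.0075,-0.037,0.0004],0,1],[[0.007,-0.036,0.0004],0,1],[[0,0,0],0,1],[[0,0,0],0,1],[[0,0,0],0,1],[[0,0,0],0,1],[[0,0,0],0,1],[[0,0,0],0,1],[[0,0,0],0,1],[[0,0,0],0,1]]'
python3 - <<'E'
from h import *
go(.521,-.109,.24,-4)
shot('wrist','w2');shot('top','top2')
E
```

```text
t: 2.7
tcp_pos: [0.5246, -0.0382, 0.2539]
tcp_rot: [[0.001, 0.07, 0.998], [-0.0, 0.998, -0.07], [-1.0, -0.0, 0.001]]
ft_force: [1.4, 0.6, 0.0]
finger_gap: 0.998
t: 3.53
tcp_pos: [0.5209, -0.1094, 0.2395]
tcp_rot: [[0.0, 0.07, 0.998], [-0.0, 0.998, -0.07], [-1.0, -0.0, 0.0]]
ft_force: [0.3, 0.3, 0.2]
finger_gap: 0.998
t 3.53 pos [ 0.5209 -0.1094  0.2395] yaw -4.03 gap 0.998 F [0.3 0.3 0.2] q6 -16 q5 0.00
now-axes shift mm [-0.5  0.4  0. ] after-turn shift [-0.5  0.4  0. ] turn -0.03
```

View pics/w2.png

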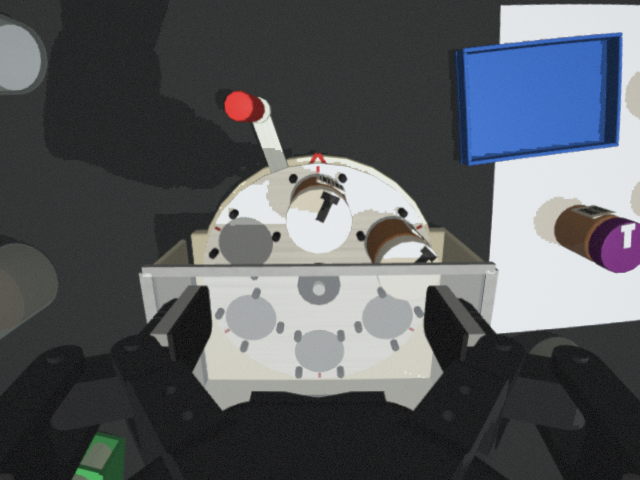

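```bash
python3 - <<'E'
from h import *
from scipy.optimize import least_squares
c=viewer.get_calibration('wrist')
P=lambda n,v:print(n,np.round(v,4))
P('hub',atz(c,(319,287),.054))
pts=[((245,240),.034,-120),((251,316),.034,-60),((319,350),.034,0),((387,316),.034,60)]
W=[atz(c,p,z) for p,z,_ in pts]
def f(v): return np.concatenate([w[:2]-(v[:2]+.085*np.array([np.cos(v[2]+np.radians(a)),np.sin(v[2]+np.radians(a))])) for w,(_,_,a) in zip(W,pts)])
r=least_squares(f,[.6,-.11,0]);print(r.x[:2],np.degrees(r.x[2]),np.round(r.fun*1e3,1))
pins=[atz(c,p,.046) for p in [(293,178),(342,178)]];P('pins',pins);P('mid',np.mean(pins,0))
k=atz(c,(238,106),.115);P('knob',k);d=k[:2]-r.x[:2];print(np.linalg.norm(d),np.degrees(np.arctan2(d[1],d[0]))%360-198)
P('lid',atz(c,(319,217),.110))
a,b=atz(c,(143,268),.124),atz(c,(496,264),.124);P('hood',[a,b])
im=cv2.cvtColor(cv2.imread('pics/w2.png'),cv2.COLOR_BGR2RGB);crop(im,190,80,260,200,3,'w2c')
# two-view heights: w2 and top0
T=viewer.get_calibration('top')
print('knob tri',tri(c,(238,106),T,(310+252/3.1,90+532/3.1)));print('spent1 lid tri',tri(c,(319,217),T,(310+187/3.1,90+430/3.1)));print('spot tri',tri(c,(319,350),T,(310+190/3.1,90+254/3.1)),tri(c,(387,316),T,(310+106/3.1,90+297/3.1)))
E
```

```text
hub [ 0.6067 -0.1123  0.054 ]
[ 0.60783782 -0.11249319] -4.046333594036219 [-0.9 -0.7  0.3  0.6  0.2  0.2  0.4 -0.2]
pins [[ 0.4989 -0.1288  0.046 ]
 [ 0.5021 -0.0836  0.046 ]]
mid [ 0.5005 -0.1062  0.046 ]
knob [ 0.4356 -0.1577  0.115 ]
0.17804218191505827 -3.300120012548774
lid [ 0.5213 -0.1066  0.11  ]
hood [[ 0.5485 -0.2452  0.124 ]
 [ 0.5648  0.0274  0.124 ]]
knob tri (array([ 0.43421516, -0.16227472,  0.09217871]), np.float64(0.0001652618969528936))
spent1 lid tri (array([ 0.51474027, -0.10628859,  0.13567308]), np.float64(7.453436346940315e-06))
spot tri (array([ 0.69011712, -0.11945786,  0.03829598]), np.float64(0.002795497328960329)) (array([ 0.65042992, -0.04450782,  0.04382208]), np.float64(0.0013219851638054205))
```

View pics/w2c.png

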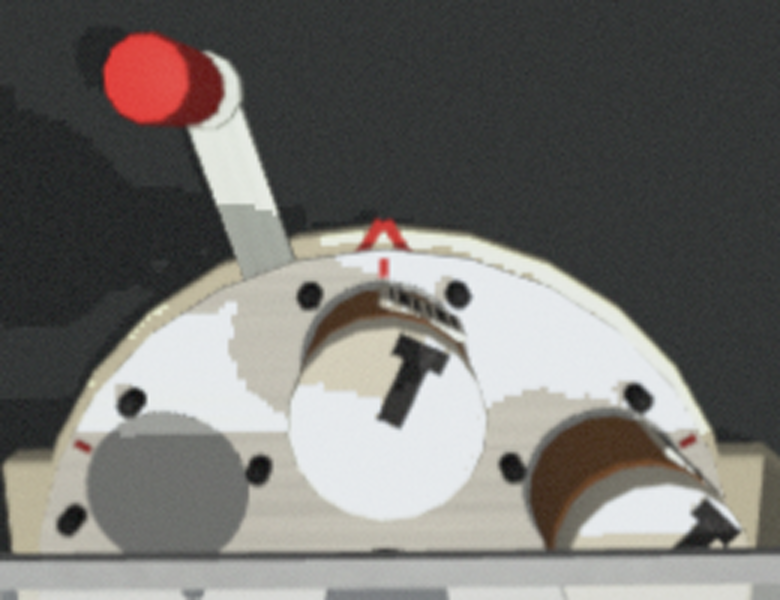

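```bash
python3 -m crank '[[[0.022,0,0.001],0,0.75],[[0.022,0,0],0,0.75],[[0.022,0,0],0,0.75],[[0.022,0,0],0,0.75],[[0.022,0,0],0,0.75],[[0.022,0,0],0,0.75],[[0.022,0,0],0,0.75],[[0.014,0,0],0,0.75],[[0.012,0,0],0,0.75],[[0,0,0],0,0.75]]' 25
python3 - <<'E'
from h import *
go(.5222,-.1091,.060,-4)
shot('wrist','w3');shot('side','s3')
E
```

```text
t: 4.47
tcp_pos: [0.5199, -0.1095, 0.0567]
tcp_rot: [[-0.004, 0.072, 0.997], [0.002, 0.997, -0.072], [-1.0, 0.001, -0.005]]
ft_force: [-0.4, 0.8, 0.7]
finger_gap: 0.877
t 4.47 pos [ 0.5199 -0.1095  0.0567] yaw -4.11 gap 0.877 F [-0.4  0.8  0.7] q6 -16 q5 0.00
now-axes shift mm [-3.3  0.6  2.3] after-turn shift [-3.3  0.5  2.3] turn -0.11
```

View pics/w3.png

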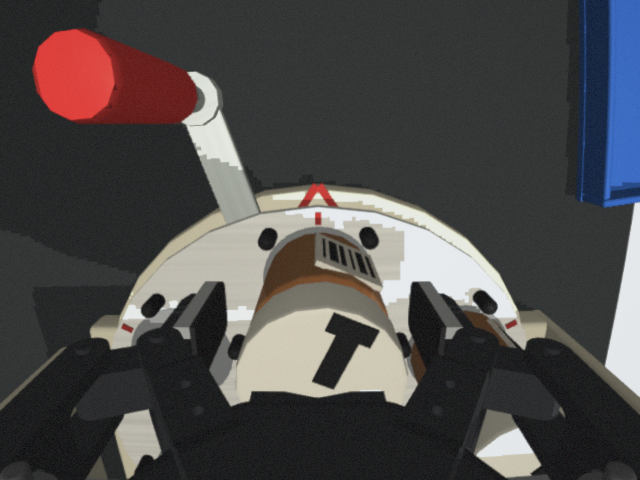

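View pics/s3.png

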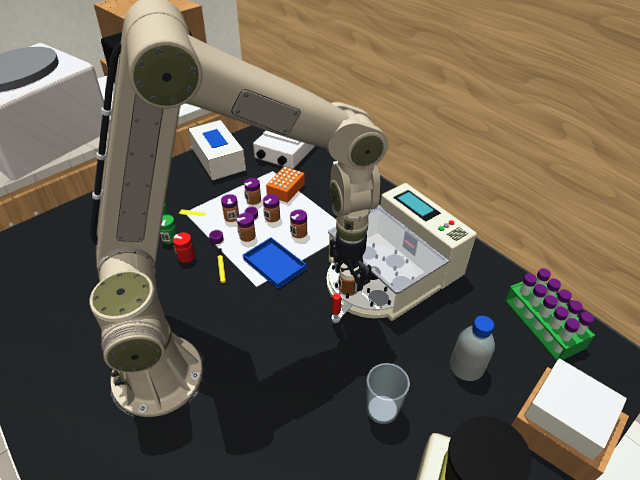

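```bash
python3 -m crank '[[[0,0,0],0,0.75],[[0,0,0],0,0.0],[[0,0,0],0,-0.3],[[0,0,0],0,-0.3],[[0,0,0],0,-0.3],[[0,0,0],0,-0.3],[[0,0,0],0,-0.3],[[0,0,0],0,-0.3],[[0,0,0],0,-0.3],[[0,0,0],0,-0.3]]' 30
python3 - <<'E'
from h import *
go(.5222,-.1091,.060,-4)
shot('wrist','w4')
E
```

```text
t: 5.4
tcp_pos: [0.5226, -0.1103, 0.0605]
tcp_rot: [[0.002, 0.071, 0.997], [-0.0, 0.997, -0.071], [-1.0, -0.0, 0.002]]
ft_force: [-0.7, 1.8, 6.1]
finger_gap: 0.603
t 5.40 pos [ 0.5226 -0.1103  0.0605] yaw -4.09 gap 0.603 F [-0.7  1.8  6.1] q6 -16 q5 0.00
now-axes shift mm [ 0.5  1.2 -0.5] after-turn shift [ 0.5  1.2 -0.5] turn -0.09
```

View pics/w4.png

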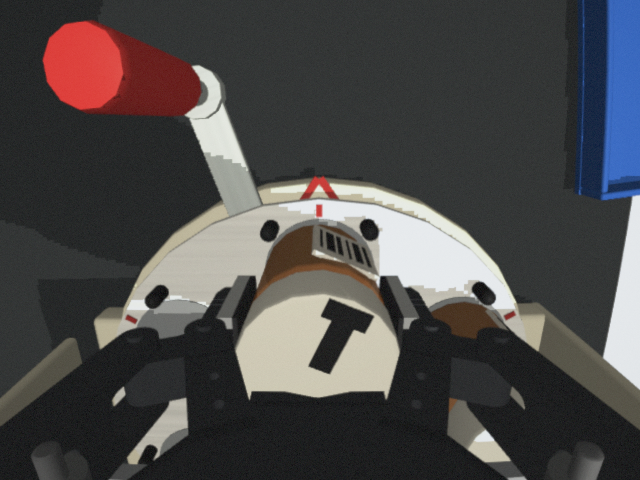

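```bash
python3 -m crank '[[[-0.02,0,0],0,-0.3],[[-0.035,0,0],0,-0.3],[[-0.035,0,0],0,-0.3],[[-0.03,0.01,-0.004],0,-0.3],[[-0.02,0.025,-0.01],0,-0.3],[[0,0.033,-0.0136],0,-0.3],[[0,0.033,-0.0136],0,-0.3],[[0,0.033,-0.0136],0,-0.3],[[0,0.033,-0.0136],0,-0.3],[[0,0.033,-0.0136],0,-0.3]]'
python3 -m crank '[[[0,0.033,-0.0136],0,-0.3],[[0,0.027,-0.013],0,-0.3],[[0.02,0,0],0,-0.3],[[0.03,0,0],0,-0.3],[[0.025,0,0],0,-0.3],[[0,0,0],0,-0.3],[[0,0,0],0,-0.3],[[0,0,0],0,-0.3],[[0,0,0],0,-0.3],[[0,0,0],0,-0.3]]'
python3 - <<'E'
from h import *
go(.4329,.1575,.0308,-4)
shot('wrist','w5');shot('top','top5')
E
```

```text
t: 6.28
tcp_pos: [0.4532, 0.0964, 0.1992]
tcp_rot: [[-0.0, 0.072, 0.997], [-0.0, 0.997, -0.072], [-1.0, -0.0, -0.0]]
ft_force: [0.4, 0.5, -1.7]
finger_gap: 0.602
t: 7.12
tcp_pos: [0.4335, 0.1569, 0.1259]
tcp_rot: [[0.003, 0.072, 0.997], [0.001, 0.997, -0.072], [-1.0, 0.001, 0.003]]
ft_force: [-0.5, -0.2, -1.0]
finger_gap: 0.603
t 7.12 pos [0.4335 0.1569 0.1259] yaw -4.13 gap 0.603 F [-0.5 -0.2 -1. ] q6 14 q5 0.00
now-axes shift mm [95.1  0.4 -0.9] after-turn shift [95.1  0.5 -0.6] turn -0.13
```

View pics/w5.png

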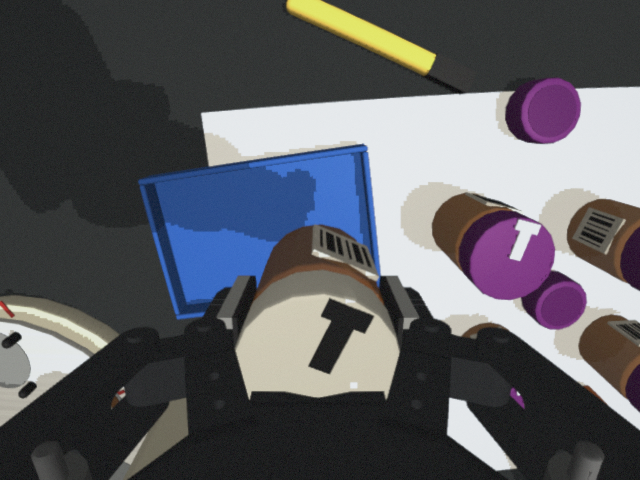

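View pics/top5.png

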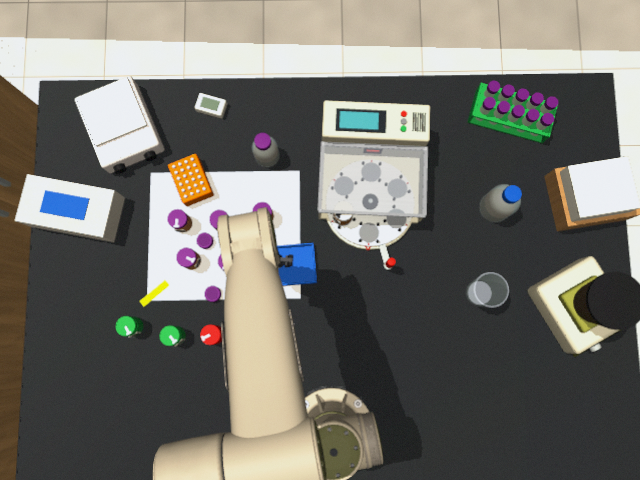

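```bash
python3 - <<'E'
from h import *
c=viewer.get_calibration('wrist')
a,b,d=[atz(c,p,.022) for p in [(367,147),(140,181),(178,318)]]
off=np.array([.0715,.9975,0])*-.0025
print(np.round([a+off,b+off,d+off],4),np.linalg.norm(a-b),np.linalg.norm(b-d),np.degrees(np.arctan2(*(a-b)[[1,0]])))
print('centre',(a+d)/2+off)
E
```

```text
[[0.3813 0.1931 0.022 ]
 [0.3922 0.0368 0.022 ]
 [0.4989 0.0441 0.022 ]] 0.15669053760034382 0.10688918804618162 93.99489519054075
centre [0.4401094  0.11859383 0.022     ]
```

```bash
python3 -m crank '[[[0.02,0,0],0,-0.3],[[0.025,0,0],0,-0.3],[[0.022,0,0],0,-0.3],[[0.015,0,0],0,-0.3],[[0.008,0,0],0,-0.3],[[0.0035,0,0],0,-0.3],[[0,0,0],0,-0.3],[[0,0,0],0,-0.3],[[0,0,0],0,-0.3],[[0,0,0],0,-0.3]]'
python3 - <<'E'
from h import *
go(.4329,.1575,.0308,-4)
E
```

```text
t: 8.05
tcp_pos: [0.4329, 0.1571, 0.0316]
tcp_rot: [[0.002, 0.072, 0.997], [0.0, 0.997, -0.072], [-1.0, 0.001, 0.002]]
ft_force: [0.5, 0.4, -2.2]
finger_gap: 0.6
t 8.05 pos [0.4329 0.1571 0.0316] yaw -4.10 gap 0.600 F [ 0.5  0.4 -2.2] q6 14 q5 0.00
now-axes shift mm [ 0.8  0.4 -0.1] after-turn shift [ 0.8  0.4 -0.1] turn -0.1
```

```bash
python3 -m crank '[[[0,0,0],0,0.4],[[0,0,0],0,0.5],[[0,0,0],0,0.5],[[-0.015,0,0],0,0.5],[[-0.03,0,0],0,0.5],[[-0.035,0,0],0,0.5],[[-0.035,0,0],-5.7,0.6],[[-0.03,0,0],-5.7,0.7],[[0,0,0],0,0.8],[[0,0,0],0,0.8]]'
python3 - <<'E'
from h import *
go(.577,.1785,.16,7.3)
shot('wrist','w6')
E
```

```text
t: 8.88
tcp_pos: [0.4338, 0.1572, 0.1779]
tcp_rot: [[0.005, -0.126, 0.992], [0.001, 0.992, 0.126], [-1.0, 0.0, 0.005]]
ft_force: [-0.3, -0.4, -0.1]
finger_gap: 0.9
t 8.88 pos [0.4338 0.1572 0.1779] yaw 7.26 gap 0.900 F [-0.3 -0.4 -0.1] q6 3 q5 0.00
now-axes shift mm [ 18.7   3.  144.7] after-turn shift [ 17.9   2.9 144.8] turn -0.04
```

View pics/w6.png

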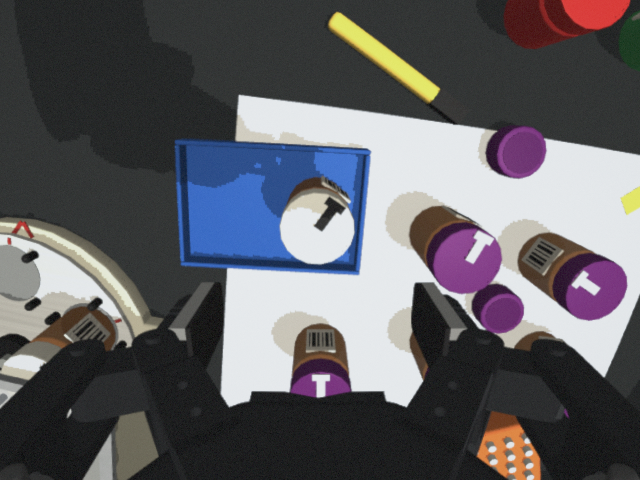

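```bash
python3 -m crank '[[[0.003,0.0005,0.02],0,0.75],[[0.003,0.0005,0.03],0,0.75],[[0.003,0.0005,0.03],0,0.75],[[0.003,0.0005,0.03],0,0.75],[[0.003,0.0005,0.02],0,0.75],[[0.003,0.0005,0.0147],0,0.75],[[0,0,0],0,0.75],[[0,0,0],0,0.75],[[0,0,0],0,0.75],[[0,0,0],0,0.75]]'
python3 - <<'E'
from h import *
go(.577,.1785,.16,7.3)
im=shot('wrist','w7');lids(im,viewer.get_calibration('wrist'),roi=(.5,.65,.1,.35))
E
```

```text
t: 9.77
tcp_pos: [0.5738, 0.1781, 0.1573]
tcp_rot: [[-0.002, -0.127, 0.992], [-0.0, 0.992, 0.127], [-1.0, 0.0, -0.002]]
ft_force: [0.8, -0.5, -0.5]
finger_gap: 0.879
t 9.77 pos [0.5738 0.1781 0.1573] yaw 7.29 gap 0.879 F [ 0.8 -0.5 -0.5] q6 2 q5 0.00
now-axes shift mm [-2.7 -0.   3.2] after-turn shift [-2.7 -0.   3.2] turn -0.01
lid x 0.5112 y 0.3068  dia 32.7 40.8 ptr centroid/sym None
lid x 0.5590 y 0.2911  dia 49.9 57.0 ptr centroid/sym [177.  194.5 943. ]
lid x 0.5786 y 0.1798  dia 49.2 52.7 ptr centroid/sym [-173.2 -172.7  907. ]
```

View pics/w7.png

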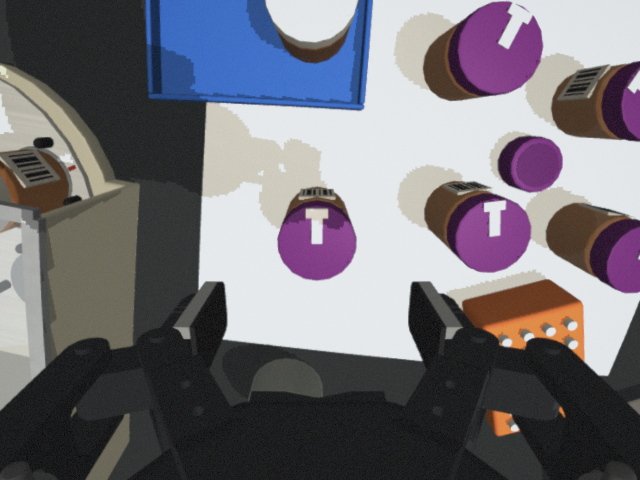

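```bash
python3 -m crank '[[[0.015,-0.0008,0.0048],0,0.75],[[0.025,0,0],0,0.75],[[0.025,0,0],0,0.75],[[0.025,0,0],0,0.75],[[0.02,0,0],0,0.75],[[0.012,0,0],0,0.75],[[0.006,0,0],0,0.75],[[0.003,0,0],0,0.75],[[0,0,0],0,0.75],[[0,0,0],0,0.75]]'
python3 - <<'E'
from h import *
go(.5785,.1775,.0265,7.3)
im=shot('wrist','w8')
E
```

```text
t: 10.65
tcp_pos: [0.5807, 0.1782, 0.0279]
tcp_rot: [[0.002, -0.127, 0.992], [0.0, 0.992, 0.127], [-1.0, 0.0, 0.002]]
ft_force: [0.8, 0.1, 0.4]
finger_gap: 0.875
t 10.65 pos [0.5807 0.1782 0.0279] yaw 7.30 gap 0.875 F [0.8 0.1 0.4] q6 2 q5 0.00
now-axes shift mm [ 1.4 -0.4 -2.2] after-turn shift [ 1.4 -0.4 -2.2] turn -0.0
```

View pics/w8.png

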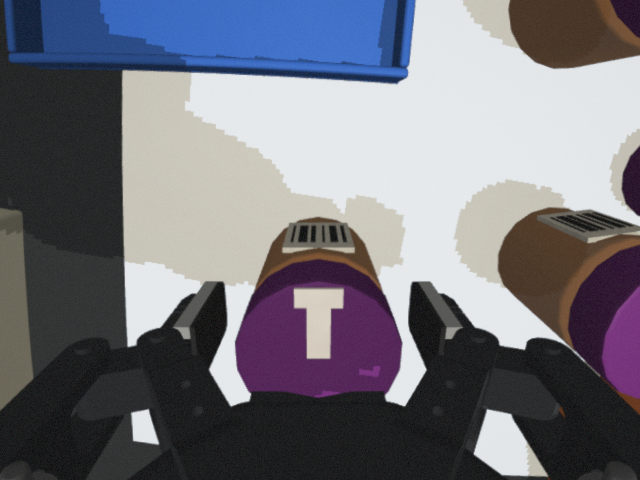

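```bash
python3 -m crank '[[[0.001,0,-0.001],0,0.4],[[0,0,0],0,0.0],[[0,0,0],0,-0.3],[[0,0,0],0,-0.3],[[0,0,0],0,-0.3],[[0,0,0],0,-0.3],[[0,0,0],0,-0.3],[[0,0,0],0,-0.3],[[0,0,0],0,-0.3],[[0,0,0],0,-0.3]]'
python3 - <<'E'
from h import *
go(.5785,.1775,.0265,7.3)
im=shot('wrist','w9')
a=cv2.cvtColor(cv2.imread('pics/w4.png'),cv2.COLOR_BGR2RGB)
crop(np.hstack([a[200:400,200:440],im[200:400,200:440]]),0,0,480,200,1.6,'cmp9')
E
```

```text
t: 11.53
tcp_pos: [0.5795, 0.1782, 0.0267]
tcp_rot: [[0.001, -0.127, 0.992], [0.0, 0.992, 0.127], [-1.0, 0.0, 0.001]]
ft_force: [-2.3, 0.3, 5.3]
finger_gap: 0.607
t 11.53 pos [0.5795 0.1782 0.0267] yaw 7.30 gap 0.607 F [-2.3  0.3  5.3] q6 2 q5 0.00
now-axes shift mm [ 0.2 -0.5 -1.1] after-turn shift [ 0.2 -0.5 -1.1] turn 0.0
```

View pics/cmp9.png

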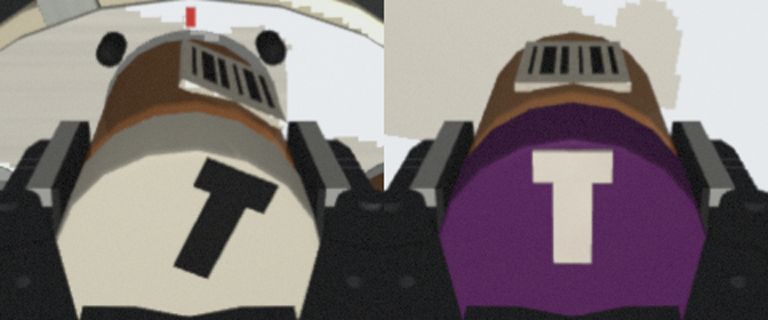

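```bash
python3 - <<'E'
from h import *
c=viewer.get_calibration('wrist');s=env.read_state();R=np.array(s['tcp_rot']);p=np.array(s['tcp_pos'])
f=lambda px,z: np.round((R.T@(atz(c,px,z)-p))*1e3,1)   # z relative to this pose
zl=.076
print('spent lid front',f((320,295),zl),'jar',f((319,287.5),zl))
print('edges spent',f((236,350),zl),f((399,350),zl))
# bay features in w4 (jar bottom .034 -> shift heights by -.034)
for n,px,h in [('pinL',(270,230),.012),('pinR',(370,230),.012),('dash',(319,211),0),('pinbackR?',(484,293),.012),('pin',(157,297),.012),('dashL',(131,321),0),('dashR',(505,320),0)]: print(n,f(px,h))
E
```

```text
spent lid front [-49.3   2.4 -22.8] jar [-49.3   2.1 -25.1]
edges spent [-49.3 -22.6  -4.6] [-49.3  25.9  -4.5]
pinL [ 14.7 -19.6 -22.9]
pinR [ 14.7  25.4 -22.9]
dash [ 26.7   2.5 -28.8]
pinbackR? [14.7 82.   8.9]
pin [ 14.7 -75.7  10.8]
dashL [ 26.7 -98.   31.4]
dashR [ 26.8 102.   31. ]
```

```bash
python3 -m crank '[[[-0.015,0,0],0,-0.3],[[-0.03,0,0],0,-0.3],[[-0.035,0,0],3.4,-0.3],[[-0.035,0,0],4,-0.3],[[-0.03,0,0],4,-0.3],[[-0.005,-0.015,-0.002],0,-0.3],[[0,-0.03,-0.004],0,-0.3],[[0,-0.034,-0.004],0,-0.3],[[0,-0.034,-0.004],0,-0.3],[[0,-0.034,-0.004],0,-0.3]]'
python3 -m crank '[[[0,-0.034,-0.004],0,-0.3],[[0,-0.034,-0.004],0,-0.3],[[0,-0.034,-0.004],0,-0.3],[[0,-0.03,-0.004],0,-0.3],[[0,-0.012,-0.003],0,-0.3],[[0,0,0],0,-0.3],[[0,0,0],0,-0.3],[[0,0,0],0,-0.3],[[0,0,0],0,-0.3],[[0,0,0],0,-0.3]]'
python3 - <<'E'
from h import *
go(.5243,-.1095,.0610,-4.1)
im=shot('wrist','w10')
E
```

```text
t: 12.42
tcp_pos: [0.549, 0.031, 0.1742]
tcp_rot: [[-0.002, 0.07, 0.998], [-0.0, 0.998, -0.07], [-1.0, -0.0, -0.002]]
ft_force: [0.4, -0.7, -2.7]
finger_gap: 0.599
t: 13.25
tcp_pos: [0.5215, -0.1085, 0.1756]
tcp_rot: [[-0.0, 0.07, 0.998], [0.0, 0.998, -0.07], [-1.0, 0.0, -0.0]]
ft_force: [-0.0, -0.3, -2.7]
finger_gap: 0.604
t 13.25 pos [ 0.5215 -0.1085  0.1756] yaw -3.99 gap 0.604 F [-0.  -0.3 -2.7] q6 -16 q5 0.00
now-axes shift mm [114.6  -0.9   2.9] after-turn shift [114.6  -0.8   2.9] turn 0.11
```

View pics/w10.png

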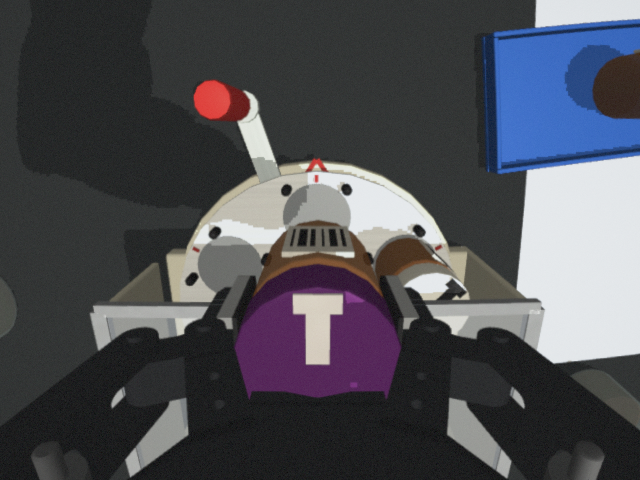

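```bash
python3 -m crank '[[[0.015,-0.0009,0.0029],0.1,-0.3],[[0.022,0,0],0,-0.3],[[0.022,0,0],0,-0.3],[[0.015,0,0],0,-0.3],[[0.008,0,0],0,-0.3],[[0.004,0,0],0,-0.3],[[0,0,0],0,-0.3],[[0,0,0],0,-0.3],[[0,0,0],0,-0.3],[[0,0,0],0,-0.3]]'
python3 - <<'E'
from h import *
go(.5243,-.1095,.0610,-4.1)
im=shot('wrist','w11');crop(im,80,150,480,250,1.6,'w11c')
E
```

```text
t: 14.13
tcp_pos: [0.525, -0.111, 0.0909]
tcp_rot: [[0.002, 0.073, 0.997], [-0.001, 0.997, -0.073], [-1.0, -0.001, 0.002]]
ft_force: [-0.4, 0.2, -2.6]
finger_gap: 0.6
t 14.13 pos [ 0.525  -0.111   0.0909] yaw -4.20 gap 0.600 F [-0.4  0.2 -2.6] q6 -16 q5 0.00
now-axes shift mm [29.9  1.5 -0.9] after-turn shift [29.9  1.5 -0.8] turn -0.1
```

View pics/w11c.png

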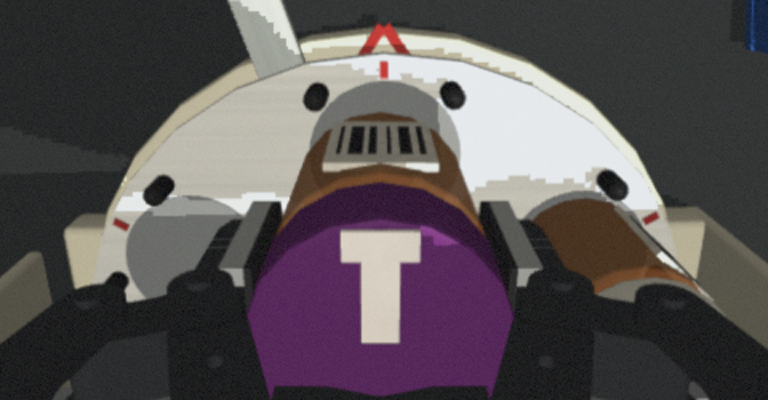

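```bash
python3 -m crank '[[[0.008,0.0012,-0.0005],0,-0.3],[[0.008,0,0],0,-0.3],[[0.006,0,0],0,-0.3],[[0.004,0,0],0,-0.3],[[0.002,0,0],0,-0.3],[[0.001,0,0],0,-0.3],[[0,0,0],0,-0.3],[[0,0,0],0,-0.3],[[0,0,0],0,-0.3],[[0,0,0],0,-0.3]]'
python3 - <<'E'
from h import *
go(.5243,-.1095,.0610,-4.1)
im=shot('wrist','w12');crop(im,80,150,480,250,1.6,'w12c')
E
```

```text
t: 15.02
tcp_pos: [0.5239, -0.1096, 0.0607]
tcp_rot: [[0.0, 0.073, 0.997], [0.0, 0.997, -0.073], [-1.0, 0.0, 0.0]]
ft_force: [0.3, 0.3, -2.1]
finger_gap: 0.599
t 15.02 pos [ 0.5239 -0.1096  0.0607] yaw -4.20 gap 0.599 F [ 0.3  0.3 -2.1] q6 -16 q5 0.00
now-axes shift mm [-0.3  0.1  0.4] after-turn shift [-0.3  0.1  0.4] turn -0.1
```

View pics/w12c.png

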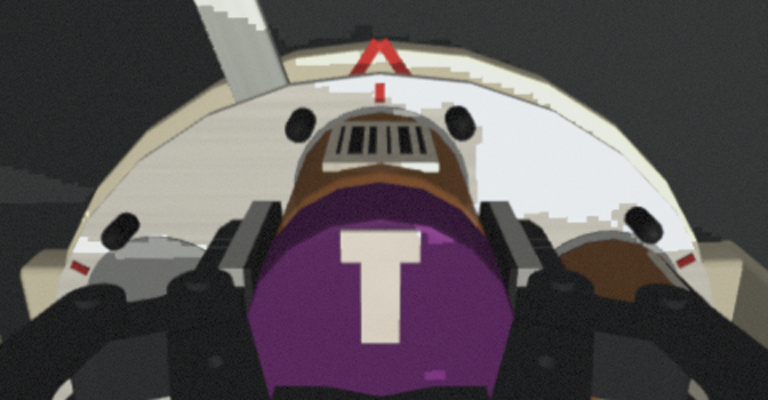

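```bash
python3 -m crank '[[[0.0005,0,0],0,0],[[0,0,0],0,0.3],[[0,0,0],0,0.5],[[-0.003,0,0],0,0.5],[[-0.02,0,0],0,0.5],[[-0.03,0,0],0,0.5],[[-0.03,0,0],-6,0.4],[[-0.01,0,0],-6,0.3],[[0,-0.006,-0.025],-6,0.2],[[0,-0.006,-0.025],0,0.2]]'
python3 - <<'E'
from h import *
go(.4323,-.1590,.065,14)
im=shot('wrist','w13')
E
```

```text
t: 15.9
tcp_pos: [0.4781, -0.1309, 0.1549]
tcp_rot: [[0.003, -0.245, 0.97], [-0.001, 0.97, 0.245], [-1.0, -0.002, 0.003]]
ft_force: [-0.9, -1.1, -0.1]
finger_gap: 0.601
t 15.90 pos [ 0.4781 -0.1309  0.1549] yaw 14.18 gap 0.601 F [-0.9 -1.1 -0.1] q6 -39 q5 0.00
now-axes shift mm [ 89.7 -15.9 -51.6] after-turn shift [ 89.9 -16.2 -51.3] turn 0.18
```

View pics/w13.png

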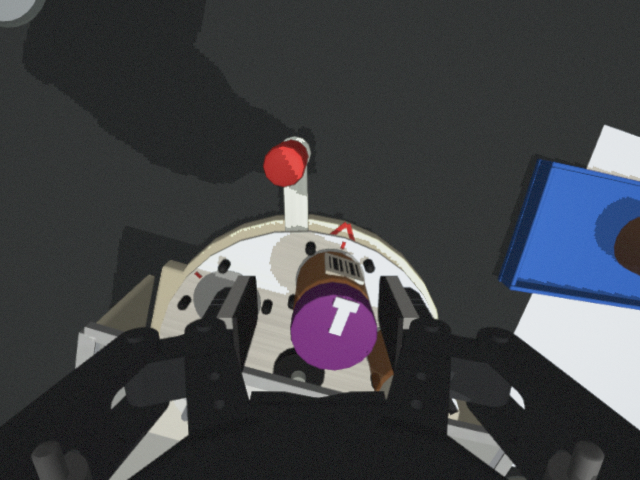

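```bash
python3 - <<'E'
from h import *
c=viewer.get_calibration('wrist');s=env.read_state();R=np.array(s['tcp_rot'])
k=atz(c,(285,165),.115)-.0025*R[:,1];print(k, R.T@(k-np.array(s['tcp_pos'])))
E
python3 -m crank '[[[0,-0.008,-0.025],0,0.2],[[0,-0.008,-0.0265],0,0.1],[[0.02,0,0],0,0.0],[[0.025,0,0],0,0],[[0.022,0,0],0,0],[[0.015,0,0],0,0],[[0.007,0,0],0,0],[[0.001,0,0],0,0],[[0,0,0],0,-0.35],[[0,0,0],0,-0.35]]'
python3 - <<'E'
from h import *
go(.4323,-.1590,.065,14)
im=shot('wrist','w14')
E
```

```text
[ 0.42926036 -0.15986017  0.11500106] [ 0.03901924 -0.01692592 -0.04900679]
t: 16.78
tcp_pos: [0.4316, -0.1589, 0.0642]
tcp_rot: [[0.001, -0.239, 0.971], [-0.001, 0.971, 0.239], [-1.0, -0.001, 0.001]]
ft_force: [0.3, -0.4, -0.5]
finger_gap: 0.323
t 16.78 pos [ 0.4316 -0.1589  0.0642] yaw 13.80 gap 0.323 F [ 0.3 -0.4 -0.5] q6 -44 q5 0.00
now-axes shift mm [-0.8 -0.3  0.6] after-turn shift [-0.8 -0.3  0.6] turn -0.2
```

View pics/w14.png

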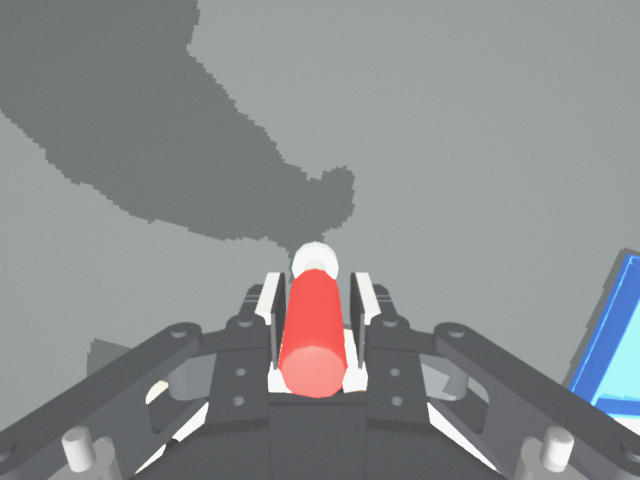

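```bash
python3 -m crank '[[[0,-0.007,0.0002],-2.25,-0.35],[[0,-0.0141,0.0006],-4.5,-0.35],[[0,-0.0141,0.0006],-4.5,-0.35],[[0,-0.0141,0.0006],-4.5,-0.35],[[0,-0.0141,0.0006],-4.5,-0.35],[[0,-0.0141,0.0006],-4.5,-0.35],[[0,-0.0141,0.0006],-4.5,-0.35],[[0,-0.0141,0.0006],-4.5,-0.35],[[0,-0.0141,0.0006],-4.5,-0.35],[[0,-0.0141,0.0006],-4.5,-0.35]]'
python3 -m crank '[[[0,-0.0141,0.0006],-4.5,-0.35],[[0,-0.0141,0.0006],-4.5,-0.35],[[0,-0.0079,0.0002],-2.5,-0.35],[[0,-0.0063,0.0002],-2,-0.35],[[0,-0.0063,0.0002],-2,-0.35],[[0,-0.003,0],-1,-0.35],[[0,0,0],0,-0.35],[[0,0,0],0,-0.35],[[0,0,0],0,-0.35],[[0,0,0],0,-0.35]]'
python3 - <<'E'
from h import *
s=env.read_state();d=np.array(s['tcp_pos'])[:2]-[.607,-.115];print(np.linalg.norm(d),np.degrees(np.arctan2(d[1],d[0]))%360-194)
go(.4323,-.1590,.065,14)
im=shot('wrist','w15');shot('top','top15')
E
```

```text
t: 17.67
tcp_pos: [0.5055, -0.2654, 0.064]
tcp_rot: [[-0.003, -0.836, 0.548], [0.0, 0.548, 0.836], [-1.0, 0.002, -0.001]]
ft_force: [-6.0, 0.9, 3.7]
finger_gap: 0.326
t: 18.5
tcp_pos: [0.5519, -0.2875, 0.0638]
tcp_rot: [[-0.003, -0.956, 0.292], [-0.001, 0.292, 0.956], [-1.0, 0.002, -0.002]]
ft_force: [-4.9, -0.8, 1.0]
finger_gap: 0.323
0.18105499010600054 58.29380997087355
t 18.50 pos [ 0.5519 -0.2875  0.0638] yaw 73.00 gap 0.323 F [-4.9 -0.8  1. ] q6 -108 q5 -0.00
now-axes shift mm [ -1.  152.   87.9] after-turn shift [ -1.2 153.6 -85. ] turn 59.0
```

View pics/w15.png

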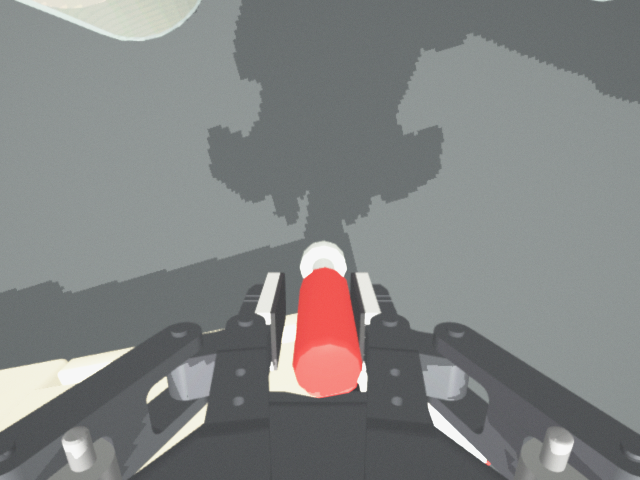

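View pics/top15.png

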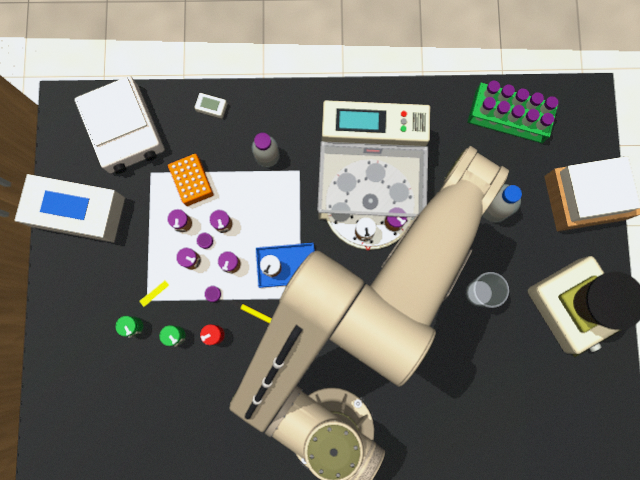

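```bash
python3 -m crank '[[[0,-0.0047,0.0001],-1.5,-0.35],[[0,-0.0047,0.0001],-1.5,-0.35],[[0,-0.0047,0.0001],-1.5,-0.35],[[0,-0.0031,0],-1,-0.35],[[0,-0.0031,0],-1,-0.35],[[0,0,0],0,-0.35],[[0,0,0],0,-0.35],[[0,0,0],0,-0.35],[[0,0,0],0,-0.35],[[0,0,0],0,-0.35]]'
python3 - <<'E'
from h import *
s=env.read_state();d=np.array(s['tcp_pos'])[:2]-[.607,-.115];print(np.linalg.norm(d),np.degrees(np.arctan2(d[1],d[0]))%360-194)
go(.4323,-.1590,.065,14)
E
```

```text
t: 19.43
tcp_pos: [0.5715, -0.2926, 0.0638]
tcp_rot: [[-0.003, -0.983, 0.182], [-0.002, 0.182, 0.983], [-1.0, 0.003, -0.002]]
ft_force: [-5.7, -2.5, 0.3]
finger_gap: 0.326
0.1811140720840471 64.70847607362634
t 19.43 pos [ 0.5715 -0.2926  0.0638] yaw 79.49 gap 0.326 F [-5.7 -2.5  0.3] q6 -114 q5 -0.00
now-axes shift mm [ -1.  161.3 106. ] after-turn shift [  -1.2  163.3 -102.8] turn 65.49
```

```bash
python3 -m crank '[[[0,-0.0015,0],-0.5,-0.35],[[0,-0.0015,0],-0.5,-0.35],[[0,0,0],0,-0.35],[[0,0,0],0,-0.35],[[0,0,0],0,-0.35],[[0,0,0],0,-0.35],[[0,0,0],0,-0.35],[[0,0,0],0,-0.35],[[0,0,0],0,-0.35],[[0,0,0],0,-0.35]]'
python3 - <<'E'
from h import *
s=env.read_state();d=np.array(s['tcp_pos'])[:2]-[.607,-.115];print(np.linalg.norm(d),np.degrees(np.arctan2(d[1],d[0]))%360-194)
go(.4323,-.1590,.065,14)
E
```

```text
t: 20.27
tcp_pos: [0.5743, -0.2932, 0.0638]
tcp_rot: [[-0.003, -0.986, 0.165], [-0.002, 0.165, 0.986], [-1.0, 0.003, -0.002]]
ft_force: [-5.7, -3.4, -0.7]
finger_gap: 0.323
0.1811265399000522 65.61476367714067
t 20.27 pos [ 0.5743 -0.2932  0.0638] yaw 80.48 gap 0.323 F [-5.7 -3.4 -0.7] q6 -115 q5 -0.00
now-axes shift mm [ -0.9 162.3 108.8] after-turn shift [  -1.2  164.5 -105.4] turn 66.48
```

```bash
python3 -m crank '[[[0,-0.0015,0],-0.5,-0.35],[[0,0,0],0,-0.35],[[0,0,0],0,-0.35],[[0,-0.0015,0],-0.5,-0.35],[[0,0,0],0,-0.35],[[0,0,0],0,-0.35],[[0,0,0],0,-0.35],[[0,0,0],0,-0.35],[[0,0,0],0,-0.35],[[0,0,0],0,-0.35]]'
python3 - <<'E'
from h import *
s=env.read_state();d=np.array(s['tcp_pos'])[:2]-[.607,-.115];print(np.linalg.norm(d),np.degrees(np.arctan2(d[1],d[0]))%360-194)
go(.4323,-.1590,.065,14)
im=shot('wrist','w16')
E
```

```text
t: 21.1
tcp_pos: [0.5759, -0.2933, 0.0637]
tcp_rot: [[-0.006, -0.989, 0.148], [-0.001, 0.148, 0.989], [-1.0, 0.006, -0.002]]
ft_force: [-9.5, -1.9, 2.5]
finger_gap: 0.328
0.18098356657210912 66.10198213330102
t 21.10 pos [ 0.5759 -0.2933  0.0637] yaw 81.47 gap 0.328 F [-9.5 -1.9  2.5] q6 -115 q5 -0.00
now-axes shift mm [ -0.6 161.9 111.5] after-turn shift [  -1.3  165.  -106.8] turn 67.47
```

View pics/w16.png

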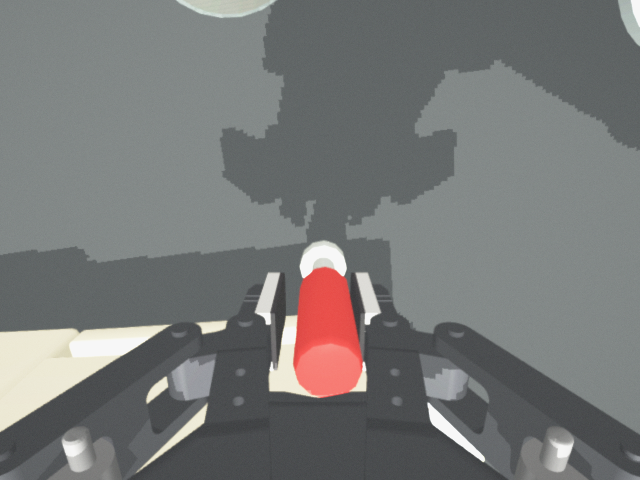

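```bash
python3 -m crank '[[[-0.02,0,0],0,-0.3],[[-0.035,0,0],0,-0.3],[[-0.035,0,0],7.1,-0.3],[[-0.03,0,0],7.1,-0.2],[[-0.01,0,0],7.1,0],[[0,0,0],7.1,0.2],[[0,0,0],7.1,0.4],[[0,0,0],7.1,0.6],[[0,0,0],7.1,0.75],[[0,0,0],7.1,0.75]]'
python3 -m crank '[[[0,0,0],7.1,0.75],[[0,0,0],7.1,0.75],[[0,0,0],7.1,0.75],[[0,0,0],7.1,0.75],[[0,0.02,-0.007],0.4,0.75],[[0,0.032,-0.0116],0,0.75],[[0,0.032,-0.0116],0,0.75],[[0,0.032,-0.0116],0,0.75],[[0,0.032,-0.0116],0,0.75],[[0,0.032,-0.0116],0,0.75]]'
python3 - <<'E'
from h import *
go(.5240,-.1095,.060,-4.1)
im=shot('wrist','w17');shot('top','top17')
E
```

```text
t: 21.98
tcp_pos: [0.5794, -0.2929, 0.1946]
tcp_rot: [[0.002, -0.413, 0.911], [-0.001, 0.911, 0.413], [-1.0, -0.002, 0.001]]
ft_force: [0.5, -0.4, -0.4]
finger_gap: 0.874
t: 22.82
tcp_pos: [0.5266, -0.1074, 0.1945]
tcp_rot: [[0.002, 0.071, 0.997], [-0.001, 0.997, -0.071], [-1.0, -0.0, 0.002]]
ft_force: [0.5, 0.1, -0.2]
finger_gap: 0.876
t 22.82 pos [ 0.5266 -0.1074  0.1945] yaw -4.07 gap 0.876 F [ 0.5  0.1 -0.2] q6 -16 q5 0.00
now-axes shift mm [134.5  -2.2  -2.7] after-turn shift [134.5  -2.3  -2.4] turn 0.03
```

View pics/w17.png

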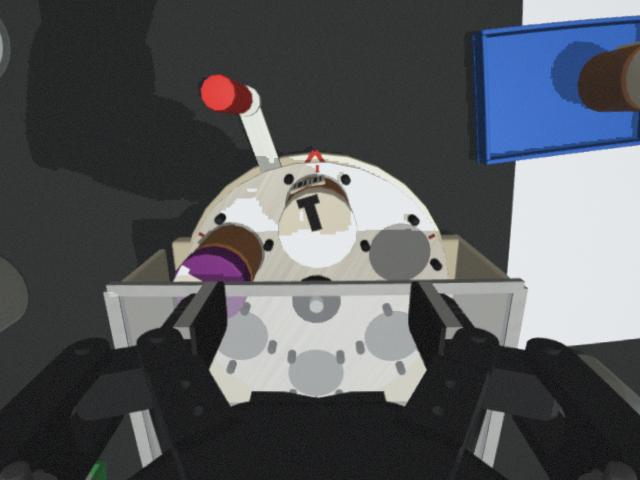

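```bash
python3 - <<'E'
from h import *
im=cv2.cvtColor(cv2.imread('pics/w17.png'),cv2.COLOR_BGR2RGB);crop(im,180,140,280,150,2.8,'w17c')
E
python3 -m crank '[[[0.015,-0.001,-0.0015],0,0.75],[[0.022,-0.001,-0.001],0,0.75],[[0.022,0,0],0,0.75],[[0.022,0,0],0,0.75],[[0.022,0,0],0,0.75],[[0.015,0,0],0,0.75],[[0.01,0,0],0,0.75],[[0.005,0,0],0,0.75],[[0.001,0,0],0,0.75],[[0,0,0],0,0.5]]'
```

```text
t: 23.75
tcp_pos: [0.5247, -0.1109, 0.0599]
tcp_rot: [[0.001, 0.071, 0.997], [-0.0, 0.997, -0.071], [-1.0, -0.0, 0.001]]
ft_force: [-0.2, -1.0, -0.3]
finger_gap: 0.764
```

View pics/w17c.png

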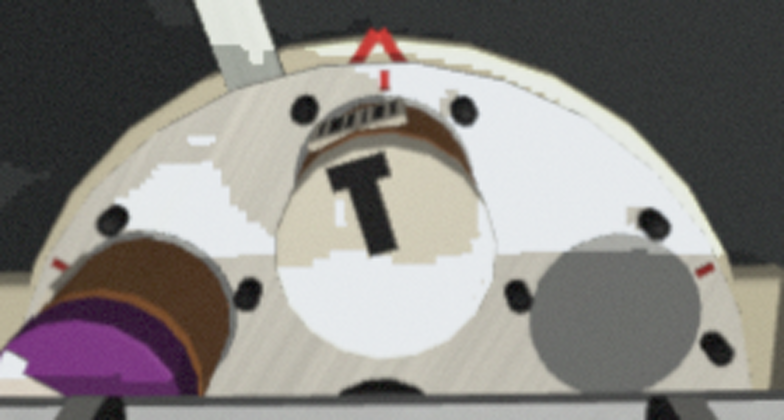

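```bash
python3 - <<'E'
from h import *
go(.5240,-.1095,.060,-4.1)
im=shot('wrist','w18');crop(im,80,150,480,250,1.6,'w18c')
E
```

```text
t 23.75 pos [ 0.5247 -0.1109  0.0599] yaw -4.07 gap 0.764 F [-0.2 -1.  -0.3] q6 -16 q5 0.00
now-axes shift mm [-0.1  1.3 -0.8] after-turn shift [-0.1  1.3 -0.8] turn 0.03
```

View pics/w18c.png

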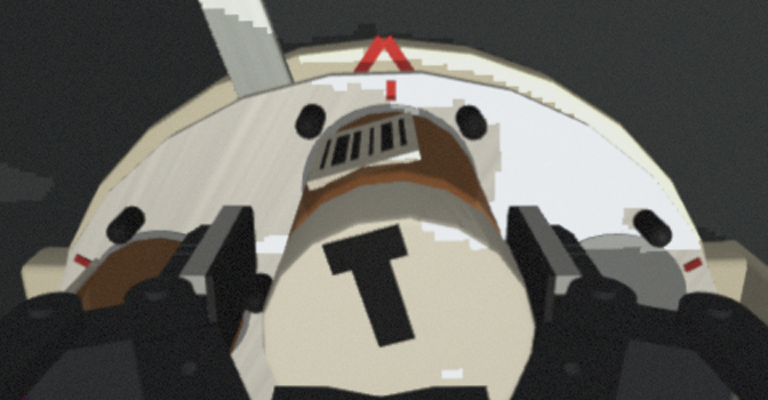

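```bash
python3 -m crank '[[[0,0.0025,0],0,0.6],[[0,0.0025,0],0,0.4],[[0,0,0],0,0.3],[[0,0,0],0,0],[[0,0,0],0,-0.3],[[0,0,0],0,-0.3],[[0,0,0],0,-0.3],[[0,0,0],0,-0.3],[[0,0,0],0,-0.3],[[0,0,0],0,-0.3]]' 30
python3 - <<'E'
from h import *
go(.5240,-.1095,.060,-4.1)
im=shot('wrist','w19');crop(im,80,150,480,250,1.6,'w19c')
c=viewer.get_calibration('wrist')
h=lambda x,y:(80+x/1.6,150+y/1.6)
print(env.read_state()['tcp_pos'])
E
```

```text
t: 24.63
tcp_pos: [0.5251, -0.1058, 0.0603]
tcp_rot: [[0.002, 0.071, 0.998], [-0.001, 0.998, -0.071], [-1.0, -0.0, 0.002]]
ft_force: [-1.3, -0.4, 5.8]
finger_gap: 0.6
t 24.63 pos [ 0.5251 -0.1058  0.0603] yaw -4.05 gap 0.600 F [-1.3 -0.4  5.8] q6 -16 q5 -0.00
now-axes shift mm [ 0.3 -3.8 -0.8] after-turn shift [ 0.3 -3.8 -0.8] turn 0.05
[ 0.52508881 -0.10573929  0.06024506]
```

View pics/w19c.png

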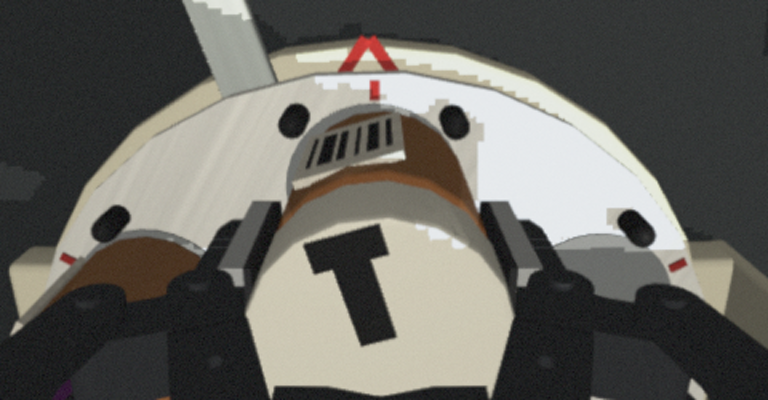

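```bash
python3 - <<'E'
from h import *
c=viewer.get_calibration('wrist')
s=env.read_state();R=np.array(s['tcp_rot']);off=-.0025*R[:,1]
h=lambda x,y:(80+x/1.6,150+y/1.6)
f=lambda p,z:(atz(c,h(*p),z)+off)
A=f((375,90),.034);L=f((68,258),.034);Rr=f((678,265),.034);ap=f((370,41),.032)
v=Rr-L;print('line angle-90',np.degrees(np.arctan2(v[1],v[0]))-90,np.linalg.norm(v))
print(A,L,Rr,ap)
# circle centre of 3 pts
M=2*np.array([A[:2]-L[:2],A[:2]-Rr[:2]]);b=np.array([A[:2]@A[:2]-L[:2]@L[:2],A[:2]@A[:2]-Rr[:2]@Rr[:2]]);o=np.linalg.solve(M,b);print(o,np.linalg.norm(A[:2]-o))
for P in(A,L,Rr,ap): d=P[:2]-o; print(np.degrees(np.arctan2(d[1],d[0]))%360)
# same on w12 (tcp .5239,-.1096 yaw -4.2): dashes (380,92),(80,267),(686,260)
E
```

```text
line angle-90 -4.788544299189226 0.20211342417039832
[ 0.49352282 -0.10560311  0.03400118] [ 0.54280542 -0.21112298  0.03400118] [ 0.55967756 -0.00971501  0.03400118] [ 0.47921006 -0.10603723  0.03200118]
[ 0.61023645 -0.11536106] 0.1171208264071385
175.22084692004978
234.84859739512513
115.57431400649642
175.92969461369034
```

```bash
python3 -m crank '[[[-0.015,0,0],0,-0.3],[[-0.03,0,0],0,-0.3],[[-0.035,0,0],0,-0.3],[[-0.035,0,0],0,-0.3],[[-0.015,0.014,-0.008],0,-0.3],[[0,0.03,-0.017],0,-0.3],[[0,0.035,-0.02],0,-0.3],[[0,0.035,-0.02],0,-0.3],[[0,0.035,-0.02],0,-0.3],[[0,0.025,-0.0137],0,-0.3]]'
python3 -m crank '[[[0,0,0],0,-0.3],[[0.02,0,0],0,-0.3],[[0.03,0,0],0,-0.3],[[0.03,0,0],0,-0.3],[[0.02,0,0],0,-0.3],[[0,0,0],0,-0.3],[[0,0,0],0,-0.3],[[0,0,0],0,-0.3],[[0,0,0],0,-0.3],[[0,0,0],0,-0.3]]'
python3 - <<'E'
from h import *
go(.439,.075,.0308,-4.05)
im=shot('wrist','w20')
E
```

```text
t: 25.52
tcp_pos: [0.4355, 0.0774, 0.1887]
tcp_rot: [[-0.002, 0.07, 0.998], [0.001, 0.998, -0.07], [-1.0, 0.001, -0.002]]
ft_force: [-0.4, 0.2, -2.6]
finger_gap: 0.601
t: 26.35
tcp_pos: [0.4397, 0.075, 0.0908]
tcp_rot: [[0.003, 0.071, 0.997], [0.0, 0.997, -0.071], [-1.0, 0.0, 0.003]]
ft_force: [-0.4, 0.0, -2.6]
finger_gap: 0.596
t 26.35 pos [0.4397 0.075  0.0908] yaw -4.06 gap 0.596 F [-0.4  0.  -2.6] q6 3 q5 0.00
now-axes shift mm [60.  -0.1 -0.9] after-turn shift [60.  -0.  -0.7] turn -0.01
```

View pics/w20.png

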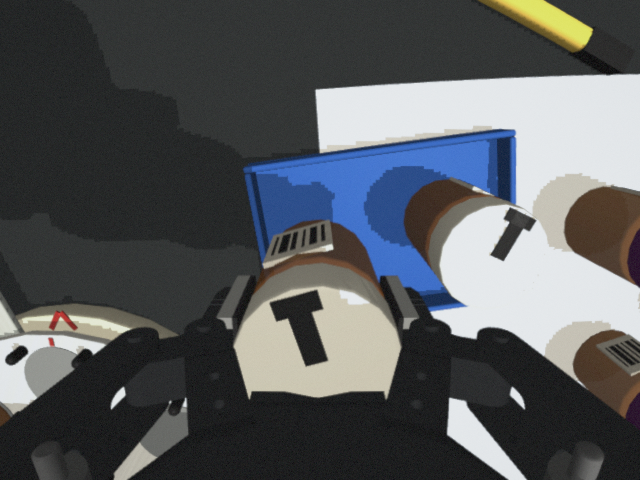

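```bash
python3 - <<'E'
from h import *
c=viewer.get_calibration('wrist');s=env.read_state();R=np.array(s['tcp_rot']);p=np.array(s['tcp_pos'])
for px in [(247,169),(264,255),(515,131)]:
    w=atz(c,px,.022); print(np.round(w-.0025*R[:,1],4), np.round(R.T@(w-p)*1e3-[0,2.5,0],1))
# spent1 lid centre
w=atz(c,(490,255),.08);print(w-.0025*R[:,1])
E
```

```text
[0.3928 0.0369 0.022 ] [ 68.5 -41.3 -44.1]
[0.4461 0.0409 0.022 ] [ 68.6 -33.6   8.8]
[0.3814 0.1922 0.022 ] [ 68.5 112.8 -66.4]
[0.43254677 0.15340026 0.07999934]
```

```bash
python3 -m crank '[[[0.015,0.002,0],0,-0.3],[[0.02,0,0],0,-0.3],[[0.014,0,0],0,-0.3],[[0.007,0,0],0,-0.3],[[0.0035,0,0],0,-0.3],[[0,0,0],0,-0.3],[[0,0,0],0,-0.3],[[0,0,0],0,0],[[0,0,0],0,0.3],[[0,0,0],0,0.4]]'
python3 - <<'E'
from h import *
go(.439,.077,.0308,-4.05)
E
```

```text
t: 27.23
tcp_pos: [0.44, 0.0764, 0.0311]
tcp_rot: [[0.003, 0.071, 0.997], [-0.001, 0.997, -0.071], [-1.0, -0.001, 0.003]]
ft_force: [-0.6, -4.2, 6.3]
finger_gap: 0.696
t 27.23 pos [0.44   0.0764 0.0311] yaw -4.08 gap 0.696 F [-0.6 -4.2  6.3] q6 4 q5 -0.00
now-axes shift mm [ 0.3  0.5 -1.1] after-turn shift [ 0.3  0.5 -1.1] turn -0.03
```

```bash
python3 -m crank '[[[-0.008,0,0],0,0.3],[[-0.02,0,0],0,0.3],[[-0.035,0,0],0,0.3],[[-0.035,0,0],7,0.4],[[-0.03,0,0],6.9,0.5],[[-0.01,0.015,-0.004],0,0.75],[[0,0.035,-0.01],0,0.75],[[0,0.035,-0.01],0,0.75],[[0,0.035,-0.01],0,0.75],[[0,0.035,-0.01],0,0.75]]'
python3 -m crank '[[[0,0.029,-0.009],0,0.75],[[0.005,0,0],0,0.75],[[0.005,0,0],0,0.75],[[0,0,0],0,0.75],[[0,0,0],0,0.75],[[0,0,0],0,0.75],[[0,0,0],0,0.75],[[0,0,0],0,0.75],[[0,0,0],0,0.75],[[0,0,0],0,0.75]]'
python3 - <<'E'
from h import *
go(.446,.2683,.16,-18)
im=shot('wrist','w21');lids(im,viewer.get_calibration('wrist'),roi=(.38,.62,.15,.45))
E
```

```text
t: 28.07
tcp_pos: [0.4448, 0.2399, 0.1691]
tcp_rot: [[0.002, 0.309, 0.951], [0.001, 0.951, -0.309], [-1.0, 0.002, 0.002]]
ft_force: [0.1, 0.1, 0.2]
finger_gap: 0.869
t: 28.9
tcp_pos: [0.4449, 0.2681, 0.158]
tcp_rot: [[0.0, 0.309, 0.951], [0.0, 0.951, -0.309], [-1.0, 0.0, 0.0]]
ft_force: [-0.2, 0.5, 0.3]
finger_gap: 0.874
t 28.90 pos [0.4449 0.2681 0.158 ] yaw -17.99 gap 0.874 F [-0.2  0.5  0.3] q6 40 q5 0.00
now-axes shift mm [-2.   0.5  0.9] after-turn shift [-2.   0.5  0.9] turn 0.01
lid x 0.4456 y 0.2719  dia 49.1 52.4 ptr centroid/sym [161.8 161.8 887. ]
lid x 0.4566 y 0.3787  dia 49.6 55.1 ptr centroid/sym [-107.6 -114.1  925. ]
lid x 0.4835 y 0.3326  dia 32.7 38.6 ptr centroid/sym None
lid x 0.5537 y 0.2930  dia 44.9 61.0 ptr centroid/sym [-167.2 -165.7  938. ]
lid x 0.5568 y 0.4032  dia 49.7 62.7 ptr centroid/sym [146.5 171.  946. ]
```

View pics/w21.png

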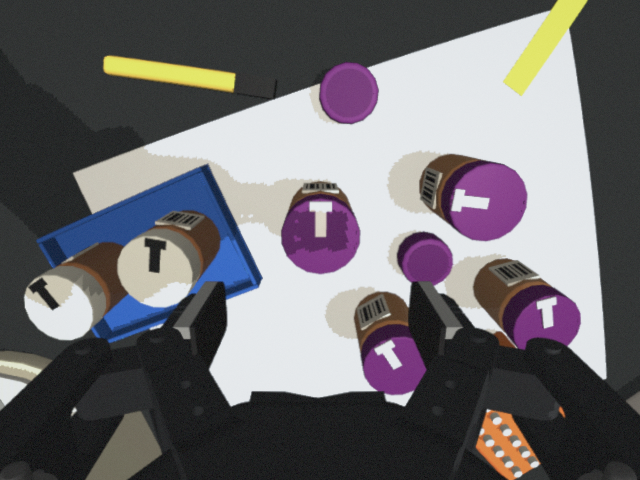

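```bash
python3 -m crank '[[[0.02,0.0013,0.0005],0,0.75],[[0.03,0,0],0,0.75],[[0.03,0,0],0,0.75],[[0.025,0,0],0,0.75],[[0.015,0,0],0,0.75],[[0.008,0,0],0,0.75],[[0.0035,0,0],0,0.75],[[0,0,0],0,0.6],[[0,0,0],0,0.4],[[0,0,0],0,0.3]]'
python3 -m crank '[[[0,0,0],0,0.1],[[0,0,0],0,-0.1],[[0,0,0],0,-0.3],[[0,0,0],0,-0.3],[[0,0,0],0,-0.3],[[0,0,0],0,-0.3],[[0,0,0],0,-0.3],[[0,0,0],0,-0.3],[[0,0,0],0,-0.3],[[0,0,0],0,-0.3]]'
python3 - <<'E'
from h import *
go(.4458,.2692,.0265,-18)
im=shot('wrist','w22');a=cv2.cvtColor(cv2.imread('pics/w9.png'),cv2.COLOR_BGR2RGB)
crop(np.hstack([a[200:400,200:440],im[200:400,200:440]]),0,0,480,200,1.6,'cmp22')
E
```

```text
t: 29.78
tcp_pos: [0.4467, 0.27, 0.0276]
tcp_rot: [[0.002, 0.308, 0.951], [0.001, 0.951, -0.308], [-1.0, 0.002, 0.002]]
ft_force: [0.4, -0.3, 0.6]
finger_gap: 0.65
t: 30.62
tcp_pos: [0.4468, 0.2699, 0.0278]
tcp_rot: [[0.003, 0.308, 0.951], [0.001, 0.951, -0.308], [-1.0, 0.002, 0.002]]
ft_force: [-0.1, -0.6, 6.0]
finger_gap: 0.605
t 30.62 pos [0.4468 0.2699 0.0278] yaw -17.96 gap 0.605 F [-0.1 -0.6  6. ] q6 40 q5 -0.00
now-axes shift mm [ 1.3 -1.  -0.8] after-turn shift [ 1.3 -1.  -0.8] turn 0.04
```

View pics/cmp22.png

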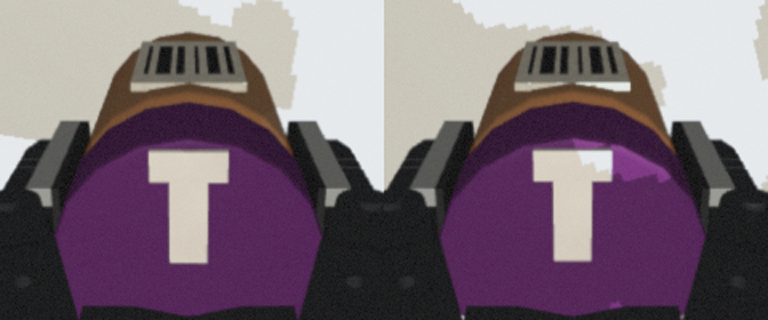

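```bash
python3 -m crank '[[[-0.015,0,0],0,-0.3],[[-0.03,0,0],0,-0.3],[[-0.035,0,0],-6.6,-0.3],[[-0.035,0,0],-6.6,-0.3],[[-0.03,-0.01,0.003],0,-0.3],[[-0.005,-0.025,0.007],0,-0.3],[[0,-0.036,0.0105],0,-0.3],[[0,-0.036,0.0105],0,-0.3],[[0,-0.036,0.0105],0,-0.3],[[0,-0.036,0.0105],0,-0.3]]'
python3 -m crank '[[[0,-0.036,0.0105],0,-0.3],[[0,-0.036,0.0105],0,-0.3],[[0,-0.036,0.0105],0,-0.3],[[0,-0.036,0.0105],0,-0.3],[[0,-0.036,0.0105],0,-0.3],[[0,-0.0115,0.0042],0,-0.3],[[0.015,0,0],0,-0.3],[[0.025,0,0],0,-0.3],[[0.025,0,0],0,-0.3],[[0.01,0,0],0,-0.3]]'
python3 - <<'E'
from h import *
go(.5241,-.1084,.0618,-4.8)
E
```

```text
t: 31.5
tcp_pos: [0.4823, 0.0854, 0.1764]
tcp_rot: [[0.0, 0.082, 0.997], [0.0, 0.997, -0.082], [-1.0, 0.0, 0.0]]
ft_force: [0.6, 0.4, -2.3]
finger_gap: 0.599
t: 32.33
tcp_pos: [0.521, -0.1078, 0.0981]
tcp_rot: [[-0.005, 0.083, 0.997], [0.002, 0.997, -0.083], [-1.0, 0.002, -0.005]]
ft_force: [-0.9, 0.4, -2.2]
finger_gap: 0.603
t 32.33 pos [ 0.521  -0.1078  0.0981] yaw -4.77 gap 0.603 F [-0.9  0.4 -2.2] q6 -16 q5 0.00
now-axes shift mm [36.3 -0.4  3.4] after-turn shift [36.3 -0.3  3.2] turn 0.03
```

```bash
python3 -m crank '[[[0.005,0,0.0015],0,-0.3],[[0.005,0,0],0,-0.3],[[0,0,0],0,-0.3],[[0,0,0],0,-0.3],[[0,0,0],0,-0.3],[[0,0,0],0,-0.3],[[0,0,0],0,-0.3],[[0,0,0],0,-0.3],[[0,0,0],0,-0.3],[[0,0,0],0,-0.3]]'
python3 - <<'E'
from h import *
go(.5241,-.1084,.0618,-4.8)
im=shot('wrist','w23');crop(im,80,150,480,250,1.6,'w23c')
E
```

```text
t: 33.17
tcp_pos: [0.5248, -0.1088, 0.0914]
tcp_rot: [[0.0, 0.083, 0.997], [-0.0, 0.997, -0.083], [-1.0, 0.0, 0.0]]
ft_force: [-0.7, -0.7, -1.7]
finger_gap: 0.602
t 33.17 pos [ 0.5248 -0.1088  0.0914] yaw -4.75 gap 0.602 F [-0.7 -0.7 -1.7] q6 -16 q5 0.00
now-axes shift mm [29.6  0.4 -0.7] after-turn shift [29.6  0.4 -0.7] turn 0.05
```

View pics/w23c.png

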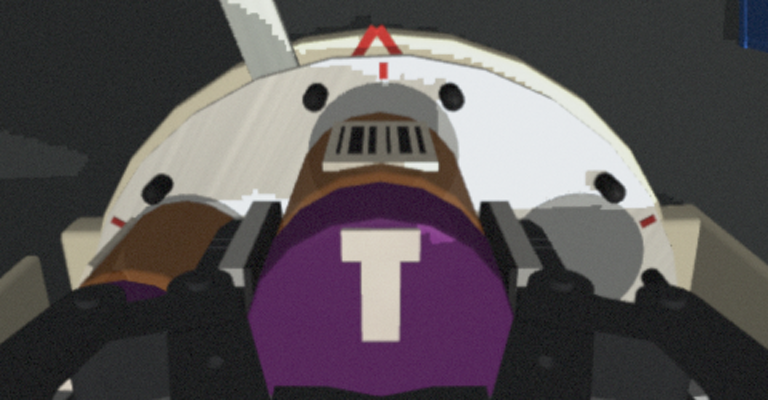

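```bash
python3 -m crank '[[[0.01,0.0008,-0.0005],0,-0.3],[[0.008,0,0],0,-0.3],[[0.005,0,0],0,-0.3],[[0.003,0,0],0,-0.3],[[0.002,0,0],0,-0.3],[[0.001,0,0],0,-0.3],[[0,0,0],0,-0.3],[[0,0,0],0,-0.3],[[0,0,0],0,-0.3],[[0,0,0],0,-0.3]]'
python3 - <<'E'
from h import *
go(.5241,-.1084,.0618,-4.8)
im=shot('wrist','w24');crop(im,80,150,480,250,1.6,'w24c')
E
```

```text
t: 34.05
tcp_pos: [0.5246, -0.1081, 0.0626]
tcp_rot: [[0.001, 0.083, 0.997], [-0.0, 0.997, -0.083], [-1.0, -0.0, 0.001]]
ft_force: [-0.4, 0.0, -2.2]
finger_gap: 0.603
t 34.05 pos [ 0.5246 -0.1081  0.0626] yaw -4.76 gap 0.603 F [-0.4  0.  -2.2] q6 -15 q5 0.00
now-axes shift mm [ 0.8 -0.3 -0.5] after-turn shift [ 0.8 -0.3 -0.5] turn 0.04
```

View pics/w24c.png

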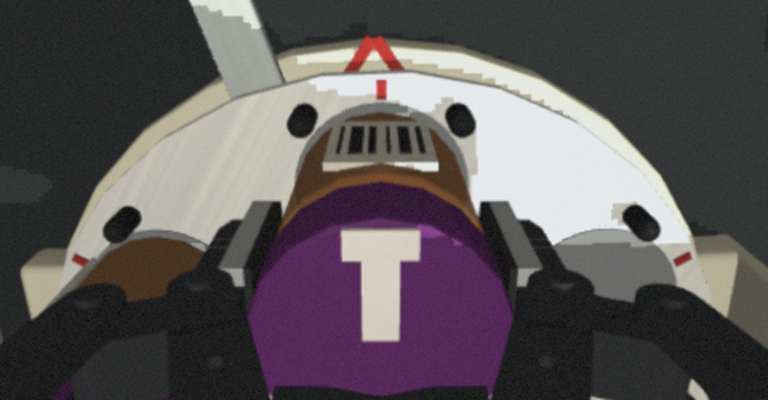

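```bash
python3 -m crank '[[[0.0012,0,0],0,-0.2],[[0,0,0],0,0.1],[[0,0,0],0,0.3],[[0,0,0],0,0.5],[[-0.02,0,0],0,0.5],[[-0.03,0,0],0,0.5],[[-0.03,0,0],-6.2,0.4],[[-0.01,0,0],-6.2,0.3],[[0,0,0],-6.2,0.2],[[0,-0.007,-0.025],0,0.2]]'
python3 -m crank '[[[0,-0.007,-0.026],0,0.1],[[0,-0.007,-0.026],0,0.1],[[0,-0.0063,-0.025],0,0],[[0.02,0,0],0,0.0],[[0.025,0,0],0,0],[[0.022,0,0],0,0],[[0.012,0,0],0,0],[[0.007,0,0],0,0],[[0.002,0,0],0,-0.35],[[0,0,0],0,-0.35]]'
python3 - <<'E'
from h import *
go(.4320,-.1590,.064,13.8)
im=shot('wrist','w25')
E
```

```text
t: 34.93
tcp_pos: [0.5056, -0.1206, 0.1527]
tcp_rot: [[0.006, -0.246, 0.969], [-0.001, 0.969, 0.246], [-1.0, -0.003, 0.006]]
ft_force: [1.6, -1.3, 0.3]
finger_gap: 0.601
t: 35.77
tcp_pos: [0.4319, -0.1589, 0.063]
tcp_rot: [[-0.0, -0.239, 0.971], [0.0, 0.971, 0.239], [-1.0, 0.0, -0.0]]
ft_force: [-0.4, -0.7, 0.3]
finger_gap: 0.327
t 35.77 pos [ 0.4319 -0.1589  0.063 ] yaw 13.85 gap 0.327 F [-0.4 -0.7  0.3] q6 -44 q5 0.00
now-axes shift mm [-1.  -0.2  0.1] after-turn shift [-1.  -0.2  0.1] turn 0.05
```

View pics/w25.png

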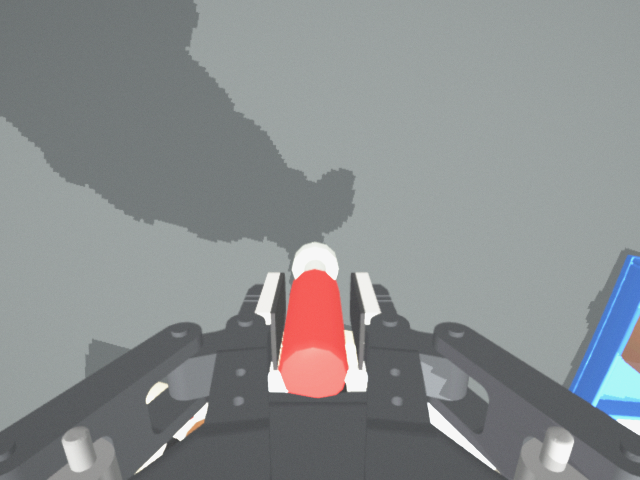

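```bash
python3 -m crank '[[[0,-0.007,0.0002],-2.25,-0.35],[[0,-0.0141,0.0006],-4.5,-0.35],[[0,-0.0141,0.0006],-4.5,-0.35],[[0,-0.0141,0.0006],-4.5,-0.35],[[0,-0.0141,0.0006],-4.5,-0.35],[[0,-0.0141,0.0006],-4.5,-0.35],[[0,-0.0141,0.0006],-4.5,-0.35],[[0,-0.0141,0.0006],-4.5,-0.35],[[0,-0.0141,0.0006],-4.5,-0.35],[[0,-0.0141,0.0006],-4.5,-0.35]]'
python3 -m crank '[[[0,-0.0141,0.0006],-4.5,-0.35],[[0,-0.0141,0.0006],-4.5,-0.35],[[0,-0.0126,0.0005],-4,-0.35],[[0,-0.011,0.0004],-3.5,-0.35],[[0,-0.0094,0.0003],-3,-0.35],[[0,-0.0079,0.0002],-2.5,-0.35],[[0,-0.0047,0.0001],-1.5,-0.35],[[0,-0.0031,0],-1,-0.35],[[0,-0.0015,0],-0.5,-0.35],[[0,0,0],0,-0.35]]'
python3 -m crank '[[[0,0,0],0,-0.35],[[0,-0.0015,0],-0.5,-0.35],[[0,0,0],0,-0.35],[[0,-0.0015,0],-0.5,-0.35],[[0,0,0],0,-0.35],[[0,0,0],0,-0.35],[[0,0,0],0,-0.35],[[0,0,0],0,-0.35],[[0,0,0],0,-0.35],[[0,0,0],0,-0.35]]'
python3 - <<'E'
from h import *
s=env.read_state();d=np.array(s['tcp_pos'])[:2]-[.607,-.115];print(np.linalg.norm(d),np.degrees(np.arctan2(d[1],d[0]))%360-194)
go(.4320,-.1590,.064,13.8)
E
```

```text
t: 36.65
tcp_pos: [0.5069, -0.2656, 0.0638]
tcp_rot: [[-0.002, -0.837, 0.547], [0.001, 0.547, 0.837], [-1.0, 0.002, -0.001]]
ft_force: [-5.0, 1.4, 2.4]
finger_gap: 0.325
t: 37.48
tcp_pos: [0.5759, -0.2935, 0.0636]
tcp_rot: [[-0.009, -0.989, 0.147], [-0.001, 0.147, 0.989], [-1.0, 0.009, -0.002]]
ft_force: [-15.7, -0.8, 7.2]
finger_gap: 0.329
t: 38.32
tcp_pos: [0.576, -0.2932, 0.0635]
tcp_rot: [[-0.014, -0.991, 0.131], [0.0, 0.131, 0.991], [-1.0, 0.014, -0.001]]
ft_force: [-22.0, -1.5, 11.1]
finger_gap: 0.322
0.18092348905964392 66.13631135793116
t 38.32 pos [ 0.576  -0.2932  0.0635] yaw 82.46 gap 0.322 F [-22.   -1.5  11.1] q6 -116 q5 -0.01
now-axes shift mm [  1.6 160.4 114.2] after-turn shift [  -0.5  164.7 -107.8] turn 68.66
```

```bash
python3 -m crank '[[[-0.015,0.003,0],0,-0.35],[[-0.035,0,0],0,-0.35],[[-0.035,0,0],7.1,-0.3],[[-0.035,0,0],7.1,-0.3],[[-0.015,0,0],7.1,-0.2],[[0,0,0],7.1,0],[[0,0,0],7.1,0.2],[[0,0,0],7.1,0.4],[[0,0,0],7.1,0.6],[[0,0,0],7.1,0.75]]'
python3 -m crank '[[[0,0,0],7.1,0.75],[[0,0.02,0.004],4.4,0.75],[[0,0.038,0.0083],0,0.75],[[0,0.038,0.0083],0,0.75],[[0,0.038,0.0083],0,0.75],[[0,0.038,0.0083],0,0.75],[[0,0.02,0.004],0,0.75],[[0,0,0],0,0.75],[[0,0,0],0,0.75],[[0,0,0],0,0.75]]'
python3 - <<'E'
from h import *
go(.557,.292,.2,14.2)
im=shot('wrist','w26');shot('top','top26')
E
```

```text
t: 39.15
tcp_pos: [0.5811, -0.2934, 0.1996]
tcp_rot: [[0.002, -0.43, 0.903], [-0.001, 0.903, 0.43], [-1.0, -0.002, 0.001]]
ft_force: [-0.0, -0.3, 0.3]
finger_gap: 0.871
t: 39.98
tcp_pos: [0.5722, -0.0975, 0.1991]
tcp_rot: [[0.002, -0.247, 0.969], [-0.001, 0.969, 0.247], [-1.0, -0.001, 0.002]]
ft_force: [-0.1, 0.1, 0.1]
finger_gap: 0.877
t 39.98 pos [ 0.5722 -0.0975  0.1991] yaw 14.31 gap 0.877 F [-0.1  0.1  0.1] q6 -32 q5 -0.00
now-axes shift mm [ -1.3 381.2  81.6] after-turn shift [ -0.9 381.3  80.9] turn 0.11
```

View pics/w26.png

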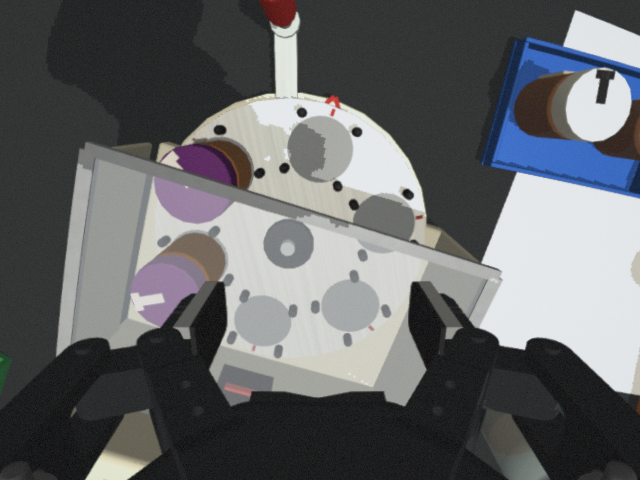

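```bash
cat >> h.py <<'E'
def table(im,c,fn=None):
    """find red dashes on deck plane z=.034, estimate table angle (deg mod 60) rel. to changer yaw -4.05 and the red base mark"""
    s=env.read_state();R=np.array(s['tcp_rot']);off=-.0025*R[:,1]
    h=cv2.cvtColor(im,cv2.COLOR_RGB2HSV)
    m=(((h[...,0]<8)|(h[...,0]>172))&(h[...,1]>110)&(h[...,2]>60)).astype(np.uint8)
    out=[]
    for ce,st in blobs(m,4):
        if st[4]>400: continue
        P=atz(c,ce,.034)+off;d=P[:2]-np.array([.608,-.115]);r=np.linalg.norm(d);a=np.degrees(np.arctan2(d[1],d[0]))%360
        if .105<r<.14: out.append((r,a,P)); print('red px',ce,'area',st[4],'r %.4f ang %.2f  rel %.2f'%(r,a,(a-(-4.05)+30)%60-30))
    return out
E
python3 - <<'E'
from h import *
im=cv2.cvtColor(cv2.imread('pics/w26.png'),cv2.COLOR_BGR2RGB);crop(im,140,80,300,280,2.2,'w26c')
c=viewer.get_calibration('wrist');table(im,c)
E
```

```text
red px [333.4, 100.1] area 95 r 0.1235 ang 176.79  rel 0.84
red px [332.2, 112.1] area 16 r 0.1144 ang 175.82  rel -0.13
red px [418.6, 216.9] area 14 r 0.1146 ang 114.78  rel -1.17
```

View pics/w26c.png

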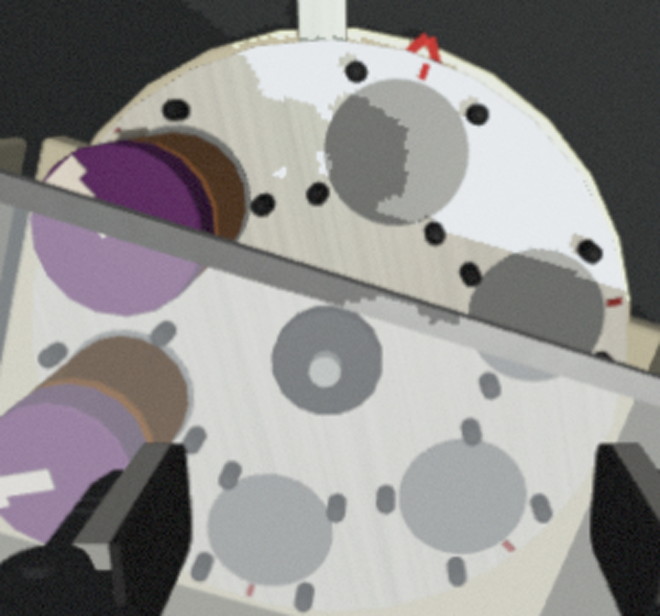

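```bash
python3 -m crank '[[[0,0.03,0.006],0,0.75],[[0,0.0385,0.0083],0,0.75],[[0,0.0385,0.0083],0,0.75],[[0,0.0385,0.0083],0,0.75],[[0,0.0385,0.0083],0,0.75],[[0,0.0385,0.0083],0,0.75],[[0,0.0385,0.0083],0,0.75],[[0,0.0385,0.0083],0,0.75],[[0,0.0385,0.0083],0,0.75],[[0,0.0385,0.0083],0,0.75]]'
python3 -m crank '[[[0.01,0.0045,0.001],0,0.75],[[0.02,0,0],0,0.75],[[0.01,0,0],0,0.75],[[0,0,0],0,0.75],[[0,0,0],0,0.75],[[0,0,0],0,0.75],[[0,0,0],0,0.75],[[0,0,0],0,0.75],[[0,0,0],0,0.75],[[0,0,0],0,0.75]]'
python3 - <<'E'
from h import *
go(.557,.292,.16,14.2)
im=shot('wrist','w27');lids(im,viewer.get_calibration('wrist'),roi=(.43,.64,.2,.45))
E
```

```text
t: 40.92
tcp_pos: [0.5575, 0.2884, 0.1981]
tcp_rot: [[0.0, -0.245, 0.97], [0.0, 0.97, 0.245], [-1.0, -0.0, 0.0]]
ft_force: [1.2, -0.8, 0.3]
finger_gap: 0.871
t: 41.75
tcp_pos: [0.557, 0.2922, 0.1588]
tcp_rot: [[0.001, -0.247, 0.969], [0.0, 0.969, 0.247], [-1.0, 0.0, 0.001]]
ft_force: [-0.1, 0.2, 1.0]
finger_gap: 0.877
t 41.75 pos [0.557  0.2922 0.1588] yaw 14.28 gap 0.877 F [-0.1  0.2  1. ] q6 6 q5 0.00
now-axes shift mm [-1.2 -0.2 -0. ] after-turn shift [-1.2 -0.2 -0. ] turn 0.08
lid x 0.4600 y 0.3781  dia 49.6 54.9 ptr centroid/sym [-124.5 -114.5  915. ]
lid x 0.5582 y 0.2942  dia 49.1 52.4 ptr centroid/sym [-166.1 -165.6  909. ]
lid x 0.5611 y 0.4029  dia 49.3 58.1 ptr centroid/sym [156.7 177.2 938. ]
```

View pics/w27.png

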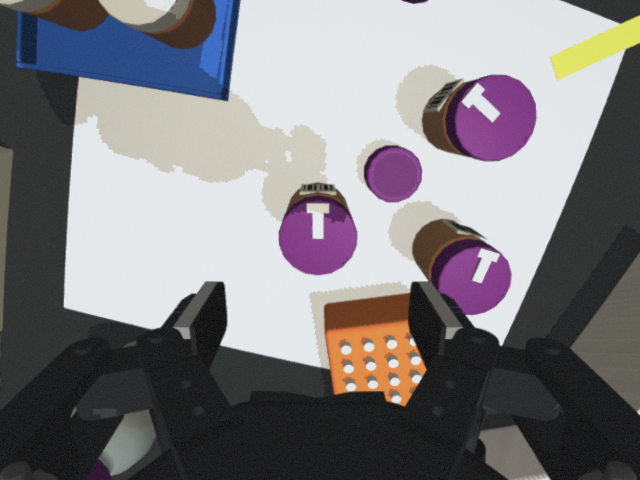

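```bash
python3 -m crank '[[[0.02,-0.0009,0.0025],0,0.75],[[0.03,0,0],0,0.75],[[0.03,0,0],0,0.75],[[0.025,0,0],0,0.75],[[0.015,0,0],0,0.75],[[0.008,0,0],0,0.75],[[0.004,0,0],0,0.75],[[0,0,0],0,0.6],[[0,0,0],0,0.4],[[0,0,0],0,0.3]]'
python3 -m crank '[[[0,0,0],0,0.1],[[0,0,0],0,-0.1],[[0,0,0],0,-0.3],[[0,0,0],0,-0.3],[[0,0,0],0,-0.3],[[0,0,0],0,-0.3],[[0,0,0],0,-0.3],[[0,0,0],0,-0.3],[[0,0,0],0,-0.3],[[0,0,0],0,-0.3]]'
python3 - <<'E'
from h import *
go(.5241,-.1084,.2,-4.8)
im=shot('wrist','w28');a=cv2.cvtColor(cv2.imread('pics/w9.png'),cv2.COLOR_BGR2RGB)
crop(np.hstack([a[200:400,200:440],im[200:400,200:440]]),0,0,480,200,1.6,'cmp28')
E
```

```text
t: 42.63
tcp_pos: [0.5604, 0.2925, 0.0277]
tcp_rot: [[0.003, -0.247, 0.969], [0.001, 0.969, 0.247], [-1.0, 0.0, 0.003]]
ft_force: [0.6, -0.2, 0.7]
finger_gap: 0.651
t: 43.47
tcp_pos: [0.5605, 0.2926, 0.0278]
tcp_rot: [[0.003, -0.247, 0.969], [0.001, 0.969, 0.247], [-1.0, 0.001, 0.003]]
ft_force: [-0.9, -0.4, 5.7]
finger_gap: 0.601
t 43.47 pos [0.5605 0.2926 0.0278] yaw 14.30 gap 0.601 F [-0.9 -0.4  5.7] q6 6 q5 0.00
now-axes shift mm [-172.8 -379.5 -133.8] after-turn shift [-172.2 -402.7   -2.7] turn 19.1
```

View pics/cmp28.png

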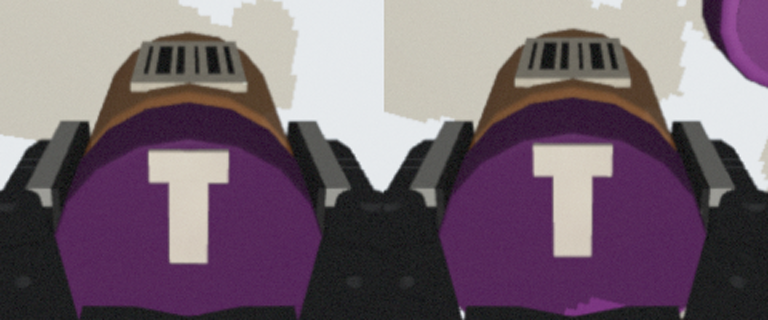

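```bash
python3 -m crank '[[[-0.015,0,0],0,-0.3],[[-0.03,0,0],6.4,-0.3],[[-0.035,0,0],6.4,-0.3],[[-0.035,0,0],6.3,-0.3],[[-0.03,-0.01,0],0,-0.3],[[-0.005,-0.025,0],0,-0.3],[[0,-0.036,0],0,-0.3],[[0,-0.036,0],0,-0.3],[[0,-0.036,0],0,-0.3],[[0,-0.036,0],0,-0.3]]'
python3 -m crank '[[[0,-0.036,0],0,-0.3],[[0,-0.036,0],0,-0.3],[[0,-0.036,0],0,-0.3],[[0,-0.036,0],0,-0.3],[[0,-0.036,0],0,-0.3],[[0,-0.03,0],0,-0.3],[[0,-0.0135,-0.0014],0,-0.3],[[0.02,0,0],0,-0.3],[[0.02,0,0],0,-0.3],[[0.015,0,0],0,-0.3]]'
python3 -m crank '[[[0.015,0,0],0,-0.3],[[0.01,0,0],0,-0.3],[[0.005,0,0],0,-0.3],[[0,0,0],0,-0.3],[[0,0,0],0,-0.3],[[0,0,0],0,-0.3],[[0,0,0],0,-0.3],[[0,0,0],0,-0.3],[[0,0,0],0,-0.3],[[0,0,0],0,-0.3]]'
python3 - <<'E'
from h import *
go(.5254,-.1080,.0620,-4.8)
im=shot('wrist','w29');crop(im,80,150,480,250,1.6,'w29c')
E
```

```text
t: 44.35
tcp_pos: [0.5434, 0.1122, 0.1759]
tcp_rot: [[-0.001, 0.083, 0.997], [-0.0, 0.997, -0.083], [-1.0, -0.0, -0.001]]
ft_force: [0.4, -0.9, -2.3]
finger_gap: 0.601
t: 45.18
tcp_pos: [0.5232, -0.1094, 0.1197]
tcp_rot: [[-0.001, 0.085, 0.996], [0.001, 0.996, -0.085], [-1.0, 0.0, -0.001]]
ft_force: [-0.3, -0.6, -2.6]
finger_gap: 0.597
t: 46.02
tcp_pos: [0.5244, -0.109, 0.0915]
tcp_rot: [[0.001, 0.084, 0.996], [-0.0, 0.996, -0.084], [-1.0, -0.0, 0.001]]
ft_force: [0.1, 0.1, -3.2]
finger_gap: 0.604
t 46.02 pos [ 0.5244 -0.109   0.0915] yaw -4.80 gap 0.604 F [ 0.1  0.1 -3.2] q6 -16 q5 0.00
now-axes shift mm [29.5  1.1  0.9] after-turn shift [29.5  1.1  0.9] turn -0.0
```

View pics/w29c.png

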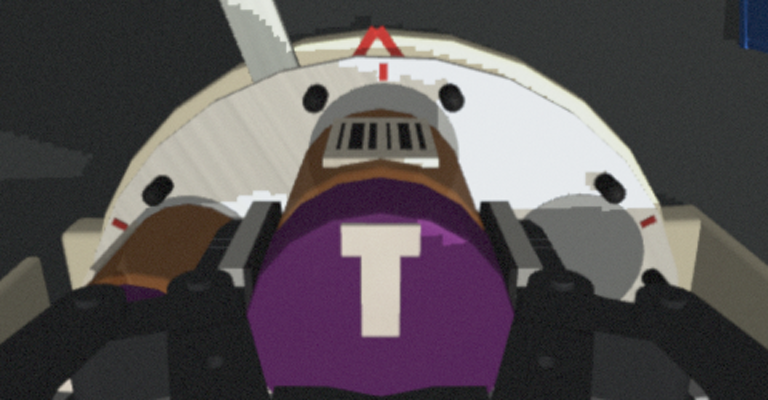

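```bash
python3 -m crank '[[[0.01,0.001,0.0009],0,-0.3],[[0.008,0,0],0,-0.3],[[0.005,0,0],0,-0.3],[[0.003,0,0],0,-0.3],[[0.002,0,0],0,-0.3],[[0.001,0,0],0,-0.3],[[0.001,0,0],0,-0.3],[[0,0,0],0,-0.3],[[0,0,0],0,-0.3],[[0,0,0],0,-0.3]]'
python3 - <<'E'
from h import *
go(.5254,-.1080,.0620,-4.8)
im=shot('wrist','w30');crop(im,80,150,480,250,1.6,'w30c')
E
```

```text
t: 46.9
tcp_pos: [0.5245, -0.1077, 0.0619]
tcp_rot: [[-0.001, 0.084, 0.996], [0.0, 0.996, -0.084], [-1.0, 0.0, -0.001]]
ft_force: [-4.4, 1.6, 4.6]
finger_gap: 0.601
t 46.90 pos [ 0.5245 -0.1077  0.0619] yaw -4.80 gap 0.601 F [-4.4  1.6  4.6] q6 -15 q5 0.00
now-axes shift mm [-0.1 -0.2  0.9] after-turn shift [-0.1 -0.2  0.9] turn 0.0
```

View pics/w30c.png

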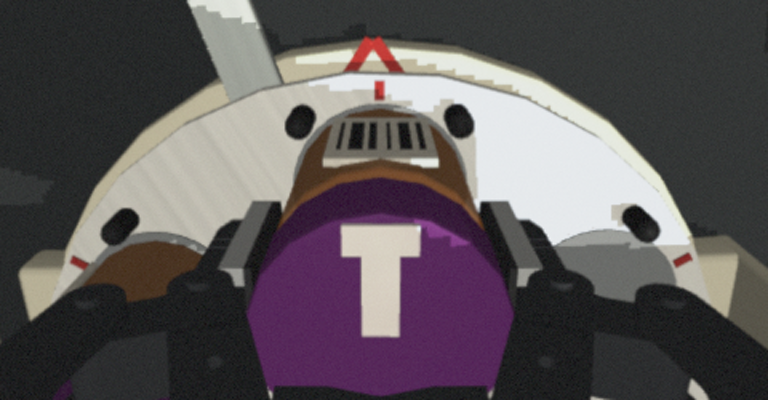

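```bash
python3 -m crank '[[[0,0,-0.0008],0,-0.2],[[0,0,0],0,0.1],[[0,0,0],0,0.3],[[0,0,0],0,0.5],[[-0.02,0,0],0,0.5],[[-0.03,0,0],0,0.5],[[-0.03,0,0],-6.2,0.4],[[-0.01,0,0],-6.2,0.3],[[0,0,0],-6.2,0.2],[[0,-0.007,-0.025],0,0.2]]'
python3 -m crank '[[[0,-0.007,-0.026],0,0.1],[[0,-0.007,-0.026],0,0.1],[[0,-0.0065,-0.024],0,0],[[0.02,0,0],0,0.0],[[0.025,0,0],0,0],[[0.022,0,0],0,0],[[0.012,0,0],0,0],[[0.006,0,0],0,0],[[0.001,0,0],0,-0.35],[[0,0,0],0,-0.35]]'
python3 - <<'E'
from h import *
go(.4320,-.1590,.064,13.8)
im=shot('wrist','w31');shot('side','s31')
E
```

```text
t: 47.78
tcp_pos: [0.506, -0.1209, 0.1527]
tcp_rot: [[0.007, -0.245, 0.969], [-0.002, 0.969, 0.246], [-1.0, -0.003, 0.006]]
ft_force: [0.1, 0.2, -0.7]
finger_gap: 0.601
t: 48.62
tcp_pos: [0.4331, -0.1589, 0.0652]
tcp_rot: [[0.0, -0.238, 0.971], [-0.0, 0.971, 0.238], [-1.0, -0.0, 0.0]]
ft_force: [0.1, -0.7, 0.8]
finger_gap: 0.324
t 48.62 pos [ 0.4331 -0.1589  0.0652] yaw 13.80 gap 0.324 F [ 0.1 -0.7  0.8] q6 -44 q5 0.00
now-axes shift mm [ 1.2  0.2 -1.1] after-turn shift [ 1.2  0.2 -1.1] turn -0.0
```

View pics/w31.png

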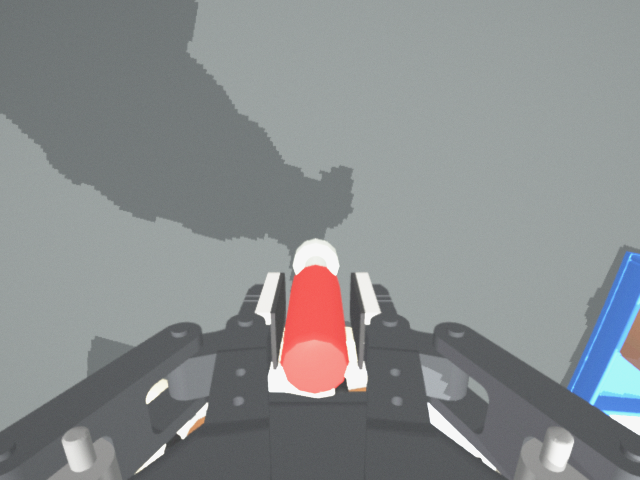

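View pics/s31.png

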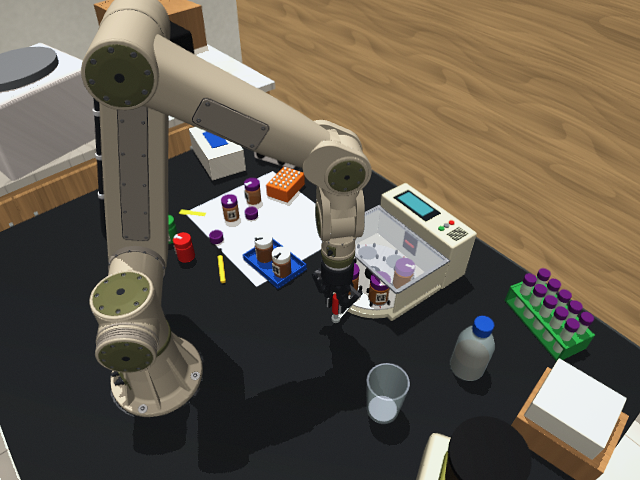

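```bash
python3 -m crank '[[[0,-0.007,0],-2.25,-0.35],[[0,-0.0141,0.0005],-4.5,-0.35],[[0,-0.0141,0.0005],-4.5,-0.35],[[0,-0.0141,0.0006],-4.5,-0.35],[[0,-0.0141,0.0006],-4.5,-0.35],[[0,-0.0141,0.0006],-4.5,-0.35],[[0,-0.0141,0.0006],-4.5,-0.35],[[0,-0.0141,0.0006],-4.5,-0.35],[[0,-0.0141,0.0006],-4.5,-0.35],[[0,-0.0141,0.0006],-4.5,-0.35]]'
python3 -m crank '[[[0,-0.0141,0.0006],-4.5,-0.35],[[0,-0.0141,0.0006],-4.5,-0.35],[[0,-0.0126,0.0005],-4,-0.35],[[0,-0.011,0.0004],-3.5,-0.35],[[0,-0.0094,0.0003],-3,-0.35],[[0,-0.0079,0.0002],-2.5,-0.35],[[0,-0.0047,0.0001],-1.5,-0.35],[[0,-0.0031,0],-1,-0.35],[[0,-0.0015,0],-0.5,-0.35],[[0,0,0],0,-0.35]]'
python3 -m crank '[[[0,-0.002,0],-0.5,-0.35],[[0,-0.001,0],0,-0.35],[[0,0,0],0,-0.35],[[0,0,0],0,-0.35],[[0,0,0],0,-0.35],[[-0.015,0.003,0],0,-0.35],[[-0.035,0,0],0,-0.35],[[-0.035,0,0],7.1,-0.3],[[-0.035,0,0],7.1,-0.3],[[-0.015,0,0],7.1,-0.2]]'
python3 - <<'E'
from h import *
go(.561,.403,.16,-2.6)
E
```

```text
t: 49.55
tcp_pos: [0.5077, -0.2653, 0.0658]
tcp_rot: [[-0.002, -0.836, 0.548], [0.001, 0.548, 0.836], [-1.0, 0.002, 0.0]]
ft_force: [-3.4, 3.1, 3.5]
finger_gap: 0.323
t: 50.38
tcp_pos: [0.576, -0.2928, 0.0656]
tcp_rot: [[-0.01, -0.989, 0.148], [0.0, 0.148, 0.989], [-1.0, 0.01, -0.001]]
ft_force: [-16.6, 0.4, 8.7]
finger_gap: 0.327
t: 51.22
tcp_pos: [0.5831, -0.2944, 0.2067]
tcp_rot: [[0.008, -0.869, 0.494], [-0.005, 0.494, 0.869], [-1.0, -0.009, -0.0]]
ft_force: [1.2, -0.6, 0.0]
finger_gap: 0.401
t 51.22 pos [ 0.5831 -0.2944  0.2067] yaw 60.39 gap 0.401 F [ 1.2 -0.6  0. ] q6 -94 q5 0.00
now-axes shift mm [ 43.3 364.2 595.4] after-turn shift [ 46.7 695.7 -53.7] turn 62.99
```

```bash
python3 -m crank '[[[0,0,0],7.1,0],[[0,0,0],7.1,0.2],[[0,0,0],7.1,0.4],[[0,0,0],7.1,0.6],[[0,0,0],7.1,0.75],[[0,0,0],7.1,0.75],[[0,0,0],7.1,0.75],[[0,0,0],7.1,0.75],[[0,0.02,-0.0015],6.2,0.75],[[0,0.035,-0.0027],0,0.75]]'
python3 -m crank '[[[0,0.038,-0.003],0,0.75],[[0,0.038,-0.003],0,0.75],[[0,0.038,-0.003],0,0.75],[[0,0.02,-0.0014],0,0.75],[[0,0,0],0,0.75],[[0,0,0],0,0.75],[[0,0,0],0,0.75],[[0,0,0],0,0.75],[[0,0,0],0,0.75],[[0,0,0],0,0.75]]'
python3 - <<'E'
from h import *
go(.561,.403,.16,-2.7)
im=shot('wrist','w32');shot('top','top32');c=viewer.get_calibration('wrist');table(im,c);crop(im,140,80,300,280,2.2,'w32c')
E
```

```text
t: 52.05
tcp_pos: [0.5774, -0.241, 0.2006]
tcp_rot: [[0.002, 0.048, 0.999], [-0.002, 0.999, -0.048], [-1.0, -0.002, 0.002]]
ft_force: [0.2, 0.3, 0.5]
finger_gap: 0.872
t: 52.88
tcp_pos: [0.5718, -0.1052, 0.2]
tcp_rot: [[0.0, 0.041, 0.999], [0.0, 0.999, -0.041], [-1.0, 0.0, 0.0]]
ft_force: [-0.2, 0.4, 0.2]
finger_gap: 0.875
t 52.88 pos [ 0.5718 -0.1052  0.2   ] yaw -2.36 gap 0.875 F [-0.2  0.4  0.2] q6 -16 q5 0.00
now-axes shift mm [ 40.  507.4 -31.7] after-turn shift [ 40.  507.2 -34.8] turn 0.34
red px [311.1, 100.7] area 95 r 0.1240 ang 176.27  rel 0.32
red px [312.9, 112.4] area 17 r 0.1149 ang 175.45  rel -0.50
red px [427.8, 187.8] area 16 r 0.1159 ang 114.84  rel -1.11
```

View pics/w32.png

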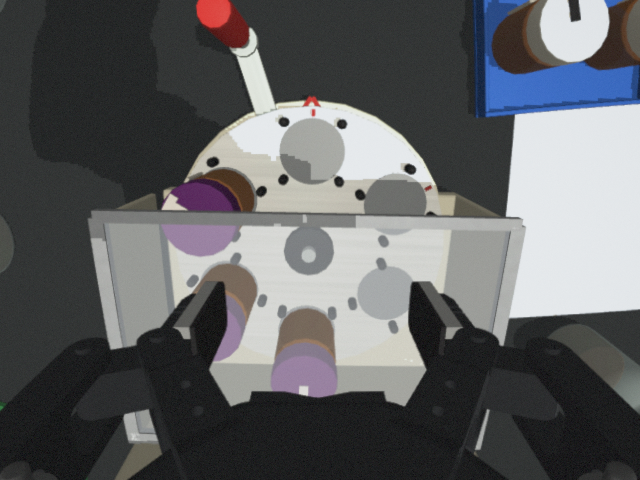

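View pics/top32.png

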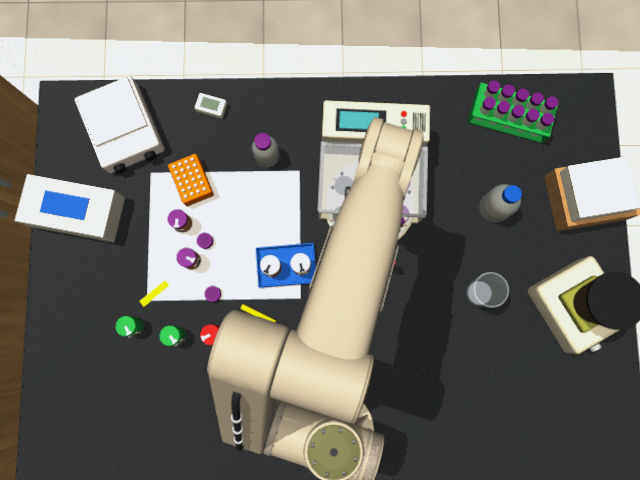

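```bash
python3 -m crank '[[[0,0.025,-0.002],0.35,0.75],[[0,0.038,-0.0027],0,0.75],[[0,0.038,-0.0027],0,0.75],[[0,0.038,-0.0027],0,0.75],[[0,0.038,-0.0027],0,0.75],[[0,0.038,-0.0027],0,0.75],[[0,0.038,-0.0027],0,0.75],[[0,0.038,-0.0027],0,0.75],[[0,0.038,-0.0027],0,0.75],[[0,0.038,-0.0027],0,0.75]]'
python3 -m crank '[[[0,0.038,-0.0027],0,0.75],[[0,0.038,-0.0027],0,0.75],[[0,0.038,-0.0027],0,0.75],[[0,0.026,-0.0004],0,0.75],[[0.015,0,0],0,0.75],[[0.025,0,0],0,0.75],[[0,0,0],0,0.75],[[0,0,0],0,0.75],[[0,0,0],0,0.75],[[0,0,0],0,0.75]]'
python3 - <<'E'
from h import *
go(.561,.403,.16,-2.7)
im=shot('wrist','w33');lids(im,viewer.get_calibration('wrist'),roi=(.43,.64,.3,.5))
E
```

```text
t: 53.82
tcp_pos: [0.5619, 0.2653, 0.2001]
tcp_rot: [[0.0, 0.046, 0.999], [0.0, 0.999, -0.046], [-1.0, 0.0, 0.0]]
ft_force: [0.6, -0.4, 0.2]
finger_gap: 0.874
t: 54.65
tcp_pos: [0.5609, 0.4039, 0.1619]
tcp_rot: [[0.002, 0.046, 0.999], [0.001, 0.999, -0.046], [-1.0, 0.001, 0.002]]
ft_force: [1.1, -0.9, 0.7]
finger_gap: 0.875
t 54.65 pos [0.5609 0.4039 0.1619] yaw -2.66 gap 0.875 F [ 1.1 -0.9  0.7] q6 32 q5 0.00
now-axes shift mm [ 1.9 -0.9  0.2] after-turn shift [ 1.9 -0.9  0.2] turn 0.04
lid x 0.4599 y 0.3818  dia 49.4 50.8 ptr centroid/sym [-115.6 -114.1  806. ]
lid x 0.5079 y 0.3572  dia 32.9 34.9 ptr centroid/sym None
lid x 0.5621 y 0.4071  dia 49.1 52.9 ptr centroid/sym [176.7 177.2 894. ]
```

View pics/w33.png

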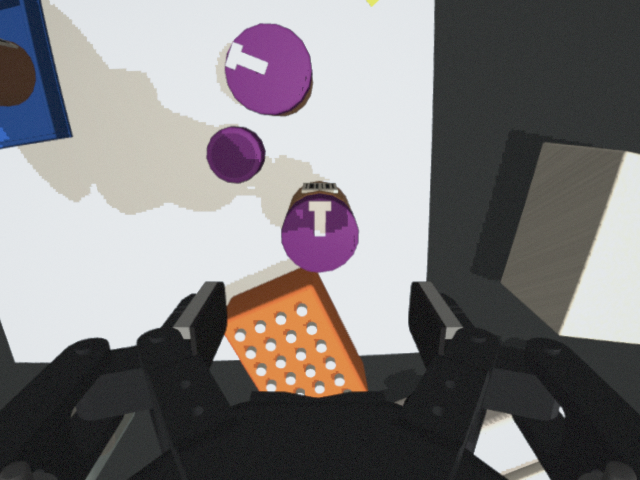

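```bash
python3 - <<'E'
from h import *
T=viewer.get_calibration('top');S=viewer.get_calibration('side');c=viewer.get_calibration('wrist')
for px in [(187,206),(213,195)]: print([np.round(atz(T,px,z)[:2],3) for z in (0,.03,.06)])
for px in [(228,303),(312,268)]: print([np.round(atz(c,px,z)[:2],3) for z in (0,.03,.06)])
E
```

```text
[array([0.61 , 0.395]), array([0.604, 0.388]), array([0.597, 0.381])]
[array([0.64 , 0.322]), array([0.633, 0.317]), array([0.627, 0.312])]
[array([0.649, 0.319]), array([0.633, 0.327]), array([0.618, 0.336])]
[array([0.617, 0.399]), array([0.605, 0.4  ]), array([0.592, 0.401])]
```

```bash
python3 -m crank '[[[0.02,0.0006,0.002],0,0.75],[[0.03,0,0],0,0.75],[[0.03,0,0],0,0.75],[[0.025,0,0],0,0.75],[[0.016,0,0],0,0.75],[[0.008,0,0],0,0.75],[[0.005,0,0],0,0.75],[[0,0,0],0,0.6],[[0,0,0],0,0.4],[[0,0,0],0,0.3]]'
python3 -m crank '[[[0,0,0],0,0.1],[[0,0,0],0,-0.1],[[0,0,0],0,-0.3],[[0,0,0],0,-0.3],[[0,0,0],0,-0.3],[[0,0,0],0,-0.3],[[0,0,0],0,-0.3],[[0,0,0],0,-0.3],[[0,0,0],0,-0.3],[[0,0,0],0,-0.3]]'
python3 - <<'E'
from h import *
go(.5254,-.1084,.2,-4.8)
im=shot('wrist','w34');a=cv2.cvtColor(cv2.imread('pics/w9.png'),cv2.COLOR_BGR2RGB)
crop(np.hstack([a[200:400,200:440],im[200:400,200:440]]),0,0,480,200,1.6,'cmp34')
E
```

```text
t: 55.53
tcp_pos: [0.5631, 0.4052, 0.028]
tcp_rot: [[0.003, 0.045, 0.999], [0.002, 0.999, -0.045], [-1.0, 0.002, 0.003]]
ft_force: [0.1, 0.0, 0.5]
finger_gap: 0.652
t: 56.37
tcp_pos: [0.5631, 0.4053, 0.0282]
tcp_rot: [[0.003, 0.045, 0.999], [0.002, 0.999, -0.045], [-1.0, 0.002, 0.003]]
ft_force: [0.2, 0.5, 6.5]
finger_gap: 0.605
t 56.37 pos [0.5631 0.4053 0.0282] yaw -2.60 gap 0.605 F [0.2 0.5 6.5] q6 32 q5 -0.00
now-axes shift mm [-172.8 -514.6  -13.9] after-turn shift [-171.8 -515.1    5.4] turn 2.2
```

View pics/cmp34.png

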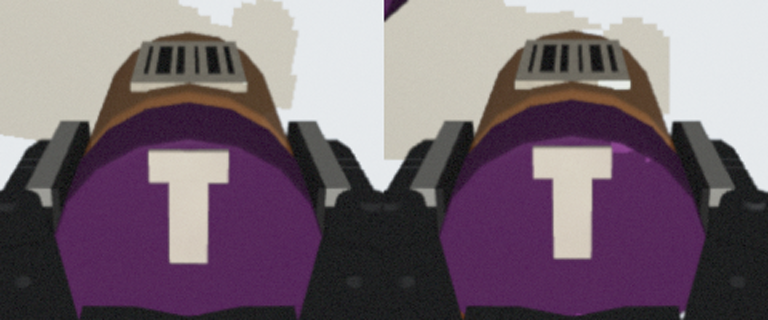

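```bash
python3 -m crank '[[[-0.015,0,0],0,-0.3],[[-0.03,0,0],2.2,-0.3],[[-0.035,0,0],0,-0.3],[[-0.035,0,0],0,-0.3],[[-0.03,-0.01,0],0,-0.3],[[-0.005,-0.025,0],0,-0.3],[[0,-0.037,0.0004],0,-0.3],[[0,-0.037,0.0004],0,-0.3],[[0,-0.037,0.0004],0,-0.3],[[0,-0.037,0.0004],0,-0.3]]'
python3 -m crank '[[[0,-0.037,0.0004],0,-0.3],[[0,-0.037,0.0004],0,-0.3],[[0,-0.037,0.0004],0,-0.3],[[0,-0.037,0.0004],0,-0.3],[[0,-0.037,0.0004],0,-0.3],[[0,-0.037,0.0004],0,-0.3],[[0,-0.037,0.0004],0,-0.3],[[0,-0.037,0],0,-0.3],[[0,-0.025,0],0,-0.3],[[0,-0.0105,0],0,-0.3]]'
python3 -m crank '[[[0.02,0,0],0,-0.3],[[0.02,0,0],0,-0.3],[[0.02,0,0],0,-0.3],[[0.015,0,0],0,-0.3],[[0.008,0,0],0,-0.3],[[0.004,0,0],0,-0.3],[[0,0,0],0,-0.3],[[0,0,0],0,-0.3],[[0,0,0],0,-0.3],[[0,0,0],0,-0.3]]'
python3 - <<'E'
from h import *
go(.5243,-.1080,.0622,-4.8)
im=shot('wrist','w35');crop(im,80,150,480,250,1.6,'w35c')
E
```

```text
t: 57.25
tcp_pos: [0.5474, 0.2206, 0.1761]
tcp_rot: [[-0.0, 0.083, 0.997], [-0.0, 0.997, -0.083], [-1.0, -0.0, -0.0]]
ft_force: [0.9, 0.4, -1.8]
finger_gap: 0.604
t: 58.08
tcp_pos: [0.5227, -0.1119, 0.1761]
tcp_rot: [[0.0, 0.088, 0.996], [-0.001, 0.996, -0.088], [-1.0, -0.001, 0.0]]
ft_force: [0.8, -0.3, -1.7]
finger_gap: 0.601
t: 58.92
tcp_pos: [0.524, -0.1087, 0.0901]
tcp_rot: [[0.002, 0.084, 0.996], [-0.001, 0.996, -0.084], [-1.0, -0.0, 0.002]]
ft_force: [-0.3, 0.6, -0.9]
finger_gap: 0.601
t 58.92 pos [ 0.524  -0.1087  0.0901] yaw -4.80 gap 0.601 F [-0.3  0.6 -0.9] q6 -16 q5 0.00
now-axes shift mm [27.9  0.7  0.2] after-turn shift [27.9  0.7  0.3] turn 0.0
```

View pics/w35c.png

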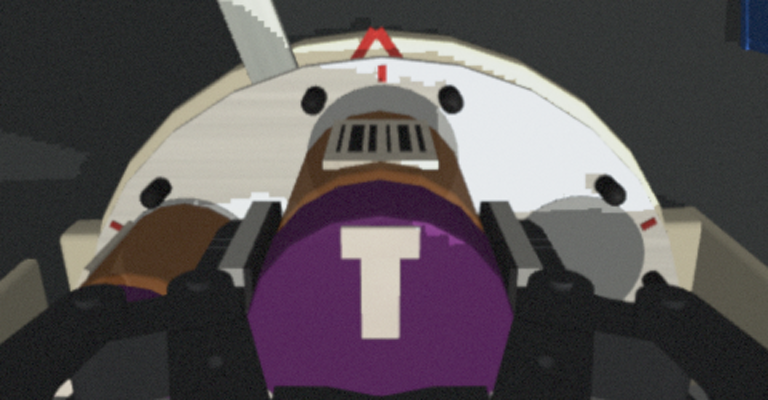

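```bash
python3 -m crank '[[[0.009,0.0006,0.0002],0,-0.3],[[0.008,0,0],0,-0.3],[[0.005,0,0],0,-0.3],[[0.003,0,0],0,-0.3],[[0.002,0,0],0,-0.3],[[0.001,0,0],0,-0.3],[[0,0,0],0,-0.3],[[0,0,0],0,-0.3],[[0,0,0],0,-0.3],[[0,0,0],0,-0.3]]'
python3 - <<'E'
from h import *
go(.5243,-.1080,.0622,-4.8)
im=shot('wrist','w36');crop(im,80,150,480,250,1.6,'w36c')
E
```

```text
t: 59.8
tcp_pos: [0.5226, -0.1076, 0.0621]
tcp_rot: [[-0.001, 0.084, 0.996], [0.0, 0.996, -0.084], [-1.0, 0.0, -0.001]]
ft_force: [-4.9, 2.1, 10.5]
finger_gap: 0.599
t 59.80 pos [ 0.5226 -0.1076  0.0621] yaw -4.80 gap 0.599 F [-4.9  2.1 10.5] q6 -15 q5 -0.00
now-axes shift mm [-0.1 -0.3  1.8] after-turn shift [-0.1 -0.3  1.8] turn 0.0
```

View pics/w36c.png

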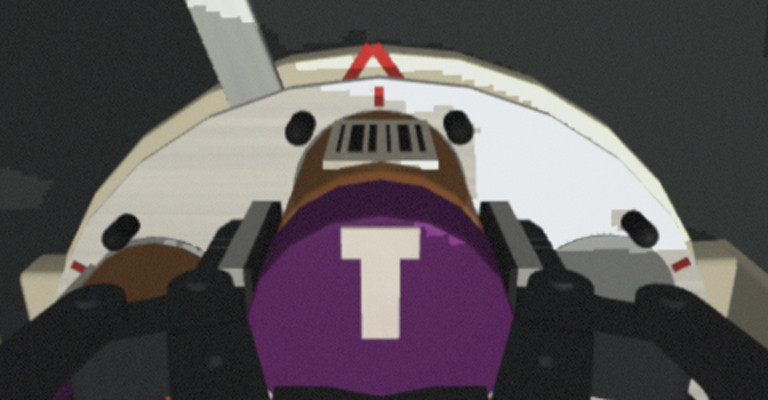

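```bash
python3 -m crank '[[[-0.001,0,-0.001],0,-0.3],[[0,0,0],0,-0.2],[[0,0,0],0,0.1],[[0,0,0],0,0.3],[[0,0,0],0,0.5],[[-0.02,0,0],0,0.5],[[-0.03,0,0],0,0.5],[[-0.03,0,0],-6.2,0.4],[[-0.01,0,0],-6.2,0.3],[[0,0,0],-6.2,0.2]]'
python3 - <<'E'
from h import *
go(.4320,-.1590,.064,13.8)
im=shot('wrist','w37');crop(im,150,150,350,250,2.2,'w37c')
E
```

```text
t: 60.68
tcp_pos: [0.5249, -0.1087, 0.1557]
tcp_rot: [[0.006, -0.244, 0.97], [-0.002, 0.97, 0.244], [-1.0, -0.004, 0.006]]
ft_force: [0.3, 0.1, -0.6]
finger_gap: 0.601
t 60.68 pos [ 0.5249 -0.1087  0.1557] yaw 14.10 gap 0.601 F [ 0.3  0.1 -0.6] q6 -34 q5 0.00
now-axes shift mm [  91.2  -25.8 -102.9] after-turn shift [  91.7  -26.7 -102.2] turn 0.3
```

View pics/w37c.png

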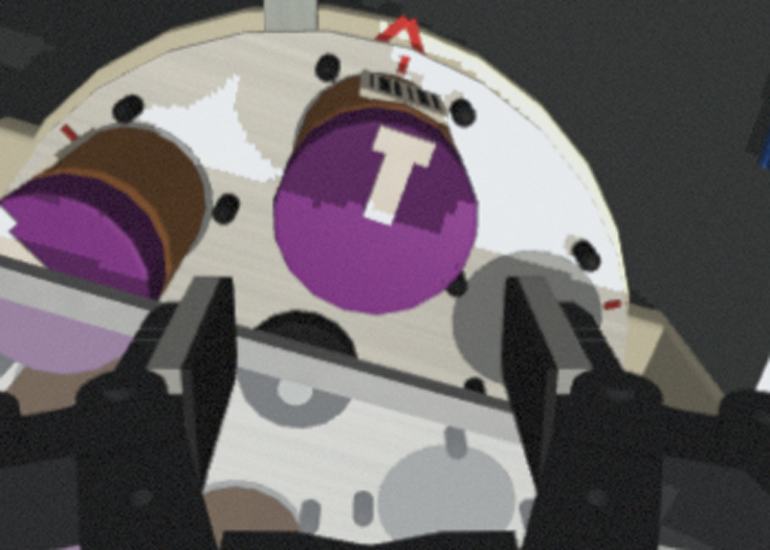

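```bash
python3 -m crank '[[[0,-0.0066,-0.0255],0.2,0.2],[[0,-0.0066,-0.0255],0,0.1],[[0,-0.0066,-0.0255],0,0.1],[[0,-0.0066,-0.0255],0,0],[[0.02,0,0],0,0.0],[[0.025,0,0],0,0],[[0.022,0,0],0,0],[[0.012,0,0],0,0],[[0.0085,0,0],0,-0.2],[[0.001,0,0],0,-0.35]]'
python3 - <<'E'
from h import *
go(.4320,-.1590,.064,13.8)
im=shot('wrist','w38')
E
```

```text
t: 61.57
tcp_pos: [0.4287, -0.158, 0.062]
tcp_rot: [[-0.002, -0.233, 0.972], [-0.001, 0.972, 0.233], [-1.0, -0.0, -0.002]]
ft_force: [0.9, -1.1, -0.4]
finger_gap: 0.333
t 61.57 pos [ 0.4287 -0.158   0.062 ] yaw 13.48 gap 0.333 F [ 0.9 -1.1 -0.4] q6 -44 q5 -0.00
now-axes shift mm [-2.  -1.7  2.9] after-turn shift [-2.  -1.7  2.9] turn -0.32
```

View pics/w38.png

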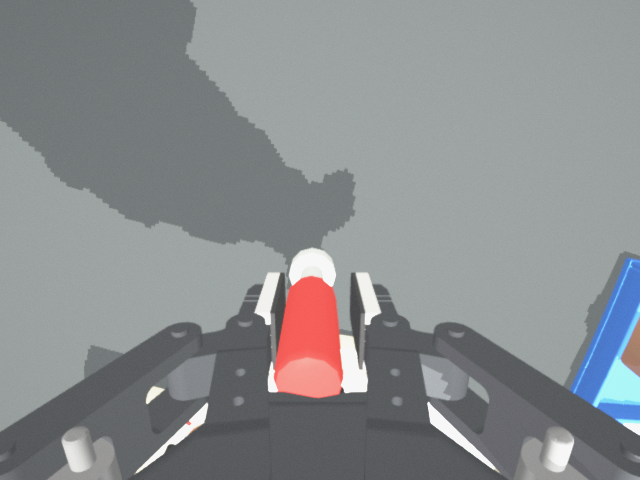

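Caged again, with the knob at (310,335). I'll trim 1.7 and 2.5 mm on the first row and run the stroke.

```bash
python3 -m crank '[[[0,-0.007,0.0015],-2.25,-0.35],[[0,-0.0141,0.0012],-4.5,-0.35],[[0,-0.0141,0.0006],-4.5,-0.35],[[0,-0.0141,0.0006],-4.5,-0.35],[[0,-0.0141,0.0006],-4.5,-0.35],[[0,-0.0141,0.0006],-4.5,-0.35],[[0,-0.0141,0.0006],-4.5,-0.35],[[0,-0.0141,0.0006],-4.5,-0.35],[[0,-0.0141,0.0006],-4.5,-0.35],[[0,-0.0141,0.0006],-4.5,-0.35]]'
python3 -m crank '[[[0,-0.0141,0.0006],-4.5,-0.35],[[0,-0.0141,0.0006],-4.5,-0.35],[[0,-0.0126,0.0005],-4,-0.35],[[0,-0.011,0.0004],-3.5,-0.35],[[0,-0.0094,0.0003],-3,-0.35],[[0,-0.0079,0.0002],-2.5,-0.35],[[0,-0.0047,0.0001],-1.5,-0.35],[[0,-0.0031,0],-1,-0.35],[[0,-0.0015,0],-0.5,-0.35],[[0,0,0],0,-0.35]]'
python3 - <<'E'
from h import *
s=env.read_state();d=np.array(s['tcp_pos'])[:2]-[.607,-.115];print(np.linalg.norm(d),np.degrees(np.arctan2(d[1],d[0]))%360-194)
E
```

```text
t: 62.45
tcp_pos: [0.505, -0.2638, 0.0635]
tcp_rot: [[-0.004, -0.834, 0.552], [0.002, 0.552, 0.834], [-1.0, 0.005, -0.001]]
ft_force: [-5.5, 0.2, 0.8]
finger_gap: 0.328
t: 63.28
tcp_pos: [0.5761, -0.2921, 0.0635]
tcp_rot: [[-0.007, -0.988, 0.152], [-0.0, 0.152, 0.988], [-1.0, 0.007, -0.001]]
ft_force: [-11.3, -2.9, 2.2]
finger_gap: 0.322
0.17976918580792836 66.09587047241922
```

```bash
python3 -m crank '[[[0,-0.002,0],-0.5,-0.35],[[0,-0.001,0],0,-0.35],[[0,0,0],0,-0.35],[[0,0,0],0,-0.35],[[0,0,0],0,-0.35],[[-0.015,0.003,0],0,-0.35],[[-0.035,0,0],0,-0.35],[[-0.035,0,0],7.1,-0.3],[[-0.035,0,0],7.1,-0.3],[[-0.015,0,0],1.5,-0.2]]'
python3 - <<'E'
from h import *
go(.458,.377,.16,66)
E
```

```text
t: 64.12
tcp_pos: [0.5814, -0.2929, 0.205]
tcp_rot: [[0.007, -0.912, 0.41], [-0.004, 0.41, 0.912], [-1.0, -0.008, -0.001]]
ft_force: [0.9, -0.1, 2.0]
finger_gap: 0.399
t 64.12 pos [ 0.5814 -0.2929  0.205 ] yaw 65.79 gap 0.399 F [ 0.9 -0.1  2. ] q6 -100 q5 0.00
now-axes shift mm [ 41.6 387.5 560.4] after-turn shift [ 45.  385.2 561.8] turn -0.21
```

```bash
python3 -m crank '[[[0,0.015,0.022],0,0],[[0,0.0215,0.0312],0,0.2],[[0,0.0215,0.0312],0,0.4],[[0,0.0215,0.0312],0,0.6],[[0,0.0215,0.0312],0,0.75],[[0,0.0215,0.0312],0,0.75],[[0,0.0215,0.0312],0,0.75],[[0,0.0215,0.0312],0,0.75],[[0,0.0215,0.0312],0,0.75],[[0,0.0215,0.0312],0,0.75]]'
python3 -m crank '[[[0,0.0215,0.0312],0,0.75],[[0,0.0215,0.0312],0,0.75],[[0,0.0215,0.0312],0,0.75],[[0,0.0215,0.0312],0,0.75],[[0,0.0215,0.0312],0,0.75],[[0,0.0215,0.0312],0,0.75],[[0,0.0215,0.0312],0,0.75],[[0,0.0215,0.0312],0,0.75],[[0,0.005,0.009],0,0.75],[[0,0,0],0,0.75]]'
python3 - <<'E'
from h import *
go(.458,.377,.16,66)
E
```

```text
t: 64.95
tcp_pos: [0.511, 0.0712, 0.1998]
tcp_rot: [[0.002, -0.914, 0.405], [0.001, 0.405, 0.914], [-1.0, -0.001, 0.001]]
ft_force: [0.3, -0.2, 0.4]
finger_gap: 0.871
t: 65.78
tcp_pos: [0.4532, 0.3805, 0.1991]
tcp_rot: [[0.001, -0.916, 0.401], [0.001, 0.401, 0.916], [-1.0, -0.0, 0.002]]
ft_force: [-0.2, 0.0, 0.2]
finger_gap: 0.876
t 65.78 pos [0.4532 0.3805 0.1991] yaw 66.38 gap 0.876 F [-0.2  0.   0.2] q6 -34 q5 0.00
now-axes shift mm [39.1 -5.8 -1.4] after-turn shift [39.1 -5.8 -1.3] turn 0.38
```

```bash
python3 -m crank '[[[0.01,-0.003,-0.001],0.3,0.75],[[0.02,-0.003,0],0,0.75],[[0.01,0,0],0,0.75],[[0,0,0],0,0.75],[[0,0,0],0,0.75],[[0,0,0],0,0.75],[[0,0,0],0,0.75],[[0,0,0],0,0.75],[[0,0,0],0,0.75],[[0,0,0],0,0.75]]'
python3 - <<'E'
from h import *
go(.458,.377,.16,66)
im=shot('wrist','w39');lids(im,viewer.get_calibration('wrist'),roi=(.38,.54,.3,.46))
E
```

```text
t: 66.62
tcp_pos: [0.4593, 0.3742, 0.1591]
tcp_rot: [[0.001, -0.912, 0.409], [0.001, 0.409, 0.912], [-1.0, -0.001, 0.001]]
ft_force: [-0.7, 0.2, -0.5]
finger_gap: 0.876
t 66.62 pos [0.4593 0.3742 0.1591] yaw 65.85 gap 0.876 F [-0.7  0.2 -0.5] q6 -34 q5 0.00
now-axes shift mm [-0.9  2.4  2.1] after-turn shift [-0.9  2.4  2.1] turn -0.15
lid x 0.4583 y 0.3790  dia 49.2 51.9 ptr centroid/sym [-115.  -114.5  949. ]
lid x 0.4949 y 0.3368  dia 32.8 35.7 ptr centroid/sym None
```

View pics/w39.png

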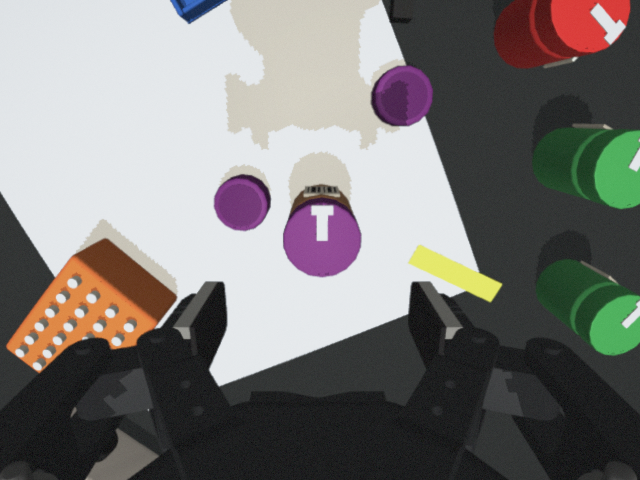

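```bash
python3 - <<'E'
from h import *
T=viewer.get_calibration('top');S=viewer.get_calibration('side')
b=cv2.cvtColor(cv2.imread('pics/s31.png'),cv2.COLOR_BGR2RGB)
for ce,st in blobs(purple(b)):
    if ce[0]<320: print(ce,st)
a=cv2.cvtColor(cv2.imread('pics/top32.png'),cv2.COLOR_BGR2RGB)
for ce,st in blobs(purple(a)):
    if ce[1]>225 and ce[0]<260: print('t',ce,st)
print(tri(T,(204.5,240.3),S,(251,213)))
E
```

```text
[252.0, 183.9] [244, 178, 16, 13, 141]
[228.7, 200.7] [221, 195, 16, 13, 142]
[250.9, 212.8] [245, 207, 13, 13, 130]
[215.6, 236.6] [209, 230, 14, 14, 149]
t [204.4, 240.3] [197, 233, 16, 15, 178]
t [185.2, 256.8] [177, 248, 19, 19, 225]
t [212.4, 293.9] [205, 287, 16, 15, 187]
(array([0.51000675, 0.34167564, 0.01328039]), np.float64(0.00024944384842845983))
```

```bash
python3 -m crank '[[[0.02,0.0004,0.0053],0.3,0.6],[[0.03,0,0],0,0.6],[[0.03,0,0],0,0.6],[[0.025,0,0],0,0.6],[[0.015,0,0],0,0.6],[[0.007,0,0],0,0.6],[[0.0035,0,0],0,0.6],[[0,0,0],0,0.6],[[0,0,0],0,0.4],[[0,0,0],0,0.3]]'
python3 -m crank '[[[0,0,0],0,0.1],[[0,0,0],0,-0.1],[[0,0,0],0,-0.3],[[0,0,0],0,-0.3],[[0,0,0],0,-0.3],[[0,0,0],0,-0.3],[[0,0,0],0,-0.3],[[0,0,0],0,-0.3],[[0,0,0],0,-0.3],[[0,0,0],0,-0.3]]'
python3 - <<'E'
from h import *
go(.5238,-.1084,.2,-4.8)
im=shot('wrist','w40');a=cv2.cvtColor(cv2.imread('pics/w9.png'),cv2.COLOR_BGR2RGB)
crop(np.hstack([a[200:400,200:440],im[200:400,200:440]]),0,0,480,200,1.6,'cmp40')
E
```

```text
t: 67.5
tcp_pos: [0.4617, 0.3798, 0.0296]
tcp_rot: [[0.002, -0.91, 0.414], [0.002, 0.414, 0.91], [-1.0, -0.001, 0.002]]
ft_force: [-1.0, 1.3, 1.0]
finger_gap: 0.65
t: 68.33
tcp_pos: [0.4617, 0.3798, 0.0297]
tcp_rot: [[0.002, -0.91, 0.414], [0.002, 0.414, 0.91], [-1.0, -0.001, 0.003]]
ft_force: [-1.5, 1.8, 5.6]
finger_gap: 0.603
t 68.33 pos [0.4617 0.3798 0.0297] yaw 65.56 gap 0.603 F [-1.5  1.8  5.6] q6 -34 q5 0.00
now-axes shift mm [-171.1 -258.8 -418.3] after-turn shift [-170.3 -481.3  102.7] turn 70.36
```

View pics/cmp40.png

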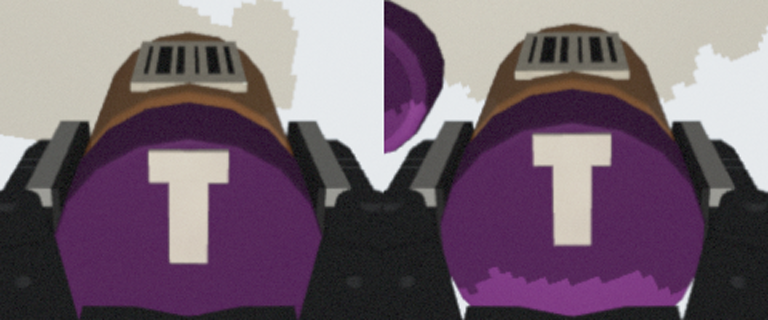

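```bash
python3 -m crank '[[[-0.015,0,0],0,-0.3],[[-0.03,0,0],7.1,-0.3],[[-0.035,0,0],7.1,-0.3],[[-0.035,0,0],7.1,-0.3],[[-0.03,0,0],7.1,-0.3],[[-0.005,0,0],7.1,-0.3],[[0,0,0],7.1,-0.3],[[0,0,0],7.1,-0.3],[[0,0,0],7.1,-0.3],[[0,0,0],7.1,-0.3]]'
python3 -m crank '[[[0,-0.02,0.004],6.5,-0.3],[[0,-0.037,0.0082],0,-0.3],[[0,-0.037,0.0082],0,-0.3],[[0,-0.037,0.0082],0,-0.3],[[0,-0.037,0.0082],0,-0.3],[[0,-0.037,0.0082],0,-0.3],[[0,-0.037,0.0082],0,-0.3],[[0,-0.037,0.0082],0,-0.3],[[0,-0.037,0.0082],0,-0.3],[[0,-0.037,0.0082],0,-0.3]]'
python3 - <<'E'
from h import *
go(.5272,-.1084,.092,-4.8)
E
```

```text
t: 69.22
tcp_pos: [0.4609, 0.3787, 0.1782]
tcp_rot: [[0.0, -0.022, 1.0], [-0.0, 1.0, 0.022], [-1.0, -0.0, 0.0]]
ft_force: [0.6, -0.3, -2.6]
finger_gap: 0.606
t: 70.05
tcp_pos: [0.5106, 0.0191, 0.1783]
tcp_rot: [[0.0, 0.085, 0.996], [-0.0, 0.996, -0.085], [-1.0, -0.0, 0.0]]
ft_force: [-0.1, -0.2, -1.9]
finger_gap: 0.603
t 70.05 pos [0.5106 0.0191 0.1783] yaw -4.85 gap 0.603 F [-0.1 -0.2 -1.9] q6 -2 q5 -0.00
now-axes shift mm [  86.3 -125.6   27.3] after-turn shift [  86.3 -125.7   27.2] turn -0.05
```

```bash
python3 -m crank '[[[0,-0.036,0.0078],0,-0.3],[[0,-0.036,0.0078],0,-0.3],[[0,-0.033,0.0072],0,-0.3],[[0,-0.0205,0.0042],0,-0.3],[[0.02,0,0],0,-0.3],[[0.025,0,0],0,-0.3],[[0.02,0,0],0,-0.3],[[0.014,0,0],0,-0.3],[[0.006,0,0],0,-0.3],[[0.001,0,0],0,-0.3]]'
python3 -m crank '[[[0,0,0],0,-0.3],[[0,0,0],0,-0.3],[[0,0,0],0,-0.3],[[0,0,0],0,-0.3],[[0,0,0],0,-0.3],[[0,0,0],0,-0.3],[[0,0,0],0,-0.3],[[0,0,0],0,-0.3],[[0,0,0],0,-0.3],[[0,0,0],0,-0.3]]'
python3 - <<'E'
from h import *
go(.5272,-.1080,.0637,-4.8)
im=shot('wrist','w41');crop(im,80,150,480,250,1.6,'w41c');table(im,viewer.get_calibration('wrist'))
E
```

```text
t: 70.88
tcp_pos: [0.5259, -0.106, 0.0907]
tcp_rot: [[-0.003, 0.085, 0.996], [0.001, 0.996, -0.085], [-1.0, 0.001, -0.003]]
ft_force: [0.7, 0.4, -1.7]
finger_gap: 0.6
t: 71.72
tcp_pos: [0.5271, -0.1062, 0.0921]
tcp_rot: [[0.0, 0.085, 0.996], [0.0, 0.996, -0.085], [-1.0, 0.0, 0.0]]
ft_force: [0.3, 1.0, -1.9]
finger_gap: 0.599
t 71.72 pos [ 0.5271 -0.1062  0.0921] yaw -4.85 gap 0.599 F [ 0.3  1.  -1.9] q6 -15 q5 0.00
now-axes shift mm [28.4 -1.7  0.3] after-turn shift [28.4 -1.7  0.2] turn -0.05
red px [310.1, 171.1] area 259 r 0.1255 ang 176.40  rel 0.45
red px [313.4, 189.9] area 38 r 0.1151 ang 175.63  rel -0.32
red px [480.0, 283.8] area 32 r 0.1157 ang 114.97  rel -0.98
red px [147.2, 284.8] area 11 r 0.1174 ang 236.13  rel 0.18
```

View pics/w41c.png

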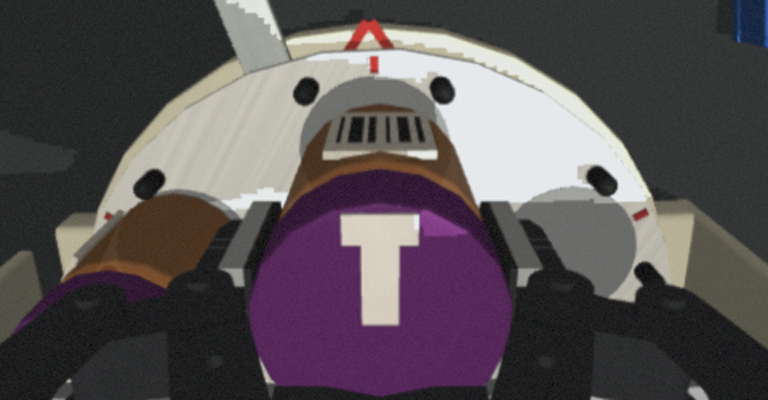

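```bash
python3 -m crank '[[[0.009,-0.0018,0.0005],0,-0.3],[[0.008,0,0],0,-0.3],[[0.005,0,0],0,-0.3],[[0.003,0,0],0,-0.3],[[0.0015,0,0],0,-0.3],[[0.001,0,0],0,-0.3],[[0,0,0],0,-0.3],[[0,0,0],0,-0.3],[[0,0,0],0,-0.3],[[0,0,0],0,-0.3]]'
python3 - <<'E'
from h import *
go(.5276,-.1080,.0637,-4.8)
im=shot('wrist','w42');crop(im,80,150,480,250,1.6,'w42c')
E
```

```text
t: 72.6
tcp_pos: [0.5277, -0.1082, 0.0649]
tcp_rot: [[0.001, 0.085, 0.996], [-0.0, 0.996, -0.085], [-1.0, -0.0, 0.001]]
ft_force: [-0.1, 0.4, -2.8]
finger_gap: 0.604
t 72.60 pos [ 0.5277 -0.1082  0.0649] yaw -4.85 gap 0.604 F [-0.1  0.4 -2.8] q6 -15 q5 0.00
now-axes shift mm [ 1.2  0.2 -0.1] after-turn shift [ 1.2  0.2 -0.1] turn -0.05
```

View pics/w42c.png

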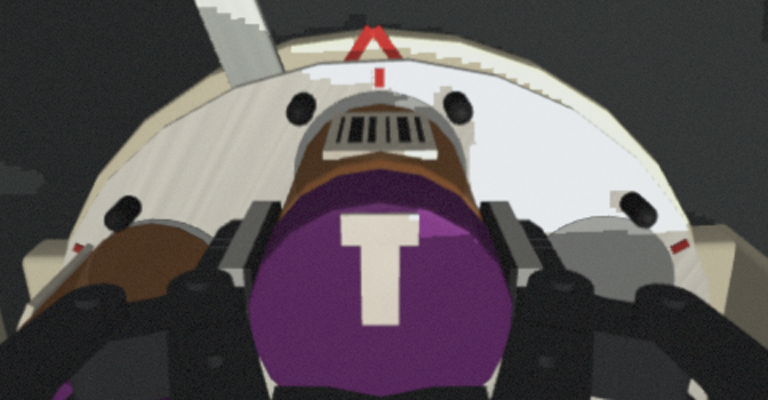

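```bash
python3 -m crank '[[[0.0006,0,-0.001],0,-0.3],[[0.0006,0,0],0,-0.2],[[0,0,0],0,0.1],[[0,0,0],0,0.3],[[0,0,0],0,0.5],[[-0.02,0,0],0,0.5],[[-0.03,0,0],0,0.5],[[-0.03,0,0],-6.2,0.4],[[-0.01,0,0],-6.2,0.3],[[0,0,0],-6.2,0.2]]'
python3 - <<'E'
from h import *
go(.4320,-.1590,.064,13.8)
im=shot('wrist','w43');crop(im,150,150,350,250,2.2,'w43c')
E
```

```text
t: 73.48
tcp_pos: [0.5289, -0.1089, 0.1572]
tcp_rot: [[0.007, -0.243, 0.97], [-0.002, 0.97, 0.243], [-1.0, -0.004, 0.006]]
ft_force: [1.1, -0.4, -0.3]
finger_gap: 0.6
t 73.48 pos [ 0.5289 -0.1089  0.1572] yaw 14.05 gap 0.600 F [ 1.1 -0.4 -0.3] q6 -34 q5 0.00
now-axes shift mm [  92.7  -24.7 -106.7] after-turn shift [  93.2  -25.6 -106.1] turn 0.25
```

View pics/w43c.png

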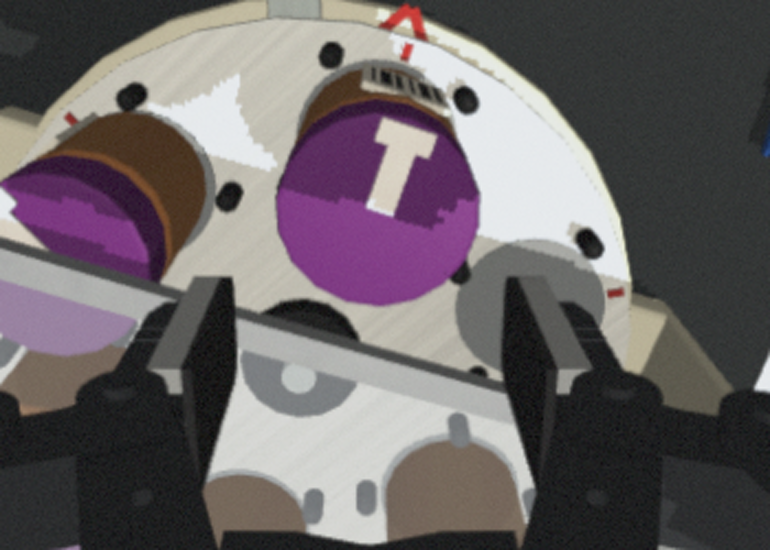

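```bash
python3 -m crank '[[[0,-0.0065,-0.0265],0.2,0.2],[[0,-0.0065,-0.0265],0,0.1],[[0,-0.0065,-0.0265],0,0.1],[[0,-0.0055,-0.024],0,0],[[0.02,0,0],0,0.0],[[0.025,0,0],0,0],[[0.022,0,0],0,0],[[0.014,0,0],0,0],[[0.008,0,0],0,-0.2],[[0.002,0,0],0,-0.35]]'
python3 - <<'E'
from h import *
go(.4320,-.1590,.064,13.8)
im=shot('wrist','w44')
E
```

```text
t: 74.37
tcp_pos: [0.4312, -0.1575, 0.0612]
tcp_rot: [[-0.002, -0.232, 0.973], [-0.002, 0.973, 0.232], [-1.0, -0.001, -0.002]]
ft_force: [1.1, -0.5, 1.2]
finger_gap: 0.329
t 74.37 pos [ 0.4312 -0.1575  0.0612] yaw 13.42 gap 0.329 F [ 1.1 -0.5  1.2] q6 -43 q5 -0.00
now-axes shift mm [-2.8 -1.7  0.5] after-turn shift [-2.8 -1.7  0.5] turn -0.38
```

View pics/w44.png

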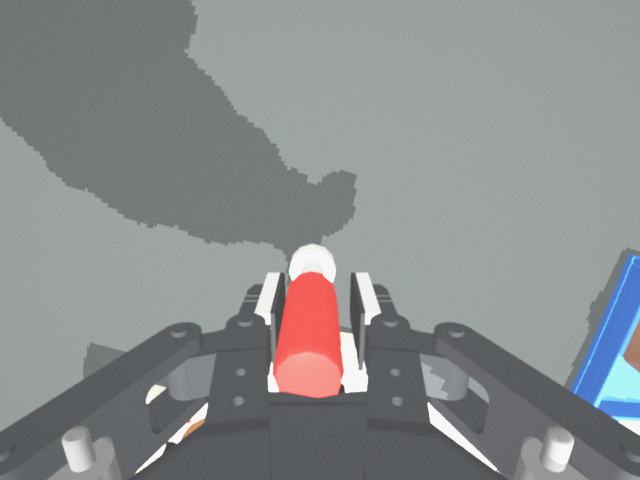

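```bash
python3 -m crank '[[[0,-0.007,0.0005],-2.25,-0.35],[[0,-0.0141,0.0007],-4.5,-0.35],[[0,-0.0141,0.0006],-4.5,-0.35],[[0,-0.0141,0.0006],-4.5,-0.35],[[0,-0.0141,0.0006],-4.5,-0.35],[[0,-0.0141,0.0006],-4.5,-0.35],[[0,-0.0141,0.0006],-4.5,-0.35],[[0,-0.0141,0.0006],-4.5,-0.35],[[0,-0.0141,0.0006],-4.5,-0.35],[[0,-0.0141,0.0006],-4.5,-0.35]]'
python3 -m crank '[[[0,-0.0141,0.0006],-4.5,-0.35],[[0,-0.0141,0.0006],-4.5,-0.35],[[0,-0.0126,0.0005],-4,-0.35],[[0,-0.011,0.0004],-3.5,-0.35],[[0,-0.0094,0.0003],-3,-0.35],[[0,-0.0079,0.0002],-2.5,-0.35],[[0,-0.0047,0.0001],-1.5,-0.35],[[0,-0.0031,0],-1,-0.35],[[0,-0.0015,0],-0.5,-0.35],[[0,0,0],0,-0.35]]'
python3 -m crank '[[[0,-0.002,0],-0.5,-0.35],[[0,-0.002,0],0,-0.35],[[0,0,0],0,-0.35],[[0,0,0],0,-0.35],[[0,0,0],0,-0.35],[[0,0,0],0,-0.35],[[0,0,0],0,-0.35],[[0,0,0],0,-0.35],[[0,0,0],0,-0.35],[[0,0,0],0,-0.35]]'
python3 -m crank '[[[-0.015,0.003,0],0,-0.35],[[-0.035,0,0],0,-0.35],[[-0.035,0,0],7.1,-0.3],[[-0.035,0,0],7.1,-0.3],[[-0.015,0,0],7.1,-0.2],[[0,0,0],7.1,0],[[0,0,0],7.1,0],[[0,0,0],7.1,0],[[0,0,0],7.1,0],[[0,0,0],7.1,0]]'
python3 - <<'E'
from h import *
go(.52,-.108,.25,-4)
shot('side','s45');shot('top','top45')
E
```

```text
t: 75.25
tcp_pos: [0.5057, -0.2633, 0.0623]
tcp_rot: [[-0.004, -0.833, 0.553], [0.002, 0.553, 0.833], [-1.0, 0.005, -0.001]]
ft_force: [-5.2, 1.4, 1.6]
finger_gap: 0.326
t: 76.08
tcp_pos: [0.5762, -0.2915, 0.0622]
tcp_rot: [[-0.008, -0.988, 0.153], [0.0, 0.153, 0.988], [-1.0, 0.008, -0.001]]
ft_force: [-12.0, -1.6, 3.3]
finger_gap: 0.325
t: 76.92
tcp_pos: [0.5762, -0.2914, 0.0619]
tcp_rot: [[-0.015, -0.989, 0.146], [0.002, 0.146, 0.989], [-1.0, 0.015, -0.001]]
ft_force: [-21.4, -1.1, 9.4]
finger_gap: 0.324
t: 77.75
tcp_pos: [0.5815, -0.2915, 0.1983]
tcp_rot: [[0.001, -0.416, 0.909], [-0.0, 0.909, 0.416], [-1.0, -0.0, 0.001]]
ft_force: [0.4, 0.1, -0.8]
finger_gap: 0.501
t 77.75 pos [ 0.5815 -0.2915  0.1983] yaw 24.60 gap 0.501 F [ 0.4  0.1 -0.8] q6 -58 q5 0.00
now-axes shift mm [-51.7 192.4  20.5] after-turn shift [-51.7 178.8 -74.1] turn 28.6
```

View pics/s45.png

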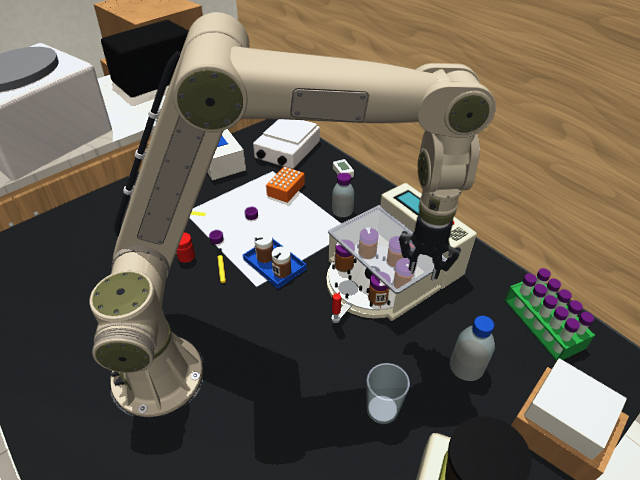

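```bash
python3 -m crank '[[[-0.02,0,0],7.1,0],[[-0.02,0,0],7.1,0],[[-0.02,0,0],7.1,0],[[-0.02,0,0],7.1,0],[[-0.01,0.03,-0.008],0,0],[[-0.01,0.035,-0.01],0,0],[[0,0.035,-0.01],0,0],[[0,0.035,-0.01],0,0],[[0,0.03,-0.01],0,0],[[0,0.014,-0.006],0,0]]'
python3 -m crank '[[[0,0,0],0,0],[[0,0,0],0,0],[[0,0,0],0,0],[[0,0,0],0,0],[[0,0,0],0,0],[[0,0,0],0,0],[[0,0,0],0,0],[[0,0,0],0,0],[[0,0,0],0,0],[[0,0,0],0,0]]'
python3 - <<'E'
from h import *
go(.52,-.108,.3,-4)
im=shot('wrist','w46');table(im,viewer.get_calibration('wrist'));crop(im,120,60,380,340,1.7,'w46c')
E
```

```text
t: 78.68
tcp_pos: [0.5368, -0.1063, 0.2985]
tcp_rot: [[0.001, 0.053, 0.999], [0.001, 0.999, -0.053], [-1.0, 0.001, 0.001]]
ft_force: [-0.7, 0.4, 0.3]
finger_gap: 0.5
t: 79.52
tcp_pos: [0.5379, -0.11, 0.2973]
tcp_rot: [[-0.0, 0.059, 0.998], [0.0, 0.998, -0.059], [-1.0, 0.0, -0.0]]
ft_force: [-0.4, 0.4, -0.5]
finger_gap: 0.504
t 79.52 pos [ 0.5379 -0.11    0.2973] yaw -3.41 gap 0.504 F [-0.4  0.4 -0.5] q6 -17 q5 0.00
now-axes shift mm [ -2.7   0.9 -18. ] after-turn shift [ -2.7   0.7 -18. ] turn 0.59
red px [317.2, 137.3] area 59 r 0.1251 ang 176.47  rel 0.52
red px [318.5, 146.5] area 8 r 0.1152 ang 175.76  rel -0.19
red px [229.0, 197.5] area 4 r 0.1160 ang 236.27  rel 0.32
```

View pics/w46c.png

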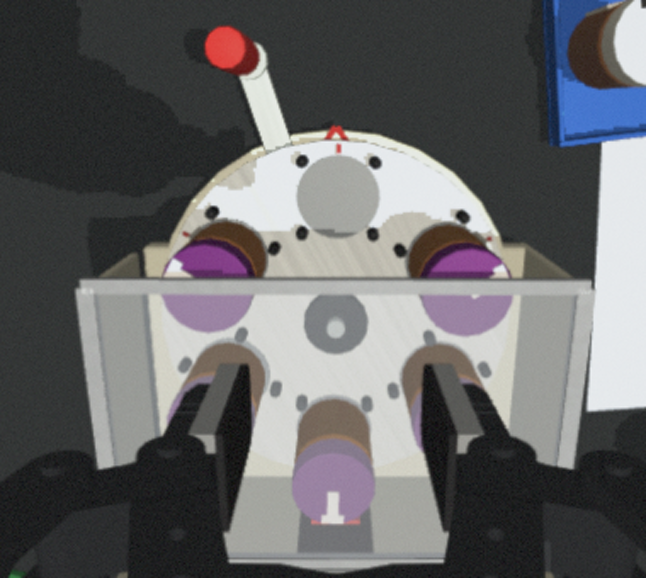

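```bash
python3 -m crank '[[[0,0.03,-0.005],0,0],[[0,0.036,-0.01],0,0],[[0,0.036,-0.01],0,0],[[0,0.036,-0.01],0,0],[[0,0.036,-0.01],0,0],[[0,0.036,-0.01],0,0],[[0,0.03,-0.01],0,0],[[0,0,0],0,0],[[0,0,0],0,0],[[0,0,0],0,0]]'
python3 - <<'E'
from h import *
shot('wrist','w47');im=shot('top','top47');crop(im,240,90,210,210,2.8,'top47c')
E
```

```text
t: 80.4
tcp_pos: [0.4873, 0.1337, 0.2975]
tcp_rot: [[0.0, 0.058, 0.998], [-0.0, 0.998, -0.058], [-1.0, -0.0, 0.0]]
ft_force: [0.1, -0.8, 0.2]
finger_gap: 0.5
```

View pics/w47.png

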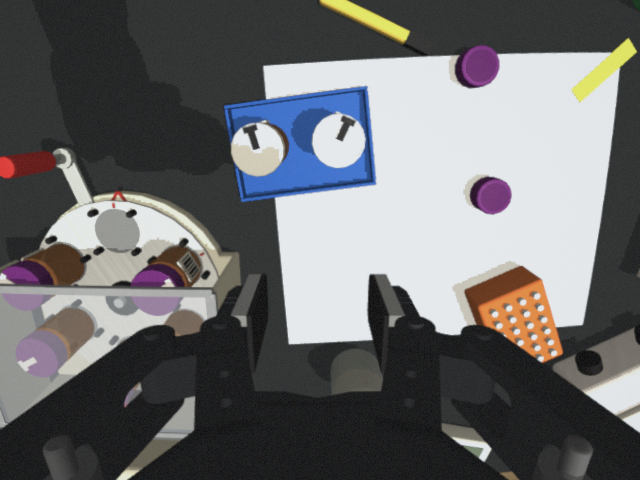

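View pics/top47c.png

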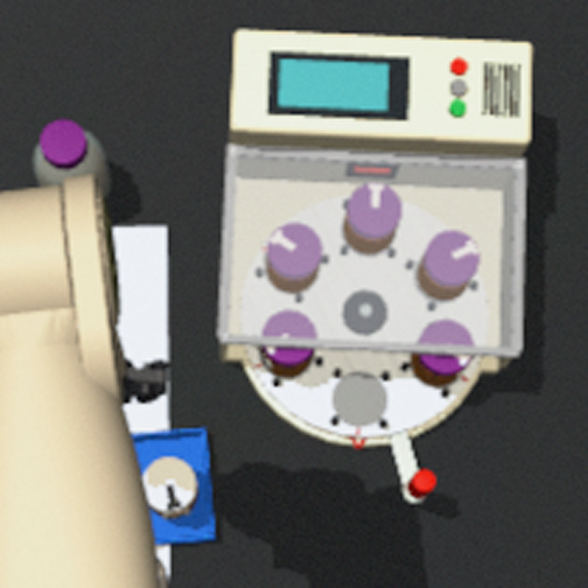

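```bash
python3 - <<'E'
from h import *
print(env.sign_off(), env.read_state()['t'])
E
```

```text
the job is handed in; nothing more can be done
the job is handed in; nothing more can be done
```

The sample change is finished and handed in at about 80 s of the 210 s allowed. Both spent jars stand in the blue tray, and all five purple-lidded jars are loaded in pockets, after five full lever strokes.

**Last checks:** The final wrist, top and side pictures show:
- All five sample jars stand upright under the hood, with their lid pointers facing straight out from the turntable.
- The bay is empty and the lever is back at rest.
- Both spent jars stand upright in the tray, and the arm was clear of everything at hand-in.
- The bottles and beaker were not touched.

**What was not exact:**
- **Table index:** the table reads about 0.7–0.9° short of the red base mark. This showed up after the first stroke and did not grow, so I turned the later four jars to match their own pockets.
- **Wrist camera:** it read about 2.5 mm off sideways against the fingers and the top camera, and I corrected for that in every measurement.
- **Forces:** two jars touched down with 5 to 12 N as they were set in their pockets. The lever was pressed against its stop with up to about 25 N. The jars were gripped at 30 N.

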